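Square up, weigh down and prop a chassis bar for marking out

ROBOT

A 6-joint arm with a two-finger parallel gripper is mounted at the origin on the work surface. World frame = base frame: x ahead of the robot, y to its left, z up, the work surface at z = 0. Lengths are in m, angles in degrees, forces in N, time in s.
With the tool pointing down it reaches from about 0.35 to 0.875 m from the base axis. Payload 4.2 kg.
Tool frame: the origin (TCP) lies at the very end of the fingers, on their centre line; the grasp point (between the pads) lies r.pinch_z behind it (r.pinch_z is the distance from the TCP to the grasp point, in m); y points along the fingers, z is the direction in which the jaws open and shut, and the axes are right-handed (so a half turn about y gives the same grasp; the last joint's range is limited). The gripper opens to 87 mm and grips with 3 to 60 N. Pads are 19 mm wide; open, the fingers measure 117 mm over their backs; the gripper's body (75 mm by 190 mm) begins 51 mm behind the grasp point.
Start: joints at [78.53, 22.042, 0.453, 0, -68.411, -14.817], TCP at [0.277, 0.56, 0.188] pointing down, gripper open.
Joint ranges: [-179.83, 179.83], [-69.29, 118.12], [-61.27, 80.66], [-181.25, 117.63], [-171.15, -9.14], [-177.46, 177.46]. Speed limits (degrees/s): [159.86, 159.86, 180, 180, 180, 180].

INTERFACE

Orientations are given as a 3x3 rotation matrix whose columns are the frame's x, y, z axes.
In Python, from station import sense, capture, camera_params, r gives the robot as it stands.
- The arm moves only by the tool move_arm, never from a script. Its argument "increments" is text: rows parted by semicolons, each of 7 numbers parted by spaces: the closure, from -1 (fully open) to 1 (shut), so that 0 is half open, then the shift along the tool's x, y, z in m, then the turn, a rotation vector about the tool's x, y, z in rad. In form: hand x y z wx wy wz; .... A call has 1 to 8 rows; each row is the pose to reach, as a shift and turn from the pose commanded when the call began, along the tool's axes at that moment; what a row does not reach only later rows make up. A row lasts 1/10 s, in which the tool goes at most 50 mm and 8.59 degrees, less where a joint would pass 70% of its speed; a pose out of reach is approached as far as the arm can. A call with a gripper value outside its range is refused whole. The fingers move at their own pace and stop on an object; the grip force is fixed at half the most. Time passes only in rows, so rows that repeat a pose let the fingers close. It gives the time, the measured TCP pose, the force and the opening at its end, in the units of the state.
- sense(): the state, without advancing time (a new reading comes with each control period).
- capture(name): name is "side" or "top" or "wrist"; returns (picture, depth): 400x640x3 uint8, red, green, blue; 400x640 float32, m along the optical axis (not along the pixel's ray), 0 where there is no reading.
- camera_params(name): a dict with "fx", "fy", "cx", "cy" (pixels), "distortion" ([k1, k2, p1, p2, k3] as OpenCV has them; the pictures are not rectified), "xyz" and "orientation" of the camera in the world. Camera axes: x right, y down, z forward; pixel columns grow to the right and rows downward; lengths in m; the calibration is good to about 2 mm. A picture is of the moment at which its call begins: read the wrist's pose just before it. camera_params takes no time and is no camera call; for the wrist camera it gives the pose at the moment of the call.
- r.finish_job(): hands the job in, once; it reports no verdict.
The state is a dict: "time_s": time; "joints": joint angles; "joint_velocities": joint speeds; "effort": joint torques, N m; "tcp_pos": TCP position; "ee_rot": TCP orientation; "wrist_force": force on the tool from outside, world axes, zero at the start; "moment": the same for the moment, N m; "gripper_width": opening from 0.0 (shut) to 1.0 (fully open).
Only numpy, scipy, OpenCV 4.12 (cv2) and the standard library are available. Lean on these libraries where they do the work, as an engineer would, in place of code of your own. Each camera call takes 0.05 s, during which the arm holds its last target.

TASK

Set up the blue chassis bar on the grey bed for marking out. First push it, near both ends, until it lies parallel and flush against the yellow rail, its free end still out over the jack; then lay every brass block directly on the bar, over the bed, to hold it down; last, turn the jack's knob until the platform just touches the underside of the bar's free end without prising it up. Leave the white jar standing.

Things in the scene. Friction and masses are not known exactly. Their poses are not given: they have to be found in the camera images.
- bed: grey marking-out bed fixed to the table: a steel plate 190 (x) x 220 (y) mm on two feet, reaching from x = -75 to +115 mm and y = -110 to +110 mm in its own frame, flat top 75 mm above its origin (which lies on the table). A yellow rail 10 mm wide and 10 mm high stands on the top all along y; its near face, against which the bar belongs, is the plane x = +30 mm in the bed's frame. The bed's x points away from the robot, y to the jack
- bar: loose blue aluminium chassis bar, 40 (x) x 360 (y) x 12 (z) mm, 0.45 kg, lying on the bed, roughly along the bed's y, its +y part sticking out freely past the bed's +y edge, above the jack. Origin: centre of its underside. Lying flush against the rail, its centre line is at x = +10 mm in the bed's frame. It starts nearer the robot than that, askew
- bar_jack_end (a point): point on the bar's centre line, half-way up (6 mm above its underside), 10 mm in from its free end over the jack (bar frame y = +170 mm). Same axes as the bar; 81 mm above the table while the bar lies flat on the bed
- bar_bed_end (a point): the same point at the bar's other end (bar frame y = -170 mm)
- platform: steel platform of the screw lab jack, 100 x 100 x 6 mm; the origin is the point of the jack's middle that lies on the table when the platform is fully down and rises with the platform
- platform_top (a point): centre of the platform's top face; 50 mm above the table when fully down, up to 86 mm; it starts 50 to 61 mm high. The jack is fixed to the table and stands under the bar's free end. It does not drop by itself when let go
- knob_center (a point): centre (half-way up) of the jack's black round knurled knob, 40 mm in diameter and 28 mm high, upright axis, with free space around; it stands on a gearbox in front of the jack (towards the robot), from 34 to 62 mm above the table, 100 mm from the platform's centre, and keeps its height
- jack_knob (a joint): knob angle (rad), 0 with platform fully down, up to 10.2; grows when turned clockwise seen from above, which raises the platform 3.5 mm per rad (anticlockwise lowers it). Stiff (0.1 N m): it stays where it is left
- block1_center (a point): centre of a brass hold-down block, 32 (x) x 40 (y) x 30 (z) mm, 0.3 kg, that starts flat on the black mat (4 mm thick) to the robot's right; any face may be down in the end. Two to four of these blocks are present
- block2_center (a point): centre of another such block; may be absent
- block3_center (a point): centre of another such block; may be absent
- block4_center (a point): centre of another such block; may be absent
- jar: open white plastic jar with dampers in it, 84 mm in diameter at the rim and 100 mm high, standing to the left of the jack; origin at the centre of its underside, z along its axis. Leave it standing
There are look-alikes about, which are no part of the job. What is shaped like the part that bears block4_center but purple or turquoise is not meant.

How it is judged:
By the outcome, as a careful person would: the job done as asked, in the order asked, and still so for the second after the job is handed in, with the robot touching nothing.
Of block1, block2, block3, block4 only 2 to 4 are there at a start; the rules pass over those that are not, and their reading is None.
At some moment in a run one of block1, block2, block3, block4 may be knocked a few centimetres aside while the robot is not near it.
Once in a run the grip may slacken for a moment while it holds something.
It also fails if it takes over 210 s, if anything falls off the work surface, if the arm or the gripper's body presses on something with over 40 N, if the wrist force passes 120 N, or if a joint passes its speed limit or range.

## Working session

There is one attempt and no reset: what is moved stays moved. The work goes in short steps, Python scripts to look and compute and a tool call to move; the robot and the scene stay as the last step left them, time stands still between calls to the robot, and variables do not carry over. Pictures are saved under pics/ and viewed, and the job is handed in when it is done.

Besides the shell and the picture viewer there is one more tool, called after "Call:" by a JSON object that holds its "name" and its "arguments", one argument or row to a line. move_arm: Moves the arm, as the interface text tells. Its arguments: {"type":"object","properties":{"increments":{"type":"string"}},"required":["increments"]}

```bash
ls; mkdir -p pics; cat > h.py <<'E'
import numpy as np, cv2
from station import sense, capture, camera_params, r
np.set_printoptions(precision=4, suppress=True)
def shot(name, fn):
    p=camera_params(name); im,d=capture(name)
    cv2.imwrite('pics/%s.png'%fn, im[:,:,::-1]); np.savez('pics/%s.npz'%fn, im=im,d=d,**{k:np.array(v) for k,v in p.items()})
    return p,im,d
def cloud(p,d):
    K=np.array([[p['fx'],0,p['cx']],[0,p['fy'],p['cy']],[0,0,1]],float)
    v,u=np.mgrid[0:d.shape[0],0:d.shape[1]]
    n=cv2.undistortPoints(np.stack([u,v],-1).reshape(-1,1,2).astype(np.float64),K,np.array(p['distortion'],float)).reshape(d.shape[0],d.shape[1],2)
    P=np.dstack([n[...,0]*d,n[...,1]*d,d])
    W=P@np.array(p['orientation']).T+np.array(p['xyz'])
    W[d<=0]=np.nan
    return W
E
python3 - <<'E'
from h import *
s=sense(); print(s, r.pinch_z)
for n in ['side','top','wrist']:
    p,im,d=shot(n,n+'0'); print(n,{k:np.round(v,4).tolist() for k,v in p.items()})
E
```

```text
pics
{'time_s': 0.0, 'joints': array([ 78.5288,  22.0904,   0.3803,  -0.0304, -68.4096, -14.8206]), 'joint_velocities': array([-0.0117,  0.0199, -0.0312, -0.0198,  0.0568,  0.0345]), 'effort': array([  0.0007, -39.0669,  18.74  ,   4.2197,   0.011 ,  -0.0002]), 'tcp_pos': array([0.2765, 0.5598, 0.1873]), 'ee_rot': array([[-0.8965, -0.0009, -0.4431],
       [ 0.4431, -0.0019, -0.8965],
       [-0.0001, -1.    ,  0.0021]]), 'wrist_force': array([-0.3285,  0.3763, -0.0373]), 'moment': array([-0.0221, -0.0234, -0.0529]), 'gripper_width': 0.9990281517094483} 0.0187
side {'fx': 476.9491, 'fy': 476.9491, 'cx': 318.8934, 'cy': 207.3296, 'distortion': [-0.0217, 0.0, 0.0, 0.0, 0.0], 'xyz': [-0.0172, -0.9005, 1.0441], 'orientation': [[0.8688, -0.3315, 0.3678], [-0.4947, -0.6118, 0.6172], [0.0204, -0.7182, -0.6955]]}
top {'fx': 455.3953, 'fy': 455.3953, 'cx': 312.2309, 'cy': 198.2904, 'distortion': [-0.0469, 0.0, 0.0, 0.0, 0.0], 'xyz': [0.201, -0.055, 1.4812], 'orientation': [[0.0279, -0.9823, 0.1853], [-0.9996, -0.0265, 0.01], [-0.0049, -0.1855, -0.9826]]}
wrist {'fx': 308.761, 'fy': 308.761, 'cx': 317.9262, 'cy': 194.4255, 'distortion': [-0.055, 0.0, 0.0, 0.0, 0.0], 'xyz': [0.3401, 0.529, 0.3849], 'orientation': [[-0.4434, -0.8656, -0.2327], [-0.8963, 0.4287, 0.1136], [0.0015, 0.259, -0.9659]]}
```

View pics/top0.png

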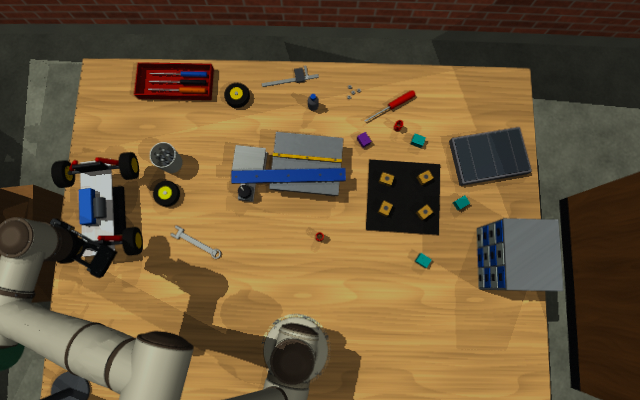

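View pics/side0.png

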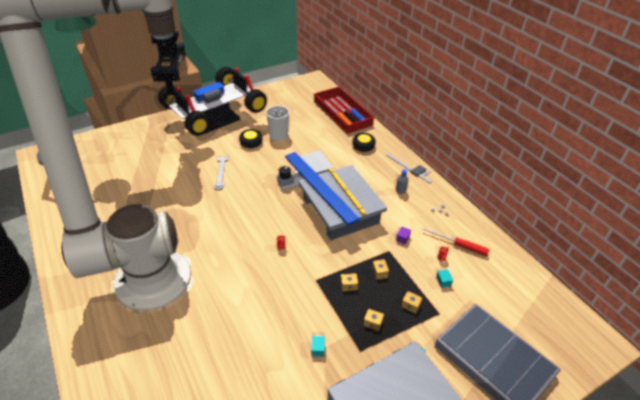

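View pics/wrist0.png

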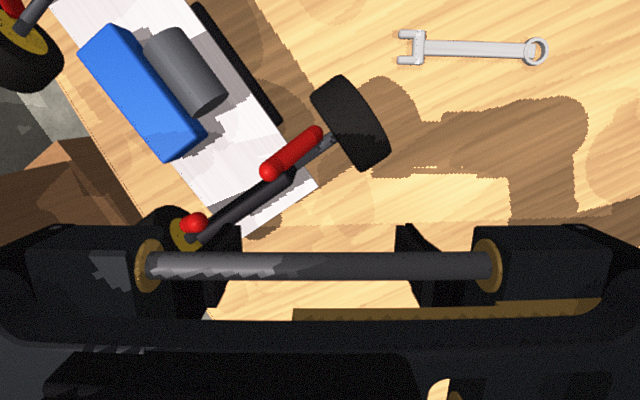

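The top picture shows the bar at (232–346, 175), the rail at (275–342, 155), the platform at (249, 158), the knob at (245, 192), and four brass blocks on the mat around (387–426, 178–212). The jar is at (164, 155). The turquoise and purple cubes are look-alikes.

```bash
cat >> h.py <<'E'
def seg(im,W,lo,hi,box,zr):
    hsv=cv2.cvtColor(im,cv2.COLOR_RGB2HSV)
    m=cv2.inRange(hsv,np.array(lo),np.array(hi))>0
    b=np.zeros_like(m); u0,v0,u1,v1=box; b[v0:v1,u0:u1]=1
    return m&b&(W[...,2]>zr[0])&(W[...,2]<zr[1])
def rect(W,m):
    q=W[m][:,:2]; c,(a,b),ang=cv2.minAreaRect((q*1000).astype(np.float32))
    return np.r_[np.array(c)/1000,a,b,ang, np.nanmedian(W[m][:,2])*1000]
E
cat > look.py <<'E'
from h import *
import sys
def look(tag):
  for n,boxes in dict(top=dict(bar=(200,150,370,210),rail=(265,140,360,175),mat=(360,150,445,240)),side=dict(bar=(270,140,370,230),rail=(320,160,380,220),mat=(315,250,440,350))).items():
    p,im,d=shot(n,n+tag); W=cloud(p,d)
    m=seg(im,W,(105,120,50),(130,255,255),boxes['bar'],(.06,.13)); print(n,'bar',m.sum(),rect(W,m))
    q=W[m]; l=cv2.fitLine(q[:,:2].astype(np.float32),cv2.DIST_L2,0,.01,.01).ravel(); print('  line',l, 'deg',np.degrees(np.arctan2(l[1],l[0])))
    m=seg(im,W,(20,120,80),(35,255,255),boxes['rail'],(.06,.13)); print(n,'rail',m.sum(),rect(W,m))
    q=W[m]; l=cv2.fitLine(q[:,:2].astype(np.float32),cv2.DIST_L2,0,.01,.01).ravel(); print('  line',l, 'deg',np.degrees(np.arctan2(l[1],l[0])))
    m=seg(im,W,(8,90,80),(35,255,255),boxes['mat'],(.02,.06))
    k,lab,st,_=cv2.connectedComponentsWithStats(m.astype(np.uint8))
    for i in range(1,k):
        if st[i,4]>20:
            mm=(lab==i)&(W[...,2]>.027); print('  blk',st[i,4],rect(W,mm),'med',np.nanmedian(W[mm],0), st[i,:4])
look(sys.argv[1])
E
python3 look.py a
python3 - <<'E'
import numpy as np,cv2
from h import *
im=cv2.imread('pics/top0.png'); cv2.imwrite('pics/t0c.png',cv2.resize(im[130:240,140:450],None,fx=2.5,fy=2.5,interpolation=cv2.INTER_CUBIC))
im=cv2.imread('pics/side0.png'); cv2.imwrite('pics/s0c.png',cv2.resize(im[90:340,220:450],None,fx=2.4,fy=2.4,interpolation=cv2.INTER_CUBIC))
E
```

```text
top bar 1397 [  0.5374   0.0365  44.587  356.7174   2.8742  86.9426]
  line [ 0.0511 -0.9987  0.5359  0.0358] deg -87.07204
top rail 221 [  0.5987  -0.0203 217.9994  15.1925  86.0094  84.0466]
  line [ 0.0682  0.9977  0.5971 -0.0214] deg 86.0874
  blk 103 [ 0.5567 -0.408  30.9044 41.5282 31.9183 34.0325] med [ 0.5574 -0.4074  0.034 ] [419 170  14  13]
  blk 106 [ 0.5474 -0.2815 38.1595 31.106  72.9    34.2375] med [ 0.5477 -0.2821  0.0342] [380 172  14  13]
  blk 105 [ 0.4492 -0.2774 30.734  39.0625 66.4936 33.4038] med [ 0.4489 -0.2757  0.0334] [379 201  14  14]
  blk 108 [ 0.4408 -0.4041 31.7885 39.88   37.9049 34.3853] med [ 0.4396 -0.4036  0.0344] [418 205  15  14]
side bar 1078 [  0.5377   0.0346  43.1184 358.1635   2.9113  87.2887]
  line [ 0.0478 -0.9989  0.5384  0.013 ] deg -87.258575
side rail 188 [  0.602   -0.0218 215.5444  19.1204  85.7975  84.9702]
  line [ 0.0741  0.9972  0.5987 -0.0274] deg 85.74825
  blk 172 [ 0.5493 -0.2827 44.2842 33.3071 73.069  34.1982] med [ 0.5461 -0.2845  0.0342] [373 260  15  16]
  blk 183 [ 0.4517 -0.2782 36.3704 40.6918 65.0699 33.861 ] med [ 0.4486 -0.2805  0.0339] [341 274  17  15]
  blk 206 [ 0.559  -0.4102 36.3524 40.3232 31.4517 33.9991] med [ 0.5563 -0.4125  0.034 ] [402 292  20  18]
  blk 215 [ 0.4431 -0.4058 36.124  40.3008 40.4255 33.9488] med [ 0.4404 -0.4086  0.0339] [364 310  19  18]
```

View pics/t0c.png

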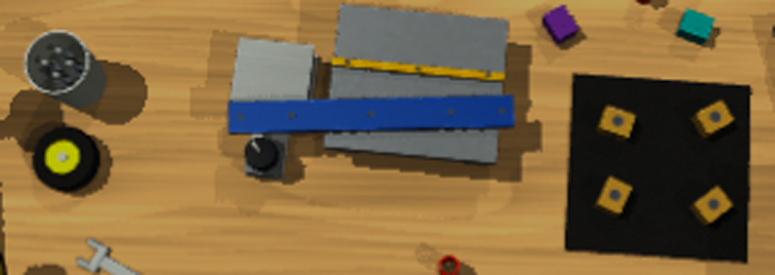

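View pics/s0c.png

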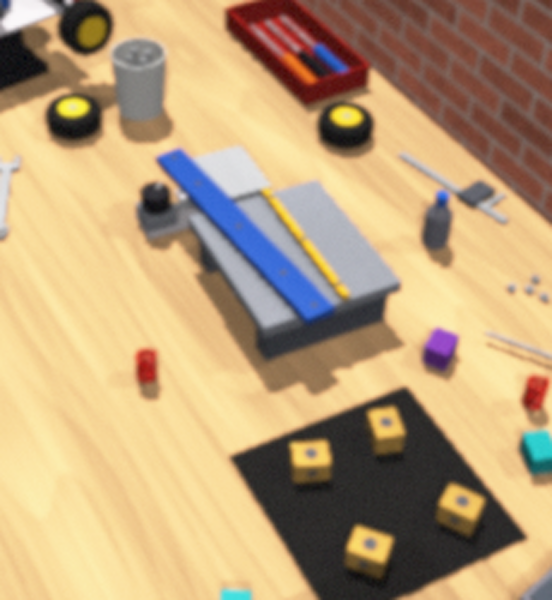

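```bash
python3 - <<'E'
from h import *
for n,bx in [('top0',dict(plat=(234,140,268,168),knob=(236,183,256,203),jar=(140,135,185,180),car=(50,150,145,260))),('side0',dict(plat=(300,145,335,180),knob=(276,160,296,186),jar=(262,100,295,142)))]:
    z=np.load('pics/%s.npz'%n); p={k:z[k] for k in z.files}; W=cloud(p,z['d']); im=z['im']
    hsv=cv2.cvtColor(im,cv2.COLOR_RGB2HSV)
    for k,(a,b,c,d) in bx.items():
        w=W[b:d,a:c].reshape(-1,3); h=hsv[b:d,a:c].reshape(-1,3)
        if k=='plat': s=(w[:,2]>.045)&(w[:,2]<.066)&(h[:,1]<80)
        elif k=='knob': s=(w[:,2]>.054)&(w[:,2]<.07)&(h[:,2]<80)
        elif k=='jar': s=(w[:,2]>.09)&(w[:,2]<.12)
        else: s=(w[:,2]>.02)
        q=w[s]
        if len(q)<4: print(n,k,len(q)); continue
        print(n,k,len(q),np.median(q,0),q.min(0),q.max(0),cv2.minAreaRect((q[:,:2]*1000).astype(np.float32)), q[:,2].mean(),q[:,2].std())
E
```

```text
top0 plat 650 [0.6013 0.1696 0.0585] [0.5642 0.1168 0.0501] [0.6391 0.2184 0.066 ] ((601.3834838867188, 167.658447265625), (101.43456268310547, 74.94821166992188), 89.53854370117188) 0.0583331164985582 0.0029838566844418318
top0 knob 121 [0.486  0.1773 0.0616] [0.4664 0.1584 0.0554] [0.5067 0.1973 0.0688] ((486.4391174316406, 177.5464630126953), (38.34843826293945, 39.536705017089844), 85.04241943359375) 0.061698858171481644 0.0030479475866988614
top0 jar 166 [0.591  0.4396 0.0978] [0.5475 0.3968 0.0901] [0.6321 0.4782 0.1094] ((590.172607421875, 437.4520263671875), (80.91976928710938, 80.11808776855469), 43.99207305908203) 0.09747390487661671 0.004027627781569328
top0 car 6403 [0.3859 0.5915 0.1314] [0.2369 0.4576 0.0201] [0.5927 0.7737 0.5199] ((403.0487060546875, 617.673828125), (369.2377014160156, 253.13868713378906), 12.449355125427246) 0.18482263658735723 0.12695283978348518
side0 plat 410 [0.6049 0.1661 0.0585] [0.5695 0.1156 0.0453] [0.6445 0.2229 0.0645] ((606.459228515625, 168.6974334716797), (106.7633285522461, 74.4791259765625), 88.16700744628906) 0.05832863752305359 0.002770612692628789
side0 knob 62 [0.4867 0.1675 0.0615] [0.4727 0.1554 0.0546] [0.5061 0.19   0.0673] ((488.9385070800781, 171.51890563964844), (29.183679580688477, 29.633670806884766), 60.647865295410156) 0.06096251710242095 0.002805442801400592
side0 jar 172 [0.5903 0.4366 0.0968] [0.5496 0.3895 0.0901] [0.6345 0.5345 0.107 ] ((584.0487060546875, 460.6683349609375), (86.88787078857422, 134.1175079345703), 17.59735679626465) 0.0969611120470276 0.003745153335162747
```

```bash
cat > plan.py <<'E'
from h import *
import sys
from scipy.spatial.transform import Rotation as Ro
# usage: plan.py hand  "x y z yawdeg [step_mm]" ... ; shows rows from current pose, splits in calls of 8 
def Rt(a):
    c,s=np.cos(a),np.sin(a); return np.array([[c,0,-s],[s,0,c],[0,-1,0.]])
s=sense(); p0=np.array(s['tcp_pos']); R0=np.array(s['ee_rot'])
print('now',p0,'yaw %.2f'%np.degrees(np.arctan2(R0[1,0],R0[0,0])),'F',s['wrist_force'],'w',round(s['gripper_width'],3),'t',s['time_s'],'j',s['joints'])
hand=sys.argv[1]; rows=[]; p=p0; R=R0
for a in sys.argv[2:]:
    v=[float(x) for x in a.split()]
    q=np.array(v[:3]); Q=Rt(np.radians(v[3])); st=v[4] if len(v)>4 else 45
    w=Ro.from_matrix(R.T@Q).as_rotvec()
    n=int(max(1,np.ceil(np.linalg.norm(q-p)*1000/st-1e-6),np.ceil(np.degrees(np.linalg.norm(w))/8.2)))
    for i in range(1,n+1):
        pi=p+(q-p)*i/n; Ri=R@Ro.from_rotvec(w*i/n).as_matrix()
        rows.append(np.r_[R0.T@(pi-p0),Ro.from_matrix(R0.T@Ri).as_rotvec()])
    p,R=q,Q
if len(rows)>8: print('NROWS',len(rows))
f=lambda x,k:('%.*f'%(k,x)).rstrip('0').rstrip('.').replace('-0.','-.').replace('0.','.') if abs(x)>.5*10**-k else '0'
f=lambda x,k:('%.*f'%(k,x)).rstrip('0').rstrip('.') if abs(x)>=.5*10**-k else '0'
print('; '.join(' '.join([hand]+[f(x,4) for x in np.round(r_[:3]*2000)/2000]+[f(x,3) for x in r_[3:]]) for r_ in rows[:8]))
E
python3 plan.py 1 "0.3 0.45 0.22 165" "0.44 0.25 0.22 176"
```

```text
now [0.2767 0.5601 0.1879] yaw 153.71 F [ 0.0463 -0.0073  1.3576] w 0.998 t 0.25 j [ 78.5292  22.0656   0.4219  -0.0087 -68.4114 -14.816 ]
NROWS 9
1 -0.023 -0.0105 0.0295 0 -0.066 0; 1 -0.0465 -0.0215 0.059 -0.001 -0.131 0; 1 -0.0695 -0.032 0.0885 -0.001 -0.197 0; 1 -0.1055 -0.032 0.108 -0.001 -0.229 0; 1 -0.141 -0.032 0.1275 -0.001 -0.261 0; 1 -0.1765 -0.032 0.147 -0.001 -0.293 0; 1 -0.2125 -0.032 0.1665 -0.001 -0.325 0; 1 -0.248 -0.032 0.186 -0.001 -0.357 0
```

Call:
{"name": "move_arm", "arguments": {
  "increments": "1 -0.023 -0.0105 0.0295 0 -0.066 0; 1 -0.0465 -0.0215 0.059 0 -0.131 0; 1 -0.0695 -0.032 0.0885 0 -0.197 0; 1 -0.1055 -0.032 0.108 0 -0.229 0; 1 -0.141 -0.032 0.1275 0 -0.261 0; 1 -0.1765 -0.032 0.147 0 -0.293 0; 1 -0.2125 -0.032 0.1665 0 -0.325 0; 1 -0.248 -0.032 0.186 0 -0.357 0"
}}

```text
time_s: 1.05
tcp_pos: [0.4173, 0.2823, 0.2205]
ee_rot: [[-0.995, 0.0, -0.1], [0.1, 0.0, -0.995], [-0.0, -1.0, -0.0]]
wrist_force: [0.8, 0.1, 1.0]
gripper_width: 0.358
```

```bash
python3 plan.py 1 "0.478 0.192 0.14 176 35" "0.478 0.192 0.079 176 25"
```

```text
now [0.4173 0.2823 0.2205] yaw 174.26 F [0.7842 0.0695 0.9559] w 0.358 t 1.05 j [ 52.5645   8.8056 -13.1442  -0.0017 -68.0283  31.6992]
1 -0.0175 0.02 0.021 0 -0.008 0; 1 -0.0345 0.04 0.042 0 -0.015 0; 1 -0.052 0.0605 0.063 0 -0.023 0; 1 -0.0695 0.0805 0.084 0 -0.03 0; 1 -0.0695 0.101 0.084 0 -0.03 0; 1 -0.0695 0.121 0.084 0 -0.03 0; 1 -0.0695 0.1415 0.084 0 -0.03 0
```

Call:
{"name": "move_arm", "arguments": {
  "increments": "1 -0.0175 0.02 0.021 0 -0.008 0; 1 -0.0345 0.04 0.042 0 -0.015 0; 1 -0.052 0.0605 0.063 0 -0.023 0; 1 -0.0695 0.0805 0.084 0 -0.03 0; 1 -0.0695 0.101 0.084 0 -0.03 0; 1 -0.0695 0.121 0.084 0 -0.03 0; 1 -0.0695 0.1415 0.084 0 -0.03 0; 1 -0.0695 0.1415 0.084 0 -0.03 0"
}}

```text
time_s: 1.85
tcp_pos: [0.4754, 0.1916, 0.0762]
ee_rot: [[-0.997, -0.005, -0.073], [0.073, -0.004, -0.997], [0.005, -1.0, 0.004]]
wrist_force: [0.6, 0.8, -0.4]
gripper_width: 0.002
```

```bash
python3 plan.py 1 "0.523 0.190 0.079 176 6"; python3 - <<'E'
from h import *
p,im,d=shot('wrist','w1')
E
```

```text
now [0.4754 0.1916 0.0762] yaw 175.83 F [ 0.5949  0.7806 -0.4424] w 0.002 t 1.85 j [ 40.0899  18.0098 -23.7298  -0.0559 -48.6338  45.7788]
1 -0.006 -0.0005 0 -0.001 0 0.001; 1 -0.012 -0.001 -0.0005 -0.001 -0.001 0.001; 1 -0.018 -0.001 -0.0005 -0.002 -0.001 0.002; 1 -0.024 -0.0015 -0.001 -0.002 -0.001 0.003; 1 -0.03 -0.002 -0.001 -0.003 -0.002 0.003; 1 -0.0355 -0.0025 -0.0015 -0.003 -0.002 0.004; 1 -0.0415 -0.0025 -0.0015 -0.004 -0.003 0.005; 1 -0.0475 -0.003 -0.002 -0.004 -0.003 0.005
```

View pics/w1.png

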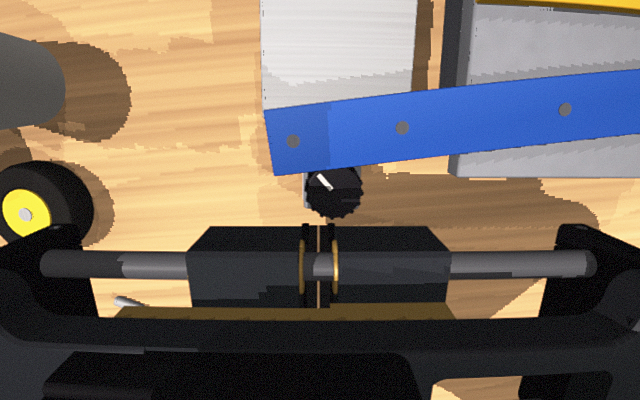

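Call:
{"name": "move_arm", "arguments": {
  "increments": "1 -0.006 -0.0005 0 0 0 0; 1 -0.012 -0.001 -0.0005 0 0 0; 1 -0.018 -0.001 -0.0005 -0.002 0 0.002; 1 -0.024 -0.0015 -0.001 -0.002 0 0.003; 1 -0.03 -0.002 -0.001 -0.003 -0.002 0.003; 1 -0.0355 -0.0025 -0.0015 -0.003 -0.002 0.004; 1 -0.0415 -0.0025 -0.0015 -0.004 -0.003 0.005; 1 -0.0475 -0.003 -0.002 -0.004 -0.003 0.005"
}}

```text
time_s: 2.7
tcp_pos: [0.5252, 0.1916, 0.0818]
ee_rot: [[-0.998, 0.005, -0.069], [0.069, 0.004, -0.998], [-0.005, -1.0, -0.004]]
wrist_force: [0.3, -0.2, -0.1]
gripper_width: 0.007
```

```bash
python3 plan.py 1 "0.545 0.190 0.079 176 5"; python3 look.py b | grep -v blk
```

```text
now [0.5252 0.1916 0.0818] yaw 176.05 F [ 0.264  -0.1612 -0.0796] w 0.007 t 2.7 j [ 36.6514  21.2899 -17.5532   0.0128 -50.8051  49.3907]
1 -0.004 0.0005 0 0.001 0 -0.001; 1 -0.008 0.001 0 0.002 0 -0.002; 1 -0.012 0.0015 0 0.002 0.001 -0.003; 1 -0.016 0.0025 0 0.003 0.001 -0.004; 1 -0.02 0.003 0 0.004 0.001 -0.005
top bar 1039 [  0.5375   0.0369  45.4495 357.1425   2.7622  86.9458]
  line [ 0.0407 -0.9992  0.5384 -0.0067] deg -87.66547
top rail 223 [  0.5988  -0.0205 217.5844  15.2235  85.8724  84.9871]
  line [ 0.0684  0.9977  0.5969 -0.0216] deg 86.07722
side bar 1069 [  0.5382   0.0376  43.5493 364.644    2.7596  87.2026]
  line [ 0.0455 -0.999   0.5385  0.0122] deg -87.392044
side rail 185 [  0.6016  -0.0225 218.3497  21.8119  84.566   85.1932]
  line [ 0.0746  0.9972  0.5985 -0.0286] deg 85.72131
```

```bash
python3 - <<'E'
from h import *
im=cv2.imread('pics/topb.png'); a=cv2.resize(im[130:240,180:380],None,fx=3.5,fy=3.5,interpolation=cv2.INTER_CUBIC); cv2.imwrite('pics/tbc.png',a)
im=cv2.imread('pics/sideb.png'); cv2.imwrite('pics/sbc.png',cv2.resize(im[90:240,240:400],None,fx=4,fy=4,interpolation=cv2.INTER_CUBIC))
E
```

```text
(no output)
```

View pics/sbc.png

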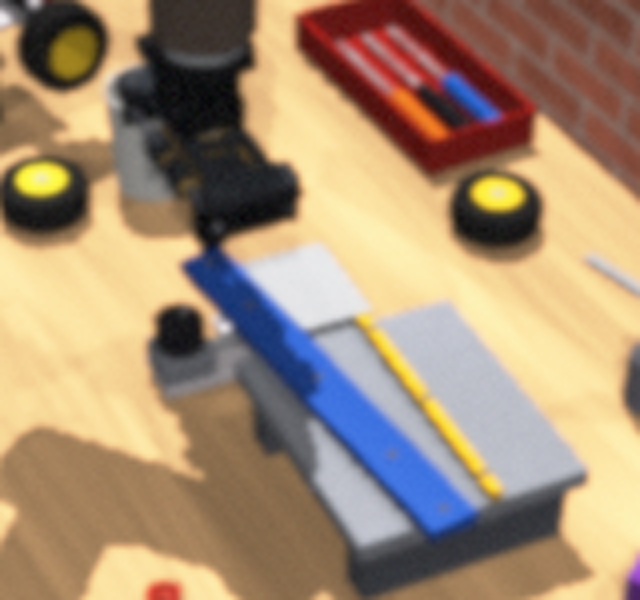

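View pics/tbc.png

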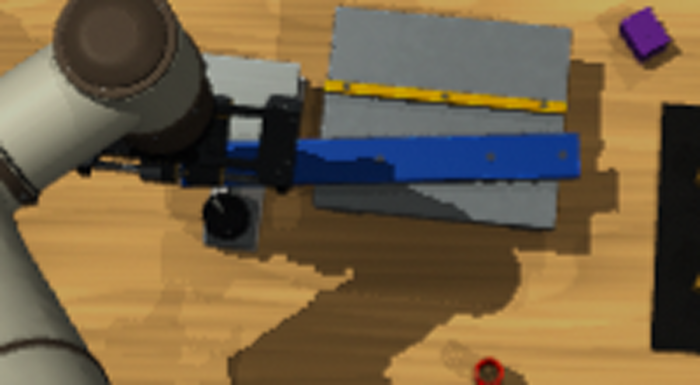

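```bash
python3 - <<'E'
from h import *
for n in ['sideb','topb']:
    z=np.load('pics/%s.npz'%n); p={k:z[k] for k in z.files}; W=cloud(p,z['d'])
    R=p['orientation'];
    K=np.array([[p['fx'],0,p['cx']],[0,p['fy'],p['cy']],[0,0,1]],float)
    for X in [(.525,.1916,.082),(.49,.1916,.087),(.5265,.2145,.087),(.525,.1916,.15),(.51,.1916,.087)]:
        print(n,X,cv2.projectPoints((R.T@(np.array(X)-p['xyz'])).reshape(1,3),np.zeros(3),np.zeros(3),K,p['distortion'])[0].ravel())
    if n=='sideb':
        for v in range(140,158,2): print(v,[(u,np.round(W[v,u]*1000).astype(int).tolist()) for u in range(284,304,4)])
E
```

```text
sideb (0.525, 0.1916, 0.082) [291.44   158.8453]
sideb (0.49, 0.1916, 0.087) [281.6802 160.8308]
sideb (0.5265, 0.2145, 0.087) [288.5948 153.6454]
sideb (0.525, 0.1916, 0.15) [291.0186 141.7518]
sideb (0.51, 0.1916, 0.087) [287.2598 158.9916]
140 [(284, [598, 396, 0]), (288, [488, 137, 204]), (292, [485, 104, 227]), (296, [496, 100, 226]), (300, [509, 100, 221])]
142 [(284, [589, 378, 6]), (288, [517, 197, 149]), (292, [483, 100, 223]), (296, [496, 101, 218]), (300, [508, 99, 215])]
144 [(284, [587, 374, 1]), (288, [516, 196, 141]), (292, [484, 104, 213]), (296, [494, 97, 214]), (300, [509, 101, 206])]
146 [(284, [582, 365, -1]), (288, [517, 197, 133]), (292, [485, 106, 204]), (296, [500, 109, 197]), (300, [512, 107, 194])]
148 [(284, [576, 352, 1]), (288, [516, 196, 126]), (292, [487, 110, 193]), (296, [499, 108, 191]), (300, [511, 106, 188])]
150 [(284, [570, 340, 2]), (288, [581, 330, 5]), (292, [486, 109, 187]), (296, [608, 321, 1]), (300, [621, 314, 1])]
152 [(284, [567, 334, -1]), (288, [579, 327, -2]), (292, [542, 220, 84]), (296, [603, 311, 0]), (300, [617, 307, -2])]
154 [(284, [562, 325, -3]), (288, [523, 213, 88]), (292, [534, 204, 90]), (296, [547, 201, 87]), (300, [611, 295, 0])]
156 [(284, [512, 219, 80]), (288, [518, 202, 89]), (292, [530, 198, 87]), (296, [542, 193, 86]), (300, [568, 215, 62])]
topb (0.525, 0.1916, 0.082) [239.2643 177.6455]
topb (0.49, 0.1916, 0.087) [238.3591 188.1496]
topb (0.5265, 0.2145, 0.087) [231.8019 176.6336]
topb (0.525, 0.1916, 0.15) [235.6095 172.458 ]
topb (0.51, 0.1916, 0.087) [238.7296 181.9263]
```

```bash
python3 - <<'E'
from h import *
for n in ['wrist0','w1']:
    z=np.load('pics/%s.npz'%n); p={k:z[k] for k in z.files}; W=cloud(p,z['d'])
    for v in range(212,312,8): print(n,v,[(u,np.round(W[v,u]*1000).astype(int).tolist() if z['d'][v,u]>0 else None) for u in ((232,310,318,405,425) if n=='wrist0' else (200,270,310,318,430))])
E
```

```text
wrist0 212 [(232, [303, 620, 163]), (310, [231, 594, 1]), (318, [226, 585, 0]), (405, [175, 482, 1]), (425, [163, 458, 1])]
wrist0 220 [(232, [298, 622, 165]), (310, [221, 599, 1]), (318, [216, 589, 2]), (405, [164, 486, 0]), (425, [153, 462, 1])]
wrist0 228 [(232, [306, 598, 227]), (310, [211, 604, 1]), (318, [206, 595, 1]), (405, [264, 513, 227]), (425, [142, 466, 0])]
wrist0 236 [(232, [305, 595, 238]), (310, [201, 609, 1]), (318, [196, 600, 1]), (405, [265, 516, 238]), (425, [131, 471, 1])]
wrist0 244 [(232, [301, 596, 241]), (310, [190, 614, 1]), (318, [186, 604, 3]), (405, [263, 518, 243]), (425, [264, 510, 251])]
wrist0 252 [(232, [317, 567, 306]), (310, [307, 548, 306]), (318, [305, 546, 304]), (405, [295, 524, 305]), (425, [292, 519, 306])]
wrist0 260 [(232, [316, 567, 310]), (310, [306, 548, 309]), (318, [305, 546, 308]), (405, [295, 525, 309]), (425, [293, 520, 310])]
wrist0 268 [(232, [314, 568, 310]), (310, [305, 549, 310]), (318, [304, 547, 310]), (405, [293, 526, 311]), (425, [290, 521, 309])]
wrist0 276 [(232, [312, 569, 311]), (310, [303, 550, 311]), (318, [302, 548,
[... 1477 characters left out ...]
6, 192, 199]), (318, [506, 190, 199]), (430, [508, 162, 206])]
w1 276 [(200, [509, 220, 205]), (270, [508, 202, 205]), (310, [504, 192, 199]), (318, [504, 190, 199]), (430, [505, 162, 204])]
w1 284 [(200, [507, 220, 204]), (270, [506, 202, 206]), (310, [478, 195, 160]), (318, [472, 192, 150]), (430, [503, 162, 205])]
w1 292 [(200, [505, 220, 205]), (270, [503, 203, 205]), (310, [475, 196, 161]), (318, [468, 193, 151]), (430, [501, 162, 206])]
w1 300 [(200, [502, 221, 204]), (270, [502, 203, 206]), (310, [471, 196, 161]), (318, [362, 200, 2]), (430, [498, 162, 205])]
w1 308 [(200, [502, 220, 208]), (270, [501, 202, 209]), (310, [499, 193, 207]), (318, [500, 191, 207]), (430, [498, 163, 208])]
```

The fingertips show about 37 mm above the reported TCP: the side depth has the tip at z≈0.12 while TCP z=0.082, and the bar did not move. I'll check this over free table before I rely on it.

```bash
python3 plan.py 1 "0.50 0.19 0.12 176 25" "0.43 0.07 0.12 176 45" "0.43 0.07 0.05 176 35"
```

```text
now [0.5257 0.1918 0.0818] yaw 176.04 F [0.0415 0.6312 0.0988] w 0.005 t 2.8 j [ 36.6499  21.3118 -17.5168   0.0333 -50.7824  49.3661]
1 0.0125 -0.019 0.0015 0.002 0 -0.003; 1 0.0255 -0.0385 0.0035 0.004 0.001 -0.005; 1 0.0405 -0.0385 0.0345 0.004 0.001 -0.005; 1 0.056 -0.039 0.0655 0.004 0.001 -0.005; 1 0.0715 -0.039 0.097 0.004 0.001 -0.005; 1 0.087 -0.039 0.128 0.004 0.001 -0.005; 1 0.087 -0.004 0.128 0.004 0.001 -0.005; 1 0.0875 0.031 0.128 0.004 0.001 -0.005
```

Call:
{"name": "move_arm", "arguments": {
  "increments": "1 0.0125 -0.019 0.0015 0.002 0 -0.003; 1 0.0255 -0.0385 0.0035 0.004 0.001 -0.005; 1 0.0405 -0.0385 0.0345 0.004 0.001 -0.005; 1 0.056 -0.039 0.0655 0.004 0.001 -0.005; 1 0.0715 -0.039 0.097 0.004 0.001 -0.005; 1 0.087 -0.039 0.128 0.004 0.001 -0.005; 1 0.087 -0.004 0.128 0.004 0.001 -0.005; 1 0.0875 0.031 0.128 0.004 0.001 -0.005"
}}

```text
time_s: 3.6
tcp_pos: [0.4296, 0.07, 0.0506]
ee_rot: [[-0.997, 0.005, -0.071], [0.071, 0.003, -0.997], [-0.004, -1.0, -0.003]]
wrist_force: [0.0, 0.9, -0.4]
gripper_width: 0.01
```

```bash
python3 - <<'E'
from h import *
print(sense()['tcp_pos'],sense()['wrist_force'])
p,im,d=shot('side','s2'); W=cloud(p,d)
cv2.imwrite('pics/s2c.png',cv2.resize(im[100:300,180:400,::-1],None,fx=3,fy=3,interpolation=cv2.INTER_CUBIC))
m=(abs(W[...,0]-.43)<.03)&(abs(W[...,1]-.07)<.03)&(W[...,2]>.01)
print(m.sum(),np.sort(W[m][:,2])[:20])
E
```

```text
[0.4296 0.07   0.0506] [ 0.0142  0.8533 -0.3597]
845 [0.0857 0.0899 0.0904 0.0934 0.0948 0.0975 0.0983 0.1008 0.1019 0.1037
 0.1048 0.1051 0.1126 0.1691 0.1702 0.1712 0.1718 0.1734 0.1741 0.1747]
```

View pics/s2c.png

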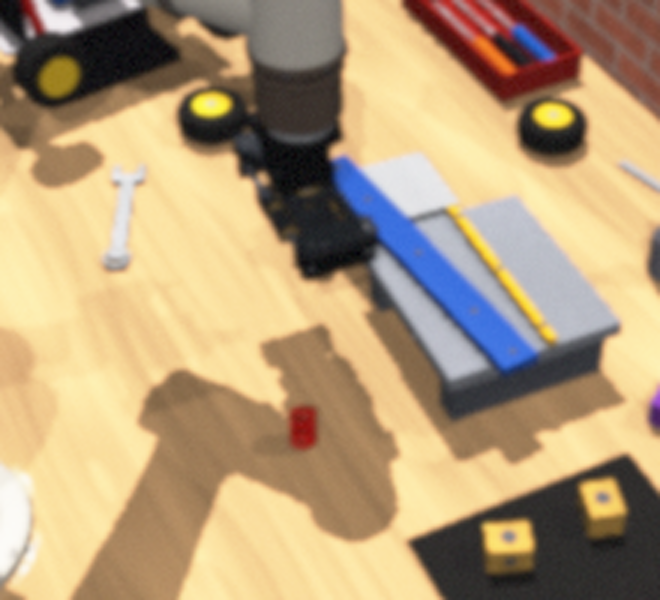

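Call:
{"name": "move_arm", "arguments": {
  "increments": "1 0 0.01 0 0 0 0; 1 0 0.02 0 0 0 0; 1 0 0.03 0 0 0 0; 1 0 0.04 0 0 0 0; 1 0 0.045 0 0 0 0; 1 0 0.045 0 0 0 0"
}}

```text
time_s: 4.25
tcp_pos: [0.4286, 0.07, 0.0043]
ee_rot: [[-0.998, -0.001, -0.07], [0.07, -0.001, -0.998], [0.001, -1.0, 0.001]]
wrist_force: [-0.2, 0.5, 0.9]
gripper_width: 0.006
```

```bash
python3 - <<'E'
from h import *
print(sense()['tcp_pos'],sense()['wrist_force'])
p,im,d=shot('side','s3'); W=cloud(p,d)
m=(abs(W[...,0]-.43)<.03)&(abs(W[...,1]-.07)<.03)&(W[...,2]>.015)
print(m.sum(),np.sort(W[m][:,2])[:20])
E
```

```text
[0.4286 0.07   0.0043] [-0.2353  0.4737  0.9079]
847 [0.0413 0.0425 0.0455 0.0502 0.0514 0.0553 0.0561 0.0574 0.0613 0.1218
 0.125  0.1252 0.1271 0.1273 0.128  0.1286 0.1292 0.1292 0.1292 0.1293]
```

Call:
{"name": "move_arm", "arguments": {
  "increments": "1 0 0.01 0 0 0 0; 1 0 0.02 0 0 0 0; 1 0 0.027 0 0 0 0; 1 0 0.029 0 0 0 0; 1 0 0.031 0 0 0 0; 1 0 0.031 0 0 0 0"
}}

```text
time_s: 4.9
tcp_pos: [0.4289, 0.0701, -0.0263]
ee_rot: [[-0.998, -0.0, -0.07], [0.07, -0.0, -0.998], [0.0, -1.0, 0.0]]
wrist_force: [-0.4, -0.4, 0.6]
gripper_width: 0.007
```

Call:
{"name": "move_arm", "arguments": {
  "increments": "1 0 0.0015 0 0 0 0; 1 0 0.003 0 0 0 0; 1 0 0.003 0 0 0 0"
}}

```text
time_s: 5.2
tcp_pos: [0.4289, 0.0701, -0.0291]
ee_rot: [[-0.998, 0.0, -0.07], [0.07, 0.0, -0.998], [-0.0, -1.0, -0.0]]
wrist_force: [-0.0, -0.3, -0.1]
gripper_width: 0.003
```

Call:
{"name": "move_arm", "arguments": {
  "increments": "1 0 0.0015 0 0 0 0; 1 0 0.003 0 0 0 0; 1 0 0.003 0 0 0 0"
}}

```text
time_s: 5.5
tcp_pos: [0.4288, 0.0701, -0.0323]
ee_rot: [[-0.998, -0.0, -0.07], [0.07, -0.0, -0.998], [0.0, -1.0, 0.0]]
wrist_force: [0.1, 0.4, 0.9]
gripper_width: 0.004
```

Call:
{"name": "move_arm", "arguments": {
  "increments": "1 0 0.001 0 0 0 0; 1 0 0.002 0 0 0 0; 1 0 0.002 0 0 0 0"
}}

```text
time_s: 5.8
tcp_pos: [0.429, 0.0702, -0.0338]
ee_rot: [[-0.998, 0.0, -0.069], [0.069, -0.0, -0.998], [-0.0, -1.0, 0.0]]
wrist_force: [-1.0, 0.5, 4.3]
gripper_width: 0.006
```

Call:
{"name": "move_arm", "arguments": {
  "increments": "1 0 0.001 0 0 0 0; 1 0 0.001 0 0 0 0"
}}

```text
time_s: 6.0
tcp_pos: [0.429, 0.0702, -0.0339]
ee_rot: [[-0.998, 0.0, -0.069], [0.069, -0.0, -0.998], [-0.0, -1.0, 0.0]]
wrist_force: [-3.4, 0.8, 15.4]
gripper_width: 0.009
```

Call:
{"name": "move_arm", "arguments": {
  "increments": "1 0 0.001 0 0 0 0; 1 0 0.001 0 0 0 0"
}}

```text
time_s: 6.2
tcp_pos: [0.429, 0.0702, -0.0339]
ee_rot: [[-0.998, 0.0, -0.068], [0.068, -0.0, -0.998], [-0.0, -1.0, 0.0]]
wrist_force: [-6.2, 0.9, 25.4]
gripper_width: 0.005
```

Touchdown settles it: the fingertips are 33.8 mm short of the reported TCP, and the contact is soft at about 10 N/mm. I'll correct for this from here on.

```bash
sed -i "s/^s=sense(); p0=np.array(s\['tcp_pos'\]); R0=np.array(s\['ee_rot'\])/s=sense(); R0=np.array(s['ee_rot']); p0=np.array(s['tcp_pos'])-R0[:,1]*.0338/" plan.py
python3 plan.py 1 "0.43 0.07 0.12 176 40" "0.478 0.192 0.12 176 45" "0.478 0.192 0.079 176 25"
```

```text
now [ 0.429   0.0702 -0.0001] yaw 176.07 F [-6.15    0.9169 25.3717] w 0.005 t 6.2 j [ 30.8804  22.2806 -40.9706   0.0628 -26.7387  55.1376]
NROWS 9
1 -0.0005 -0.03 0 0 0 0; 1 -0.0005 -0.06 0 0 0.001 0; 1 -0.001 -0.09 0 0 0.001 0; 1 -0.001 -0.12 0 0 0.001 0; 1 -0.014 -0.12 -0.0415 0 0.001 0; 1 -0.0275 -0.12 -0.083 0 0.001 0; 1 -0.0405 -0.12 -0.125 0 0.001 0; 1 -0.0405 -0.0995 -0.125 0 0.001 0
```

Call:
{"name": "move_arm", "arguments": {
  "increments": "1 0 -0.03 0 0 0 0; 1 0 -0.06 0 0 0 0; 1 -0.001 -0.09 0 0 0 0; 1 -0.001 -0.12 0 0 0 0; 1 -0.014 -0.12 -0.0415 0 0 0; 1 -0.0275 -0.12 -0.083 0 0 0; 1 -0.0405 -0.12 -0.125 0 0 0; 1 -0.0405 -0.0995 -0.125 0 0 0"
}}

```text
time_s: 7.0
tcp_pos: [0.483, 0.1981, 0.0657]
ee_rot: [[-0.998, 0.009, -0.065], [0.065, 0.006, -0.998], [-0.009, -1.0, -0.006]]
wrist_force: [0.5, 0.7, 1.2]
gripper_width: 0.008
```

```bash
python3 plan.py 1 "0.478 0.192 0.080 176 15" "0.500 0.191 0.080 176 8"  "0.525 0.191 0.080 176 6"
```

```text
now [0.4826 0.1979 0.0995] yaw 176.28 F [0.4886 0.7237 1.159 ] w 0.008 t 7.0 j [ 40.188   19.114  -23.991    0.1198 -46.2869  46.0062]
NROWS 10
1 0.002 0.0095 0.003 0.003 0.002 -0.004; 1 0.0045 0.0195 0.0065 0.006 0.005 -0.009; 1 -0.003 0.0195 0.006 0.006 0.005 -0.009; 1 -0.0105 0.0195 0.006 0.006 0.005 -0.009; 1 -0.0175 0.0195 0.006 0.006 0.005 -0.009; 1 -0.0225 0.0195 0.0055 0.006 0.005 -0.009; 1 -0.0275 0.0195 0.005 0.006 0.005 -0.009; 1 -0.0325 0.02 0.005 0.006 0.005 -0.009
```

Call:
{"name": "move_arm", "arguments": {
  "increments": "1 0 0 0 0 0 0; 1 0 0 0 0 0 0; 1 0 0 0 0 0 0"
}}

```text
time_s: 7.3
tcp_pos: [0.4781, 0.1914, 0.064]
ee_rot: [[-0.998, 0.001, -0.07], [0.07, 0.0, -0.998], [-0.001, -1.0, -0.0]]
wrist_force: [-0.0, 0.3, 0.6]
gripper_width: 0.007
```

```bash
python3 plan.py 1 "0.478 0.192 0.080 176 15" "0.500 0.191 0.080 176 10"  "0.525 0.191 0.080 176 9"
```

```text
now [0.4781 0.1914 0.0978] yaw 175.97 F [-0.0098  0.3188  0.5674] w 0.007 t 7.3 j [ 39.9103  18.9399 -24.5539   0.0207 -46.4807  46.0497]
1 0 0.009 -0.0005 0 0 0; 1 0 0.018 -0.0005 0 0 -0.001; 1 -0.007 0.018 -0.0005 0 0 -0.001; 1 -0.0145 0.018 -0.001 0 0 -0.001; 1 -0.022 0.018 -0.001 0 0 -0.001; 1 -0.03 0.018 -0.0015 0 0 -0.001; 1 -0.0385 0.018 -0.0025 0 0 -0.001; 1 -0.047 0.018 -0.003 0 0 -0.001
```

Call:
{"name": "move_arm", "arguments": {
  "increments": "1 0 0.009 0 0 0 0; 1 0 0.018 0 0 0 0; 1 -0.007 0.018 0 0 0 0; 1 -0.0145 0.018 0 0 0 0; 1 -0.022 0.018 -0.001 0 0 0; 1 -0.03 0.018 -0.0015 0 0 0; 1 -0.0385 0.018 -0.0025 0 0 0; 1 -0.047 0.018 -0.003 0 0 0"
}}

```text
time_s: 8.1
tcp_pos: [0.5261, 0.1919, 0.0455]
ee_rot: [[-0.998, 0.0, -0.07], [0.07, 0.0, -0.998], [-0.0, -1.0, -0.0]]
wrist_force: [0.2, 1.5, 0.8]
gripper_width: 0.005
```

```bash
python3 look.py c | grep -v blk;python3 plan.py 1 "0.545 0.190 0.080 176 6"
```

```text
top bar 1045 [  0.5409   0.0125 311.5252  44.8211  84.9847  86.9999]
  line [ 0.0833  0.9965  0.537  -0.0072] deg 85.22123
top rail 224 [  0.5986  -0.0203 217.6072  15.9866  85.8537  84.9911]
  line [ 0.069   0.9976  0.597  -0.021 ] deg 86.046005
side bar 992 [  0.5461   0.0161 327.2336  53.36    85.0413  87.1029]
  line [ 0.0984  0.9951  0.5395 -0.0009] deg 84.35239
side rail 186 [  0.6033  -0.0218 219.3496  21.4679  85.7597  85.2634]
  line [ 0.0738  0.9973  0.5983 -0.0288] deg 85.768135
now [0.5266 0.1919 0.0792] yaw 175.97 F [-1.0321  0.729   0.8748] w 0.003 t 8.2 j [ 36.6014  24.1068 -19.3691   0.0293 -46.4647  49.3481]
1 -0.0045 0 0 0 0 0; 1 -0.009 -0.0005 0.0005 0 0 -0.001; 1 -0.014 -0.0005 0.0005 0 0 -0.001; 1 -0.0185 -0.001 0.0005 0 -0.001 -0.001
```

```bash
python3 plan.py 1 "0.505 0.190 0.080 176 25" "0.49 0.15 0.115 176 45" "0.482 -0.108 0.115 176 50" 
```

```text
now [0.5266 0.1919 0.0792] yaw 175.97 F [-1.0321  0.729   0.8748] w 0.003 t 8.2 j [ 36.6014  24.1068 -19.3691   0.0293 -46.4647  49.3481]
NROWS 9
1 0.0215 -0.001 0.0035 0 -0.001 -0.001; 1 0.0275 -0.0185 0.024 0 -0.001 -0.001; 1 0.0335 -0.036 0.0445 0 -0.001 -0.001; 1 0.032 -0.036 0.0875 0 -0.001 -0.001; 1 0.03 -0.036 0.1305 0 -0.001 -0.001; 1 0.0285 -0.036 0.1735 0 -0.001 -0.001; 1 0.027 -0.036 0.2165 0 -0.001 -0.001; 1 0.025 -0.036 0.2595 0 -0.001 -0.001
```

Call:
{"name": "move_arm", "arguments": {
  "increments": "1 0.0215 -0.001 0.0035 0 0 0; 1 0.0275 -0.0185 0.024 0 0 0; 1 0.0335 -0.036 0.0445 0 0 0; 1 0.032 -0.036 0.0875 0 0 0; 1 0.03 -0.036 0.1305 0 0 0; 1 0.0285 -0.036 0.1735 0 0 0; 1 0.027 -0.036 0.2165 0 0 0; 1 0.025 -0.036 0.2595 0 0 0"
}}

```text
time_s: 9.0
tcp_pos: [0.4817, -0.067, 0.0817]
ee_rot: [[-0.998, 0.001, -0.069], [0.069, 0.0, -0.998], [-0.001, -1.0, -0.0]]
wrist_force: [0.9, -0.6, -0.2]
gripper_width: 0.006
```

Call:
{"name": "move_arm", "arguments": {
  "increments": "1 0 0 0.04 0 0 0; 1 0 0 0.04 0 0 0; 1 0 0 0.04 0 0 0; 1 0 0 0.04 0 0 0"
}}

```text
time_s: 9.4
tcp_pos: [0.4794, -0.1048, 0.0815]
ee_rot: [[-0.998, 0.0, -0.069], [0.069, 0.0, -0.998], [-0.0, -1.0, -0.0]]
wrist_force: [-0.2, -0.1, 0.1]
gripper_width: 0.01
```

```bash
python3 plan.py 1 "0.482 -0.112 0.080 176 20" "0.52 -0.112 0.080 176 8" 
```

```text
now [ 0.4794 -0.1048  0.1153] yaw 176.04 F [-0.2481 -0.0886  0.1091] w 0.01 t 9.4 j [  6.6763  15.5029 -26.6025  -0.0005 -47.8827  79.3624]
1 -0.0015 0.0175 0.0035 0 0 0; 1 -0.003 0.0355 0.007 0 0.001 0; 1 -0.0105 0.0355 0.0065 0 0.001 0; 1 -0.018 0.0355 0.006 0 0.001 0; 1 -0.026 0.0355 0.0055 0 0.001 0; 1 -0.0335 0.0355 0.005 0 0.001 0; 1 -0.041 0.0355 0.0045 0 0.001 0
```

Call:
{"name": "move_arm", "arguments": {
  "increments": "1 -0.0015 0.0175 0.0035 0 0 0; 1 -0.003 0.0355 0.007 0 0 0; 1 -0.0105 0.0355 0.0065 0 0 0; 1 -0.018 0.0355 0.006 0 0 0; 1 -0.026 0.0355 0.0055 0 0 0; 1 -0.0335 0.0355 0.005 0 0 0; 1 -0.041 0.0355 0.0045 0 0 0; 1 -0.041 0.0355 0.0045 0 0 0"
}}

```text
time_s: 10.2
tcp_pos: [0.5217, -0.1125, 0.0463]
ee_rot: [[-0.998, 0.002, -0.069], [0.069, -0.0, -0.998], [-0.002, -1.0, -0.0]]
wrist_force: [-0.3, 0.6, -0.2]
gripper_width: 0.003
```

```bash
python3 look.py d | grep -v blk;python3 plan.py 1 "0.53 -0.112 0.080 176 6"
```

```text
top bar 312 [  0.536    0.1009  37.9571 227.7291   1.229   87.2345]
  line [0.0141 0.9999 0.5328 0.1546] deg 89.19455
top rail 0 [ 0.  0.  0.  0.  0. nan]
now [ 0.5209 -0.1125  0.0799] yaw 176.00 F [ 0.3001  0.4251 -0.5364] w 0.006 t 10.25 j [  5.2586  21.7945 -23.2197   0.0002 -44.9017  80.7416]
1 -0.0045 0 -0.0005 0 0 -0.001; 1 -0.009 0 -0.001 0 0 -0.001
  return np.nanmean(a, axis, out=out, keepdims=keepdims)
Traceback (most recent call last):
  File "look.py", line 15, in <module>
    look(sys.argv[1])
    ~~~~^^^^^^^^^^^^^
  File "look.py", line 9, in look
    q=W[m]; l=cv2.fitLine(q[:,:2].astype(np.float32),cv2.DIST_L2,0,.01,.01).ravel(); print('  line',l, 'deg',np.degrees(np.arctan2(l[1],l[0])))
              ~~~~~~~~~~~^^^^^^^^^^^^^^^^^^^^^^^^^^^^^^^^^^^^^^^^^^^^^^^^^^
cv2.error: OpenCV(4.12.0) /io/opencv/modules/imgproc/src/linefit.cpp:50: error: (-215:Assertion failed) count > 0 in function 'fitLine2D_wods'
```

Call:
{"name": "move_arm", "arguments": {
  "increments": "1 -0.005 0 0 0 0 0; 1 -0.01 0 0 0 0 0; 1 -0.013 0 0 0 0 0; 1 -0.015 0 0 0 0 0; 1 -0.015 0 0 0 0 0"
}}

```text
time_s: 10.75
tcp_pos: [0.5324, -0.1138, 0.0454]
ee_rot: [[-0.998, -0.006, -0.07], [0.07, 0.0, -0.998], [0.006, -1.0, 0.0]]
wrist_force: [-4.6, 1.7, 3.0]
gripper_width: 0.004
```

```bash
sed -i 's/^    q=W\[m\]; l=/    if m.sum()<9: continue\n    q=W[m]; l=/' look.py; python3 plan.py 1 "0.51 -0.112 0.080 176 25" "0.49 -0.07 0.115 176 45" "0.500 0.17 0.115 176 48"
```

```text
now [ 0.5326 -0.1138  0.0792] yaw 175.98 F [-4.6349  1.718   2.9839] w 0.004 t 10.75 j [  4.9884  22.9762 -21.3067  -0.0393 -46.0401  81.017 ]
NROWS 9
1 0.0225 -0.0005 0 0 0 0.006; 1 0.034 -0.018 -0.0205 0 0 0.006; 1 0.0455 -0.0355 -0.0405 0 0 0.006; 1 0.047 -0.0355 -0.0805 0 0 0.006; 1 0.048 -0.0355 -0.1205 0 0 0.006; 1 0.049 -0.0355 -0.1605 0 0 0.006; 1 0.0505 -0.0355 -0.2005 0 0 0.006; 1 0.0515 -0.0355 -0.241 0 0 0.006
```

Call:
{"name": "move_arm", "arguments": {
  "increments": "1 0.0225 -0.0005 0 0 0 0; 1 0.034 -0.018 -0.0205 0 0 0; 1 0.0455 -0.0355 -0.0405 0 0 0; 1 0.047 -0.0355 -0.0805 0 0 0; 1 0.048 -0.0355 -0.1205 0 0 0; 1 0.0505 -0.0355 -0.1605 0 0 0; 1 0.0505 -0.0355 -0.2005 0 0 0; 1 0.0515 -0.0355 -0.241 0 0 0"
}}

```text
time_s: 11.55
tcp_pos: [0.501, 0.1324, 0.0819]
ee_rot: [[-0.998, 0.002, -0.07], [0.07, 0.001, -0.998], [-0.002, -1.0, -0.001]]
wrist_force: [1.1, -0.4, 0.2]
gripper_width: 0.006
```

Call:
{"name": "move_arm", "arguments": {
  "increments": "1 0.0 0 -0.04 0 0 0; 1 0 0 -0.05 0 0 0; 1 0 0 -0.05 0 0 0; 1 0 0 -0.05 0 0 0"
}}

```text
time_s: 11.95
tcp_pos: [0.5036, 0.1796, 0.0812]
ee_rot: [[-0.998, -0.0, -0.07], [0.07, -0.0, -0.998], [0.0, -1.0, 0.0]]
wrist_force: [0.8, 0.5, -0.1]
gripper_width: 0.007
```

```bash
python3 look.py e | grep -v blk;python3 plan.py 1 "0.495 0.185 0.080 176 20" "0.535 0.185 0.080 176 8"
```

```text
top bar 1040 [  0.5485   0.0107  45.4061 303.2666   7.1321  86.908 ]
  line [ 0.1245 -0.9922  0.5487 -0.0064] deg -82.84745
top rail 223 [  0.5983  -0.0201 218.1728  15.7299  85.9826  84.5017]
  line [ 0.0696  0.9976  0.597  -0.0212] deg 86.008736
side bar 1077 [  0.5484   0.0314  57.6771 351.5219   9.0258  87.3844]
  line [ 0.1233 -0.9924  0.5471  0.0129] deg -82.915726
side rail 168 [  0.602   -0.0223 210.1396  18.9577  86.8962  85.6324]
  line [ 0.0619  0.9981  0.5991 -0.0214] deg 86.44897
now [0.5036 0.1789 0.1152] yaw 175.91 F [0.0708 0.1687 0.5167] w 0.005 t 12.05 j [ 36.952   19.3699 -20.6958  -0.0026 -49.9566  48.9614]
1 0.0045 0.0175 -0.0025 0 -0.001 0; 1 0.009 0.035 -0.0055 0 -0.002 0; 1 0.001 0.035 -0.006 0 -0.002 0; 1 -0.007 0.035 -0.0065 0 -0.002 0; 1 -0.015 0.035 -0.007 0 -0.002 0; 1 -0.023 0.035 -0.0075 0 -0.002 0; 1 -0.031 0.035 -0.0085 0 -0.002 0
```

```bash
python3 plan.py 1 "0.478 0.185 0.105 176 30" "0.478 0.185 0.08 176 15" "0.525 0.185 0.080 176 10"
```

```text
now [0.5036 0.1789 0.1152] yaw 175.91 F [0.0708 0.1687 0.5167] w 0.005 t 12.05 j [ 36.952   19.3699 -20.6958  -0.0026 -49.9566  48.9614]
1 0.026 0.01 -0.004 0 -0.002 0; 1 0.026 0.0225 -0.004 0 -0.002 0; 1 0.026 0.035 -0.004 0 -0.002 0; 1 0.0165 0.035 -0.005 0 -0.002 0; 1 0.0075 0.035 -0.0055 0 -0.002 0; 1 -0.002 0.035 -0.0065 0 -0.002 0; 1 -0.0115 0.035 -0.007 0 -0.002 0; 1 -0.021 0.035 -0.0075 0 -0.002 0
```

Call:
{"name": "move_arm", "arguments": {
  "increments": "1 0.026 0.005 -0.004 0 0 0; 1 0.026 0.01 -0.004 0 0 0; 1 0.026 0.0225 -0.004 0 0 0; 1 0.026 0.035 -0.004 0 0 0; 1 0.016 0.035 -0.005 0 0 0; 1 0.006 0.035 -0.006 0 0 0; 1 -0.004 0.035 -0.006 0 0 0; 1 -0.014 0.035 -0.007 0 0 0"
}}

```text
time_s: 12.85
tcp_pos: [0.5199, 0.1862, 0.047]
ee_rot: [[-0.998, 0.001, -0.07], [0.07, 0.001, -0.998], [-0.001, -1.0, -0.001]]
wrist_force: [-1.1, 0.9, 0.5]
gripper_width: 0.004
```

Call:
{"name": "move_arm", "arguments": {
  "increments": "1 -0.008 0 0 0 0 0; 1 -0.016 0 -0.001 0 0 0; 1 -0.023 0 -0.002 0 0 0; 1 -0.028 0 -0.002 0 0 0; 1 -0.031 0 -0.002 0 0 0; 1 -0.031 0 -0.002 0 0 0"
}}

```text
time_s: 13.45
tcp_pos: [0.5497, 0.1861, 0.0464]
ee_rot: [[-0.998, 0.0, -0.07], [0.07, 0.0, -0.998], [-0.0, -1.0, -0.0]]
wrist_force: [0.3, -0.1, -0.0]
gripper_width: 0.002
```

```bash
python3 look.py f | grep -v blk;python3 plan.py 1 "0.552 0.185 0.080 176 20"
```

```text
top bar 1028 [  0.5501   0.0112 308.2307  43.6715  80.7717  86.9406]
  line [ 0.1703  0.9854  0.5464 -0.008 ] deg 80.19185
top rail 223 [  0.5984  -0.0203 217.629   15.3955  86.0347  84.5254]
  line [ 0.0686  0.9976  0.5969 -0.0219] deg 86.06392
side bar 967 [  0.5577   0.0129 321.1317  51.8426  79.9293  87.3144]
  line [ 0.169   0.9856  0.5493 -0.0025] deg 80.27266
side rail 184 [  0.6025  -0.0244 218.0486  20.0709  85.3288  85.2817]
  line [ 0.0726  0.9974  0.5983 -0.0293] deg 85.83944
now [0.5492 0.186  0.0802] yaw 176.01 F [-1.0561  0.0622  0.277 ] w 0.005 t 13.55 j [ 34.7081  25.6468 -16.4608   0.0055 -47.8949  51.2961]
1 -0.003 0 0.001 0 0 0
```

```bash
python3 plan.py -1 "0.52 0.185 0.080 176 25" "0.495 0.15 0.105 176 45" "0.488 0.032 0.105 176 40" "0.488 0.032 0.081 176 25"
```

```text
now [0.5492 0.186  0.0802] yaw 176.01 F [-1.0561  0.0622  0.277 ] w 0.005 t 13.55 j [ 34.7081  25.6468 -16.4608   0.0055 -47.8949  51.2961]
-1 0.0145 0 0.0015 0 0 0; -1 0.029 0 0.003 0 0 0; -1 0.0405 -0.0125 0.0215 0 0 0; -1 0.0515 -0.025 0.0395 0 0 0; -1 0.051 -0.025 0.079 0 0 0; -1 0.051 -0.025 0.1185 0 0 0; -1 0.0505 -0.025 0.158 0 0 0; -1 0.0505 -0.001 0.158 0 0 0
```

Call:
{"name": "move_arm", "arguments": {
  "increments": "1 0.0145 0 0.0015 0 0 0; 1 0.029 0 0.003 0 0 0; -1 0.0405 -0.0125 0.0215 0 0 0; -1 0.0515 -0.025 0.0395 0 0 0; -1 0.051 -0.025 0.079 0 0 0; -1 0.051 -0.025 0.1185 0 0 0; -1 0.0505 -0.025 0.158 0 0 0; -1 0.0505 -0.025 0.158 0 0 0"
}}

```text
time_s: 14.35
tcp_pos: [0.4863, 0.0286, 0.0714]
ee_rot: [[-0.997, -0.001, -0.074], [0.074, -0.0, -0.997], [0.001, -1.0, 0.001]]
wrist_force: [-0.1, 0.7, 1.1]
gripper_width: 0.464
```

Call:
{"name": "move_arm", "arguments": {
  "increments": "-1 0 0 0 0 0 0; -1 0 0 0 0 0 0; -1 0 0 0 0 0 0"
}}

```text
time_s: 14.65
tcp_pos: [0.4882, 0.0329, 0.0715]
ee_rot: [[-0.998, 0.0, -0.068], [0.068, 0.0, -0.998], [-0.0, -1.0, -0.0]]
wrist_force: [0.5, -0.2, 0.2]
gripper_width: 0.74
```

```bash
python3 plan.py -1  "0.488 0.032 0.081 176 14" "0.535 0.032 0.081 176 8"
```

```text
now [0.4882 0.0329 0.1053] yaw 176.09 F [ 0.5482 -0.1858  0.2413] w 0.74 t 14.65 j [ 22.9239  16.1466 -27.4955   0.0033 -46.3367  63.1658]
-1 0 0.012 0.0005 0 0.001 0; -1 0 0.0245 0.001 0 0.002 0; -1 -0.0075 0.0245 0.0005 0 0.002 0; -1 -0.0155 0.0245 0 0 0.002 0; -1 -0.0235 0.0245 -0.0005 0 0.002 0; -1 -0.031 0.0245 -0.001 0 0.002 0; -1 -0.039 0.0245 -0.0015 0 0.002 0; -1 -0.047 0.0245 -0.0025 0 0.002 0
```

Call:
{"name": "move_arm", "arguments": {
  "increments": "-1 0 0.012 0.0005 0 0 0; -1 0 0.0265 0.001 0 0 0; -1 -0.0075 0.0265 0.0005 0 0 0; -1 -0.0155 0.0265 0 0 0 0; -1 -0.0235 0.0265 -0.0005 0 0 0; -1 -0.031 0.0265 -0.001 0 0 0; -1 -0.039 0.0265 -0.0015 0 0 0; -1 -0.047 0.0265 -0.0025 0 0 0"
}}

```text
time_s: 15.45
tcp_pos: [0.5341, 0.0306, 0.0449]
ee_rot: [[-0.997, -0.003, -0.071], [0.071, -0.001, -0.997], [0.003, -1.0, 0.001]]
wrist_force: [-4.8, -1.3, 4.2]
gripper_width: 1.001
```

```bash
python3 look.py g | grep -v blk;python3 plan.py -1 "0.546 0.032 0.079 176 4"
```

```text
top bar 333 [  0.5546  -0.0699 145.0208  42.9061  81.8044  87.1042]
  line [ 0.1069  0.9943  0.5495 -0.0911] deg 83.86494
top rail 118 [  0.5954  -0.0669 123.9883  14.0289  86.3597  83.841 ]
  line [ 0.075   0.9972  0.5942 -0.068 ] deg 85.70125
side bar 577 [  0.5664  -0.0206 254.4372  54.1391  84.454   87.2859]
  line [ 0.141   0.99    0.5588 -0.0633] deg 81.89518
side rail 124 [  0.6027  -0.0238 215.0698  18.5274  83.9052  85.2695]
  line [ 0.0801  0.9968  0.5962 -0.0622] deg 85.40682
now [0.5365 0.0312 0.0788] yaw 176.00 F [0.0287 0.6806 0.0352] w 1.0 t 15.55 j [ 20.6395  22.2425 -22.6899   0.029  -44.9563  65.3382]
-1 -0.003 0 -0.0005 0 0 -0.001; -1 -0.0065 0 -0.001 0 0 -0.001; -1 -0.0095 0 -0.0015 0 0 -0.002
```

Call:
{"name": "move_arm", "arguments": {
  "increments": "-1 -0.003 0 -0.0005 0 0 0; -1 -0.006 0 -0.001 0 0 0; -1 -0.009 0 -0.001 0 0 0; -1 -0.012 0 -0.001 0 0 0; -1 -0.013 0 -0.001 0 0 0; -1 -0.013 0 -0.001 0 0 0"
}}

```text
time_s: 16.15
tcp_pos: [0.5469, 0.0312, 0.0448]
ee_rot: [[-0.998, -0.003, -0.07], [0.07, -0.0, -0.998], [0.003, -1.0, 0.0]]
wrist_force: [-6.1, -0.3, 3.4]
gripper_width: 1.001
```

Call:
{"name": "move_arm", "arguments": {
  "increments": "-1 -0.001 0 0 0 0 0; -1 -0.001 0 0 0 0 0"
}}

```text
time_s: 16.35
tcp_pos: [0.5469, 0.0312, 0.0448]
ee_rot: [[-0.998, -0.004, -0.07], [0.07, -0.0, -0.998], [0.004, -1.0, 0.001]]
wrist_force: [-8.2, 1.6, 5.2]
gripper_width: 0.999
```

Call:
{"name": "move_arm", "arguments": {
  "increments": "-1 -0.001 0 0 0 0 0; -1 -0.0015 0 0 0 0 0; -1 -0.0015 0 0 0 0 0"
}}

```text
time_s: 16.65
tcp_pos: [0.5469, 0.0312, 0.0447]
ee_rot: [[-0.997, -0.007, -0.07], [0.07, -0.0, -0.998], [0.007, -1.0, 0.001]]
wrist_force: [-10.4, 4.0, 8.2]
gripper_width: 1.0
```

```bash
python3 plan.py 1 "0.52 0.031 0.080 176 25" "0.50 0.031 0.120 176 35"  "0.45 0.031 0.160 176 45"
```

```text
now [0.5471 0.0312 0.0785] yaw 175.97 F [-10.4246   3.9713   8.2457] w 1.0 t 16.65 j [ 20.1464  23.3531 -20.7455  -0.164  -46.3036  65.9348]
1 0.0135 -0.0005 0.001 0 0 0.004; 1 0.027 -0.0015 0.002 -0.001 -0.001 0.007; 1 0.037 -0.021 0.003 -0.001 -0.001 0.007; 1 0.0475 -0.041 0.0035 -0.001 -0.001 0.007; 1 0.0725 -0.061 0.0055 -0.001 -0.001 0.007; 1 0.0975 -0.081 0.007 -0.001 -0.001 0.007
```

Call:
{"name": "move_arm", "arguments": {
  "increments": "-1 0.0135 -0.0005 0.001 0 0 0.004; -1 0.027 -0.0015 0.002 0 0 0.007; 1 0.037 -0.021 0.003 0 0 0.007; 1 0.0475 -0.041 0.0035 0 0 0.007; 1 0.0725 -0.081 0.0055 0 0 0.007; 1 0.0975 -0.121 0.007 0 0 0.007; 1 0.0975 -0.121 0.007 0 0 0.007; 1 0.0975 -0.121 0.007 0 0 0.007"
}}

```text
time_s: 17.45
tcp_pos: [0.4544, 0.0318, 0.1677]
ee_rot: [[-0.998, 0.013, -0.069], [0.069, 0.002, -0.998], [-0.013, -1.0, -0.003]]
wrist_force: [-0.5, 0.2, -0.4]
gripper_width: 0.537
```

```bash
python3 - <<'E'
from h import *
p,im,d=shot('wrist','w2'); W=cloud(p,d)
m=seg(im,W,(105,120,50),(130,255,255),(0,0,640,220),(.06,.12)); print(m.sum(),rect(W,m),np.nanmedian(W[m],0))
q=W[m]; l=cv2.fitLine(q[:,:2].astype(np.float32),cv2.DIST_HUBER,0,.01,.01).ravel(); print(l,np.degrees(np.arctan2(l[1],l[0])))
m=seg(im,W,(20,120,80),(35,255,255),(0,0,640,220),(.06,.12)); print(m.sum(),rect(W,m))
q=W[m]; l=cv2.fitLine(q[:,:2].astype(np.float32),cv2.DIST_HUBER,0,.01,.01).ravel(); print(l,np.degrees(np.arctan2(l[1],l[0])))
E
python3 look.py h|grep -v blk
```

```text
20364 [  0.5783   0.0383 359.4738  40.2641  85.8911  88.2347] [0.578  0.0363 0.0882]
[0.0721 0.9974 0.578  0.037 ] 85.86294
2758 [  0.5998  -0.0195 219.8907   9.7799  85.8046  86.3013]
[ 0.0721  0.9974  0.5998 -0.0161] 85.863495
top bar 814 [  0.5755   0.0378 358.4126  42.4256  85.931   86.8865]
  line [0.0806 0.9967 0.5744 0.0083] deg 85.378204
top rail 138 [  0.5963  -0.0573 143.8783  14.3942  85.5063  84.7404]
  line [ 0.0747  0.9972  0.5951 -0.056 ] deg 85.71466
side bar 849 [  0.5745  -0.0001 290.0513  42.1206  85.8199  87.3706]
  line [ 0.0693  0.9976  0.5724 -0.0122] deg 86.02816
side rail 78 [  0.6045  -0.0246 208.3762  13.1778  86.0309  84.9081]
  line [ 0.0659  0.9978  0.6017 -0.0303] deg 86.21899
```

View pics/w2.png

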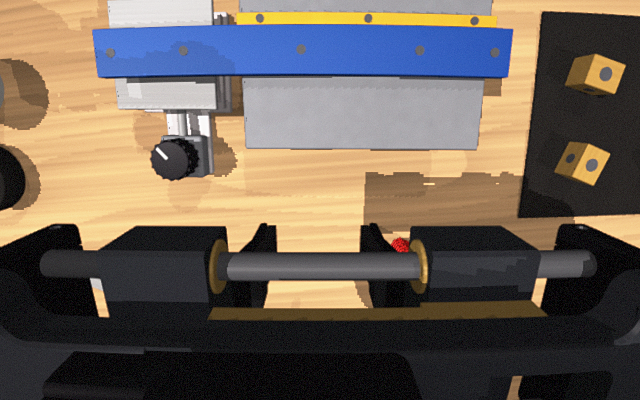

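The wrist picture shows the bar (95–510, 50) lying along the rail (237–495, 20). Both fit at 85.86°, with 25.6 mm between centre lines where 25 is nominal, so the bar is flush. Blocks next; first a close look at the mat.

```bash
python3 plan.py -1 "0.42 -0.1 0.25 150 50" "0.42 -0.30 0.27 90 50" | head -3; 
```

```text
now [0.4528 0.031  0.1987] yaw 176.00 F [ 0.3438  0.3745 -0.1605] w 0.401 t 17.6 j [ 24.664    6.1966 -24.7954   0.2189 -58.7197  61.2202]
NROWS 12
-1 0.006 -0.013 0.033 0 0.113 -0.001; -1 0.0115 -0.0255 0.0665 0 0.227 -0.003; -1 0.0175 -0.0385 0.0995 0.001 0.34 -0.004; -1 0.0235 -0.0515 0.133 0.001 0.454 -0.006; -1 0.0215 -0.054 0.158 0.001 0.585 -0.006; -1 0.02 -0.0565 0.183 0.002 0.716 -0.006; -1 0.018 -0.059 0.208 0.002 0.846 -0.006; -1 0.016 -0.0615 0.2325 0.003 0.977 -0.006
```

Call:
{"name": "move_arm", "arguments": {
  "increments": "-1 0.006 -0.013 0.033 0 0.113 0; -1 0.0115 -0.0255 0.0665 0 0.227 0; -1 0.0175 -0.0385 0.0995 0 0.34 0; -1 0.0235 -0.0515 0.133 0 0.454 0; -1 0.0215 -0.054 0.158 0 0.585 0; -1 0.02 -0.0565 0.183 0 0.716 0; -1 0.018 -0.059 0.208 0 0.846 0; -1 0.016 -0.06 0.2325 0 0.977 0"
}}

```text
time_s: 18.4
tcp_pos: [0.4204, -0.2013, 0.2245]
ee_rot: [[-0.495, 0.005, -0.869], [0.869, -0.0, -0.495], [-0.003, -1.0, -0.004]]
wrist_force: [0.0, 0.4, -0.3]
gripper_width: 0.978
```

```bash
python3 plan.py -1  "0.50 -0.27 0.25 90 50"
```

```text
now [ 0.4203 -0.2012  0.2583] yaw 119.69 F [ 0.0241  0.4455 -0.3254] w 0.978 t 18.4 j [ -5.5351   4.5973 -17.4706  -0.0058 -67.6415  35.2295]
-1 -0.025 0.002 -0.009 0.001 0.13 0; -1 -0.0495 0.0045 -0.0175 0.002 0.259 -0.001; -1 -0.0745 0.0065 -0.0265 0.004 0.389 -0.001; -1 -0.099 0.009 -0.035 0.005 0.518 -0.002
```

Call:
{"name": "move_arm", "arguments": {
  "increments": "-1 -0.025 0.002 -0.009 0 0.13 0; -1 -0.0495 0.0045 -0.0175 0 0.259 0; -1 -0.0745 0.0065 -0.0265 0 0.389 0; -1 -0.099 0.009 -0.035 0 0.518 0; -1 -0.099 0.009 -0.035 0 0.518 0; -1 -0.099 0.009 -0.035 0 0.518 0"
}}

```text
time_s: 19.0
tcp_pos: [0.4999, -0.2683, 0.2151]
ee_rot: [[-0.006, 0.003, -1.0], [1.0, 0.001, -0.006], [0.001, -1.0, -0.003]]
wrist_force: [0.2, 0.6, 0.2]
gripper_width: 1.001
```

```bash
cat > blk.py <<'E'
from h import *
import sys
p,im,d=shot('wrist',sys.argv[1]); W=cloud(p,d)
print(sense()['tcp_pos'],sense()['joints'])
m=seg(im,W,(10,90,60),(35,255,255),(0,0,640,224),(.026,.05))&(W[...,1]<-.15)
m=cv2.morphologyEx(m.astype(np.uint8),cv2.MORPH_CLOSE,np.ones((9,9)))
m=cv2.morphologyEx(m,cv2.MORPH_OPEN,np.ones((5,5)))
k,lab,st,ce=cv2.connectedComponentsWithStats(m)
for i in range(1,k):
    if st[i,4]<80: continue
    mm=(lab==i)&(W[...,2]>.028)&(W[...,2]<.04)
    # project pixel rays to z=.034 plane for low noise
    o=np.array(p['xyz']); q=W[mm]; t=(o[2]-.034)/(o[2]-q[:,2]); q2=o+(q-o)*t[:,None]
    c,(a,b),ang=cv2.minAreaRect((q2[:,:2]*1000).astype(np.float32))
    if a<b: ang+=90; a,b=b,a
    print('blk c',np.round(c,1),'size %.1f %.1f long-axis %.1f'%(a,b,ang),'z %.4f'%np.median(q[:,2]),ce[i],st[i,4])
E
python3 blk.py w3
```

```text
[ 0.4996 -0.268   0.2158] [-11.8845  15.214   -5.4814  -0.0711 -69.0736  12.2943]
blk c [ 559.5 -408.3] size 40.7 32.2 long-axis 121.0 z 0.0353 [267.4275  49.2321] 952
blk c [ 443.8 -404. ] size 40.5 32.9 long-axis 129.1 z 0.0350 [368.0785  53.6753] 930
blk c [ 550.  -281.4] size 40.9 31.2 long-axis 71.8 z 0.0353 [278.0887 159.1968] 823
blk c [ 453.1 -277.3] size 40.5 32.4 long-axis 156.1 z 0.0351 [356.4776 163.092 ] 848
```

View pics/w3.png

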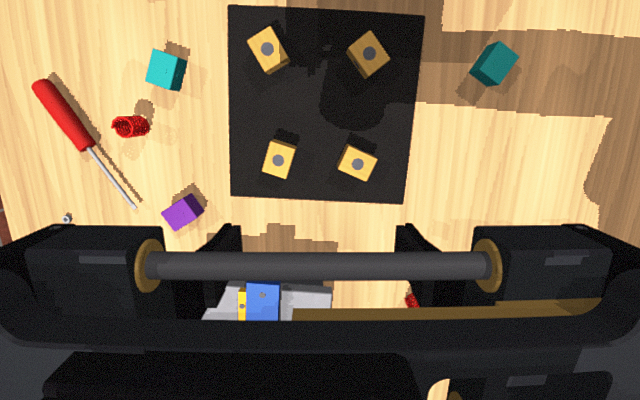

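```bash
python3 plan.py -1  "0.55 -0.281 0.10 72 45" "0.55 -0.281 0.055 72 25" 
```

```text
now [ 0.4995 -0.2681  0.2496] yaw 90.38 F [-0.5507 -0.1796  0.4492] w 0.998 t 19.05 j [-11.8845  15.214   -5.4814  -0.0711 -69.0736  12.2943]
-1 -0.0035 0.0375 -0.0125 0.001 0.08 0; -1 -0.0065 0.075 -0.025 0.002 0.16 0; -1 -0.01 0.1125 -0.0375 0.003 0.241 0.001; -1 -0.0135 0.15 -0.05 0.004 0.321 0.001; -1 -0.0135 0.1725 -0.0495 0.004 0.321 0.001; -1 -0.0135 0.195 -0.0495 0.004 0.321 0.001
```

Call:
{"name": "move_arm", "arguments": {
  "increments": "-1 -0.0035 0.0375 -0.0125 0 0.08 0; -1 -0.0065 0.075 -0.025 0 0.16 0; -1 -0.01 0.1125 -0.0375 0 0.241 0; -1 -0.0135 0.15 -0.05 0 0.321 0; -1 -0.0135 0.1725 -0.0495 0.003 0.321 0.001; -1 -0.0135 0.195 -0.0495 0.003 0.321 0.001; -1 -0.0135 0.195 -0.0495 0.003 0.321 0.001"
}}

```text
time_s: 19.75
tcp_pos: [0.5479, -0.28, 0.0194]
ee_rot: [[0.309, -0.003, -0.951], [0.951, 0.001, 0.309], [0.0, -1.0, 0.004]]
wrist_force: [0.3, 0.2, -0.3]
gripper_width: 0.999
```

```bash
python3 plan.py -1  "0.55 -0.281 0.010 72 23" "0.55 -0.281 0.010 72 25"; python3 - <<'E'
from h import *
p,im,d=shot('wrist','w4')
E
```

```text
now [ 0.5481 -0.28    0.0532] yaw 71.99 F [ 0.2835  0.2004 -0.2845] w 0.999 t 19.75 j [-12.0345  30.494  -12.4155  -0.0472 -47.2982  -5.9447]
-1 0 0.0215 -0.001 -0.002 0 0; -1 -0.0005 0.043 -0.0025 -0.004 0 0; -1 -0.0005 0.043 -0.0025 -0.004 0 0
```

View pics/w4.png

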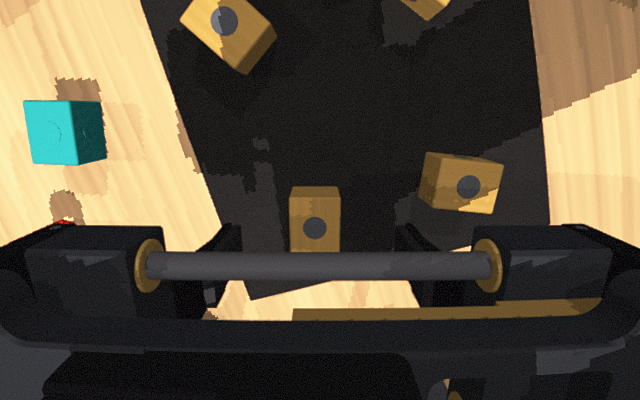

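Block 3, at (315, 228), is centred between the open fingers and square to them. I'll go down and grip it.

Call:
{"name": "move_arm", "arguments": {
  "increments": "-1 0 0.0215 -0.001 0 0 0; -1 0 0.043 -0.002 0 0 0; -1 0 0.043 -0.002 0 0 0; 1 0 0.043 -0.002 0 0 0; 1 0 0.043 -0.002 0 0 0; 1 0 0.043 -0.002 0 0 0; 1 0 0.043 -0.002 0 0 0; 1 0 0.043 -0.002 0 0 0"
}}

```text
time_s: 20.6
tcp_pos: [0.5533, -0.2821, -0.0197]
ee_rot: [[0.31, 0.005, -0.951], [0.951, -0.001, 0.31], [0.0, -1.0, -0.005]]
wrist_force: [0.3, 0.0, -0.5]
gripper_width: 0.631
```

Call:
{"name": "move_arm", "arguments": {
  "increments": "1 0 0 0 0 0 0; 1 0 0 0 0 0 0; 1 0 -0.02 0 0 0 0; 1 0 -0.05 0 0 0 0; 1 0 -0.09 0 0 0 0; 1 0 -0.13 0 0 0 0; 1 0 -0.13 0 0 0 0; 1 0 -0.13 0 0 0 0"
}}

```text
time_s: 21.4
tcp_pos: [0.5522, -0.2815, 0.1097]
ee_rot: [[0.31, 0.004, -0.951], [0.951, 0.0, 0.31], [0.001, -1.0, -0.004]]
wrist_force: [-1.4, -0.0, -4.3]
gripper_width: 0.362
```

```bash
python3 plan.py 1  "0.56 -0.1 0.15 85.9 45" "0.5783 0.052 0.15 85.9 45"
```

```text
now [ 0.5521 -0.2815  0.1435] yaw 71.92 F [-1.3691 -0.0433 -4.2856] w 0.362 t 21.4 j [-12.0964  25.02    -6.7304  -0.0613 -58.0075  -5.956 ]
NROWS 9
1 0.035 -0.0015 0.01 0.001 -0.049 0; 1 0.07 -0.0025 0.0195 0.002 -0.098 0; 1 0.105 -0.004 0.0295 0.003 -0.146 0.001; 1 0.14 -0.005 0.039 0.003 -0.195 0.001; 1 0.175 -0.0065 0.049 0.004 -0.244 0.001; 1 0.2125 -0.0065 0.056 0.004 -0.244 0.001; 1 0.25 -0.0065 0.0635 0.004 -0.244 0.001; 1 0.2875 -0.0065 0.071 0.004 -0.244 0.001
```

Call:
{"name": "move_arm", "arguments": {
  "increments": "1 0.035 -0.0015 0.01 0 -0.049 0; 1 0.07 -0.0025 0.0195 0 -0.098 0; 1 0.105 -0.004 0.0295 0 -0.146 0; 1 0.14 -0.005 0.039 0 -0.195 0; 1 0.175 -0.0065 0.049 0 -0.244 0; 1 0.2125 -0.0065 0.056 0 -0.244 0; 1 0.25 -0.0065 0.0635 0 -0.244 0; 1 0.2875 -0.0065 0.071 0 -0.244 0"
}}

```text
time_s: 22.2
tcp_pos: [0.572, 0.0147, 0.1132]
ee_rot: [[0.072, -0.002, -0.997], [0.997, -0.002, 0.072], [-0.002, -1.0, 0.002]]
wrist_force: [-0.2, 0.1, -2.6]
gripper_width: 0.359
```

Call:
{"name": "move_arm", "arguments": {
  "increments": "1 0.02 0 0 0 0 0; 1 0.036 0 0 0 0 0; 1 0.036 0 0 0 0 0; 1 0.036 0 0 0 0 0"
}}

```text
time_s: 22.6
tcp_pos: [0.5756, 0.0489, 0.1146]
ee_rot: [[0.071, 0.001, -0.997], [0.997, -0.002, 0.071], [-0.002, -1.0, -0.001]]
wrist_force: [-0.5, 0.6, -3.1]
gripper_width: 0.358
```

```bash
python3 plan.py 1 "0.5783 0.052 0.11 85.9 15" "0.5783 0.052 0.0985 85.9 6";  python3 - <<'E'
from h import *
p,im,d=shot('wrist','w5')
E
```

```text
now [0.5756 0.049  0.1484] yaw 85.93 F [-0.4572  0.5849 -3.0613] w 0.358 t 22.6 j [ 20.9902  21.0572 -12.442    0.1447 -56.493  -25.1414]
1 0.001 0.013 -0.001 0 0 -0.001; 1 0.002 0.0255 -0.0015 0.001 0 -0.001; 1 0.0035 0.0385 -0.0025 0.001 0.001 -0.002; 1 0.0035 0.044 -0.0025 0.001 0.001 -0.002; 1 0.0035 0.05 -0.0025 0.001 0.001 -0.002
```

View pics/w5.png

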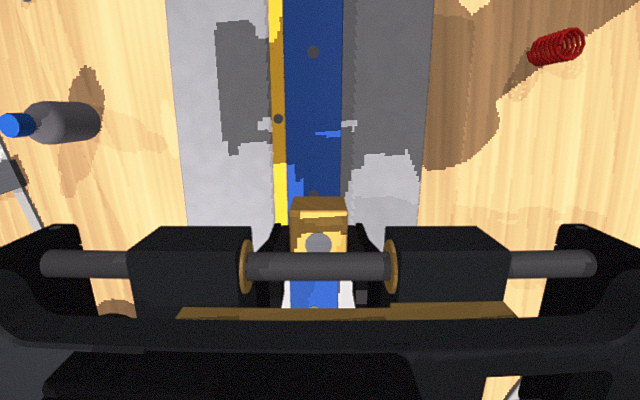

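```bash
python3 - <<'E'
from h import *
z=np.load('pics/w5.npz'); p={k:z[k] for k in z.files}; W=cloud(p,z['d']); im=z['im']
for box in [(250,0,400,190),(280,280,360,308)]:
    m=seg(im,W,(105,120,30),(130,255,255),box,(.07,.105)); print(m.sum(),rect(W,m))
    q=W[m]; u=np.array([.0721,.9974]); n=np.array([.9974,-.0721]); t=(q[:,:2]-[.5783,.052])@n; print('bar lateral rel to target line',np.percentile(t,[1,50,99]))
m=seg(im,W,(10,80,60),(30,255,255),(280,190,355,252),(.1,.2)); q=W[m]; t=(q[:,:2]-[.5756,.049])@n; print('block rel tcp',m.sum(),np.percentile(t,[1,50,99]),np.percentile(q[:,2],[1,50,99]))
E
```

```text
10530 [  0.5732  -0.0298 128.7908  40.2139  85.9445  88.1725]
bar lateral rel to target line [-0.0181  0.0011  0.0204]
1210 [ 0.5845  0.124  26.0738 39.2105 85.7403 88.1038]
bar lateral rel to target line [-0.0182  0.0009  0.0201]
block rel tcp 2689 [-0.0155 -0.0001  0.0154] [0.129  0.1549 0.1566]
```

```bash
python3 - <<'E'
from h import *
p,im,d=shot('side','s5'); W=cloud(p,d)
cv2.imwrite('pics/s5c.png',cv2.resize(im[130:250,270:400,::-1],None,fx=5,fy=5,interpolation=cv2.INTER_CUBIC))
m=seg(im,W,(8,90,60),(35,255,255),(270,120,400,260),(.09,.2)); q=W[m]; q=q[abs(q[:,1]-.05)<.04]; print(len(q), np.percentile(q,[1,50,99],axis=0))
E
```

```text
200 [[0.5554 0.0248 0.1295]
 [0.5803 0.0367 0.1548]
 [0.6049 0.0646 0.1976]]
```

View pics/s5c.png

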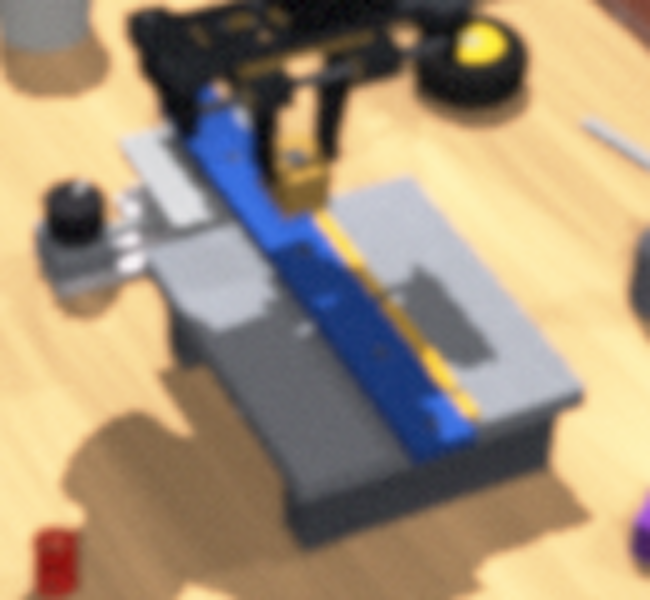

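The grip closed a little into the lift, so the block hangs low: its bottom is at about z 0.126, and so ~38 mm above the bar. I'll lower it until the force shows contact.

```bash
python3 plan.py 1 "0.579 0.052 0.125 85.9 15" "0.579 0.052 0.1145 85.9 6"
```

```text
now [0.5759 0.0484 0.1491] yaw 85.86 F [-0.5119 -0.3633 -2.8973] w 0.363 t 22.7 j [ 20.9218  21.0089 -12.4176   0.1527 -56.4897 -25.1466]
1 0.002 0.012 -0.0015 0.001 0 -0.001; 1 0.004 0.024 -0.0025 0.002 -0.001 -0.001; 1 0.004 0.0295 -0.0025 0.002 -0.001 -0.001; 1 0.004 0.0345 -0.0025 0.002 -0.001 -0.001
```

Call:
{"name": "move_arm", "arguments": {
  "increments": "1 0.002 0.012 -0.0015 0 0 0; 1 0.004 0.024 -0.0025 0 0 0; 1 0.004 0.0295 -0.003 0 0 0; 1 0.004 0.034 -0.003 0 0 0; 1 0.004 0.034 -0.003 0 0 0; 1 0.004 0.034 -0.003 0 0 0"
}}

```text
time_s: 23.3
tcp_pos: [0.5803, 0.053, 0.0821]
ee_rot: [[0.071, 0.004, -0.997], [0.997, -0.001, 0.071], [-0.001, -1.0, -0.004]]
wrist_force: [0.1, -0.5, -2.5]
gripper_width: 0.362
```

Call:
{"name": "move_arm", "arguments": {
  "increments": "1 0 0.001 0 0 0 0; 1 0 0.002 0 0 0 0; 1 0 0.002 0 0 0 0"
}}

```text
time_s: 23.6
tcp_pos: [0.5801, 0.0531, 0.0801]
ee_rot: [[0.071, 0.004, -0.997], [0.997, -0.001, 0.071], [-0.001, -1.0, -0.004]]
wrist_force: [0.9, 0.6, -2.9]
gripper_width: 0.365
```

Call:
{"name": "move_arm", "arguments": {
  "increments": "1 0 0.001 0 0 0 0; 1 0 0.0015 0 0 0 0; 1 0 0.0015 0 0 0 0"
}}

```text
time_s: 23.9
tcp_pos: [0.58, 0.0531, 0.0784]
ee_rot: [[0.071, 0.004, -0.997], [0.997, -0.001, 0.071], [-0.001, -1.0, -0.004]]
wrist_force: [-0.2, -0.6, -2.4]
gripper_width: 0.36
```

Call:
{"name": "move_arm", "arguments": {
  "increments": "1 0 0.001 0 0 0 0; 1 0 0.0015 0 0 0 0; 1 0 0.0015 0 0 0 0"
}}

```text
time_s: 24.2
tcp_pos: [0.5802, 0.0531, 0.0776]
ee_rot: [[0.071, 0.004, -0.997], [0.997, -0.001, 0.071], [-0.001, -1.0, -0.004]]
wrist_force: [-1.6, 0.5, 0.2]
gripper_width: 0.358
```

Call:
{"name": "move_arm", "arguments": {
  "increments": "1 0 0.001 0 0 0 0; 1 0 0.001 0 0 0 0; 1 0 0.001 0 0 0 0"
}}

```text
time_s: 24.5
tcp_pos: [0.5803, 0.0531, 0.0775]
ee_rot: [[0.07, 0.005, -0.998], [0.998, -0.001, 0.07], [-0.001, -1.0, -0.005]]
wrist_force: [-2.9, 0.7, 6.0]
gripper_width: 0.357
```

Call:
{"name": "move_arm", "arguments": {
  "increments": "-0.6 0 0 0 0 0 0; -0.6 0 0 0 0 0 0; -0.6 0 0 0 0 0 0; -0.6 0 0 0 0 0 0; -0.6 0 -0.02 0 0 0 0; -0.6 0 -0.05 0 0 0 0; -0.8 0 -0.09 0 0 0 0; -1 0 -0.09 0 0 0 0"
}}

```text
time_s: 25.3
tcp_pos: [0.5838, 0.0538, 0.1722]
ee_rot: [[0.07, 0.016, -0.997], [0.998, 0.001, 0.07], [0.002, -1.0, -0.016]]
wrist_force: [0.3, -0.3, 0.4]
gripper_width: 0.904
```

```bash
python3 plan.py -1 "0.54 -0.12 0.22 110 48" "0.50 -0.25 0.22 128 48" | tail -2
```

```text
now [0.5833 0.0538 0.206 ] yaw 86.00 F [ 0.3011 -0.311   0.3722] w 0.904 t 25.3 j [ 21.2502  18.4363  -7.4905   0.309  -63.1852 -25.3874]
-1 -0.044 -0.0035 0.0075 0.004 -0.105 0; -1 -0.088 -0.0075 0.0155 0.008 -0.209 -0.001; -1 -0.1325 -0.011 0.023 0.012 -0.314 -0.001; -1 -0.1765 -0.015 0.031 0.016 -0.419 -0.001; -1 -0.2205 -0.015 0.041 0.016 -0.524 -0.002; -1 -0.2645 -0.0155 0.0515 0.016 -0.628 -0.003; -1 -0.309 -0.0155 0.0615 0.016 -0.733 -0.004
```

Call:
{"name": "move_arm", "arguments": {
  "increments": "-1 -0.044 -0.0035 0.0075 0.004 -0.105 0; -1 -0.088 -0.0075 0.0155 0.008 -0.209 0; -1 -0.1325 -0.011 0.023 0.012 -0.314 0; -1 -0.1765 -0.015 0.031 0.016 -0.419 0; -1 -0.2205 -0.015 0.041 0.016 -0.524 -0.002; -1 -0.2645 -0.0155 0.0515 0.016 -0.628 -0.003; -1 -0.309 -0.0155 0.0615 0.016 -0.733 -0.004; -1 -0.309 -0.0155 0.0615 0.016 -0.733 -0.004"
}}

```text
time_s: 26.1
tcp_pos: [0.4945, -0.2547, 0.181]
ee_rot: [[-0.611, -0.013, -0.791], [0.791, -0.002, -0.611], [0.006, -1.0, 0.012]]
wrist_force: [-0.7, 1.1, -0.7]
gripper_width: 1.002
```

```bash
python3 blk.py w6; python3 plan.py -1  "0.453 -0.277 0.10 156 45" "0.453 -0.277 0.055 156 25"
```

```text
[ 0.4953 -0.2529  0.1809] [-10.2087  16.0255  -9.6248   0.2444 -65.0547  47.7616]
blk c [ 559.2 -408.2] size 40.7 32.7 long-axis 120.0 z 0.0351 [358.1761  20.803 ] 1198
blk c [ 444.4 -403.9] size 38.7 34.4 long-axis 128.2 z 0.0349 [437.1348  95.362 ] 1083
blk c [ 453.3 -276.8] size 41.0 31.9 long-axis 155.8 z 0.0350 [356.9372 181.0504] 892
now [ 0.4957 -0.2528  0.2147] yaw 127.66 F [0.3369 0.1886 0.4682] w 1.002 t 26.15 j [-10.2087  16.0255  -9.6248   0.2444 -65.0547  47.7616]
-1 0.0015 0.029 0.012 -0.002 -0.124 0.002; -1 0.003 0.0575 0.0235 -0.005 -0.247 0.005; -1 0.0045 0.0865 0.0355 -0.007 -0.371 0.007; -1 0.006 0.1155 0.0475 -0.009 -0.495 0.009; -1 0.006 0.138 0.047 -0.009 -0.495 0.009; -1 0.006 0.1605 0.047 -0.009 -0.495 0.009
```

View pics/w6.png

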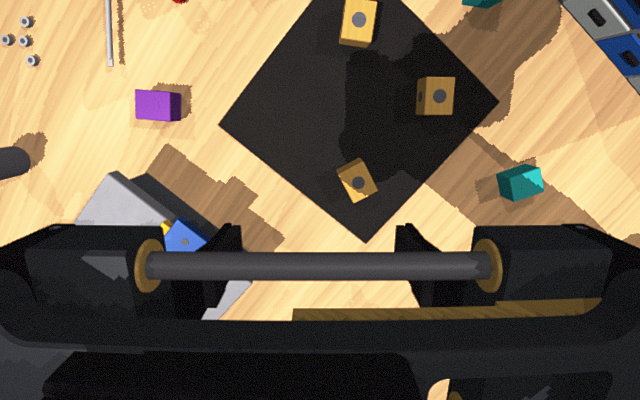

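Call:
{"name": "move_arm", "arguments": {
  "increments": "-1 0.0015 0.029 0.012 0 -0.124 0; -1 0.003 0.0575 0.0235 -0.005 -0.247 0.005; -1 0.0045 0.0865 0.0355 -0.007 -0.371 0.007; -1 0.006 0.1155 0.0475 -0.009 -0.495 0.009; -1 0.006 0.138 0.047 -0.009 -0.495 0.009; -1 0.006 0.1605 0.047 -0.009 -0.495 0.009; -1 0.006 0.1605 0.047 -0.009 -0.495 0.009; -1 0.006 0.1605 0.047 -0.009 -0.495 0.009"
}}

```text
time_s: 26.95
tcp_pos: [0.4543, -0.2746, 0.0217]
ee_rot: [[-0.916, -0.0, -0.401], [0.401, -0.0, -0.916], [-0.0, -1.0, 0.0]]
wrist_force: [0.3, 0.9, 0.7]
gripper_width: 1.0
```

```bash
python3 plan.py -1  "0.4532 -0.277 0.010 156 20"
```

```text
now [ 0.4543 -0.2746  0.0555] yaw 156.36 F [0.2578 0.8948 0.7464] w 1.0 t 26.95 j [-13.6144  23.6386 -24.8462   0.0413 -41.5093  79.9455]
-1 0 0.015 0.001 0 0.002 0; -1 0 0.0305 0.002 0 0.004 0; -1 0 0.0455 0.0025 0 0.006 0
```

Call:
{"name": "move_arm", "arguments": {
  "increments": "-1 0 0.015 0.001 0 0.002 0; -1 0 0.0305 0.002 0 0.004 0; -1 0 0.0455 0.0025 0 0.006 0; -1 0 0.0455 0.0025 0 0.006 0; 1 0 0.0455 0.0025 0 0.006 0; 1 0 0.0455 0.0025 0 0.006 0; 1 0 0.0455 0.0025 0 0.006 0; 1 0 0.0455 0.0025 0 0.006 0"
}}

```text
time_s: 27.75
tcp_pos: [0.4532, -0.2775, -0.0232]
ee_rot: [[-0.913, 0.002, -0.407], [0.407, -0.001, -0.913], [-0.002, -1.0, -0.0]]
wrist_force: [0.9, 0.3, 0.2]
gripper_width: 0.721
```

Call:
{"name": "move_arm", "arguments": {
  "increments": "1 0 0 0 0 0 0; 1 0 0 0 0 0 0; 1 0 0 0 0 0 0; 1 0 0 0 0 0 0; 1 0 0 0 0 0 0; 1 0 0 0 0 0 0"
}}

```text
time_s: 28.35
tcp_pos: [0.4527, -0.2775, -0.024]
ee_rot: [[-0.913, 0.0, -0.408], [0.408, -0.0, -0.913], [-0.0, -1.0, 0.0]]
wrist_force: [0.1, -0.8, -0.4]
gripper_width: 0.369
```

Call:
{"name": "move_arm", "arguments": {
  "increments": "1 0 -0.015 0 0 0 0; 1 0 -0.04 0 0 0 0; 1 0 -0.08 0 0 0 0; 1 0 -0.12 0 0 0 0; 1 0 -0.14 0 0 0 0; 1 0 -0.14 0 0 0 0; 1 0 -0.14 0 0 0 0"
}}

```text
time_s: 29.05
tcp_pos: [0.4514, -0.2766, 0.1146]
ee_rot: [[-0.913, -0.002, -0.408], [0.408, 0.002, -0.913], [0.002, -1.0, -0.001]]
wrist_force: [0.2, 0.8, -4.8]
gripper_width: 0.364
```

```bash
python3 plan.py 1  "0.5 -0.20 0.155 130 45" "0.575 0.002 0.155 85.9 45"
```

```text
now [ 0.4515 -0.2767  0.1484] yaw 155.90 F [ 0.1727  0.8254 -4.7763] w 0.364 t 29.05 j [-13.9719  16.7817 -18.9035  -0.0736 -54.4412  79.9124]
NROWS 10
1 -0.003 -0.0015 -0.0225 0 0.113 0.001; 1 -0.0065 -0.0035 -0.045 0 0.226 0.001; 1 -0.0095 -0.005 -0.0675 0 0.339 0.002; 1 -0.013 -0.0065 -0.09 0 0.452 0.002; 1 -0.0105 -0.0065 -0.1255 0 0.58 0.002; 1 -0.0085 -0.0065 -0.1615 0 0.709 0.002; 1 -0.006 -0.0065 -0.1975 0 0.837 0.002; 1 -0.0035 -0.0065 -0.233 -0.001 0.965 0.002
```

Call:
{"name": "move_arm", "arguments": {
  "increments": "1 -0.003 -0.0015 -0.0225 0 0.113 0; 1 -0.0065 -0.0035 -0.045 0 0.226 0; 1 -0.0095 -0.005 -0.0675 0 0.339 0.002; 1 -0.013 -0.0065 -0.09 0 0.452 0.002; 1 -0.0105 -0.0065 -0.1255 0 0.58 0.002; 1 -0.0085 -0.0065 -0.1615 0 0.709 0.002; 1 -0.006 -0.0065 -0.1975 0 0.837 0.002; 1 -0.0035 -0.0065 -0.233 0 0.965 0.002"
}}

```text
time_s: 29.85
tcp_pos: [0.5491, -0.0647, 0.1192]
ee_rot: [[-0.179, -0.005, -0.984], [0.984, -0.002, -0.179], [-0.001, -1.0, 0.005]]
wrist_force: [0.8, -0.1, -3.6]
gripper_width: 0.363
```

```bash
python3 plan.py 1  "0.5753 0.002 0.155 85.9 45" "0.5753 0.002 0.155 85.9 45"
```

```text
now [ 0.5493 -0.0646  0.153 ] yaw 100.32 F [ 0.7518 -0.1362 -3.5952] w 0.363 t 29.85 j [ 10.1203  18.7042 -15.3077   0.0772 -56.2779   0.155 ]
1 0.0305 -0.001 -0.019 -0.002 0.126 -0.001; 1 0.061 -0.002 -0.0375 -0.005 0.252 -0.002; 1 0.061 -0.002 -0.0375 -0.005 0.252 -0.002
```

Call:
{"name": "move_arm", "arguments": {
  "increments": "1 0.0285 0 -0.018 0 0.11 0; 1 0.053 0 -0.034 0 0.22 0; 1 0.053 0 -0.034 0 0.22 0; 1 0.053 0 -0.034 0 0.22 0; 1 0.053 0 -0.034 0 0.22 0"
}}

```text
time_s: 30.35
tcp_pos: [0.5729, -0.0084, 0.1205]
ee_rot: [[0.034, -0.003, -0.999], [0.999, -0.003, 0.034], [-0.003, -1.0, 0.003]]
wrist_force: [0.1, 0.1, -3.7]
gripper_width: 0.367
```

```bash
python3 plan.py 1  "0.5755 0.0015 0.112 85.9 15"  "0.5755 0.0015 0.0965 85.9 6"
```

```text
now [ 0.573  -0.0083  0.1543] yaw 88.04 F [ 0.0656  0.0908 -3.7204] w 0.367 t 30.35 j [ 15.4177  20.3988 -12.515    0.1169 -57.2737 -17.4387]
1 0.0035 0.014 -0.001 -0.001 0.012 -0.001; 1 0.0065 0.028 -0.0015 -0.002 0.025 -0.002; 1 0.01 0.0425 -0.0025 -0.003 0.037 -0.003; 1 0.01 0.0475 -0.0025 -0.003 0.037 -0.003; 1 0.01 0.0525 -0.0025 -0.003 0.037 -0.003; 1 0.01 0.058 -0.0025 -0.003 0.037 -0.003
```

Call:
{"name": "move_arm", "arguments": {
  "increments": "1 0.0035 0.014 -0.001 0 0.012 0; 1 0.0065 0.028 -0.0015 -0.002 0.025 -0.002; 1 0.01 0.0425 -0.0025 -0.003 0.037 -0.003; 1 0.01 0.0475 -0.0025 -0.003 0.037 -0.003; 1 0.01 0.0525 -0.0025 -0.003 0.037 -0.003; 1 0.01 0.058 -0.0025 -0.003 0.037 -0.003; 1 0.01 0.058 -0.0025 -0.003 0.037 -0.003"
}}

```text
time_s: 31.05
tcp_pos: [0.5769, 0.0017, 0.064]
ee_rot: [[0.071, 0.004, -0.997], [0.997, 0.001, 0.071], [0.001, -1.0, -0.003]]
wrist_force: [0.5, 0.0, -3.4]
gripper_width: 0.36
```

Call:
{"name": "move_arm", "arguments": {
  "increments": "1 0 0.001 0 0 0 0; 1 0 0.002 0 0 0 0; 1 0 0.002 0 0 0 0"
}}

```text
time_s: 31.35
tcp_pos: [0.5775, 0.0022, 0.0627]
ee_rot: [[0.071, 0.005, -0.997], [0.997, 0.001, 0.071], [0.002, -1.0, -0.005]]
wrist_force: [-0.3, -0.8, -3.4]
gripper_width: 0.361
```

Call:
{"name": "move_arm", "arguments": {
  "increments": "1 0 0.001 0 0 0 0; 1 0 0.0015 0 0 0 0; 1 0 0.0015 0 0 0 0"
}}

```text
time_s: 31.65
tcp_pos: [0.5773, 0.0021, 0.0609]
ee_rot: [[0.071, 0.005, -0.997], [0.997, 0.001, 0.071], [0.001, -1.0, -0.004]]
wrist_force: [-0.1, -0.3, -2.6]
gripper_width: 0.365
```

Call:
{"name": "move_arm", "arguments": {
  "increments": "1 0 0.001 0.001 0 0 0; 1 0 0.0015 0.001 0 0 0; 1 0 0.0015 0.001 0 0 0"
}}

```text
time_s: 31.95
tcp_pos: [0.5762, 0.0022, 0.0593]
ee_rot: [[0.071, 0.004, -0.997], [0.997, 0.001, 0.071], [0.001, -1.0, -0.004]]
wrist_force: [0.8, -0.5, -3.4]
gripper_width: 0.367
```

Call:
{"name": "move_arm", "arguments": {
  "increments": "1 0 0.001 0 0 0 0; 1 0 0.001 0 0 0 0; 1 0 0.001 0 0 0 0"
}}

```text
time_s: 32.25
tcp_pos: [0.5765, 0.0022, 0.0591]
ee_rot: [[0.071, 0.005, -0.997], [0.997, 0.001, 0.071], [0.001, -1.0, -0.005]]
wrist_force: [-3.0, 1.0, 2.6]
gripper_width: 0.364
```

Call:
{"name": "move_arm", "arguments": {
  "increments": "-0.6 0 0 0 0 0 0; -0.6 0 0 0 0 0 0; -0.6 0 0 0 0 0 0; -0.6 0 0 0 0 0 0; -0.6 0 -0.02 0 0 0 0; -0.6 0 -0.05 0 0 0 0; -0.8 0 -0.09 0 0 0 0; -1 0 -0.11 0 0 0 0"
}}

```text
time_s: 33.05
tcp_pos: [0.5777, 0.0022, 0.1722]
ee_rot: [[0.07, 0.01, -0.997], [0.998, 0.001, 0.07], [0.002, -1.0, -0.01]]
wrist_force: [1.0, 0.4, 0.3]
gripper_width: 0.905
```

```bash
python3 plan.py -1 "0.54 -0.12 0.22 100 48" "0.50 -0.31 0.22 125 48" | tail -2
```

```text
now [0.5774 0.0021 0.206 ] yaw 85.97 F [1.0444 0.3844 0.3493] w 0.905 t 33.05 j [ 16.3258  17.8051  -8.3436   0.1    -63.2563 -20.4014]
-1 -0.0415 -0.005 0.0095 0.003 -0.082 0; -1 -0.083 -0.0095 0.019 0.007 -0.163 0.001; -1 -0.1245 -0.0145 0.0285 0.01 -0.245 0.001; -1 -0.163 -0.0145 0.034 0.011 -0.332 0; -1 -0.2015 -0.015 0.039 0.011 -0.419 0; -1 -0.24 -0.015 0.0445 0.011 -0.507 0; -1 -0.2785 -0.015 0.05 0.011 -0.594 -0.001; -1 -0.3165 -0.0155 0.055 0.011 -0.681 -0.001
```

Call:
{"name": "move_arm", "arguments": {
  "increments": "-1 -0.0415 -0.005 0.0095 0.003 -0.082 0; -1 -0.083 -0.0095 0.019 0.007 -0.163 0; -1 -0.1245 -0.0145 0.0285 0.01 -0.245 0; -1 -0.163 -0.0145 0.034 0.01 -0.332 0; -1 -0.2015 -0.015 0.039 0.01 -0.419 0; -1 -0.24 -0.015 0.0445 0.01 -0.507 0; -1 -0.2785 -0.015 0.05 0.01 -0.594 0; -1 -0.3165 -0.0155 0.055 0.01 -0.681 0"
}}

```text
time_s: 33.85
tcp_pos: [0.498, -0.3113, 0.1833]
ee_rot: [[-0.576, -0.005, -0.818], [0.818, -0.002, -0.576], [0.001, -1.0, 0.005]]
wrist_force: [0.6, -0.1, -0.1]
gripper_width: 0.997
```

```bash
python3 blk.py w7; python3 plan.py -1  "0.559 -0.408 0.10 120.5 45" "0.559 -0.408 0.055 120.5 25"
```

```text
[ 0.497  -0.3156  0.1832] [-16.502   18.8142  -5.2921   0.3042 -66.1288  51.4559]
blk c [ 559.2 -408.4] size 40.4 31.2 long-axis 119.9 z 0.0352 [323.0626  68.648 ] 1071
blk c [ 443.7 -404.4] size 38.6 34.4 long-axis 125.6 z 0.0349 [404.6024 135.3946] 996
now [ 0.4971 -0.3155  0.217 ] yaw 125.08 F [ 1.396  -2.5611  1.8781] w 0.998 t 33.9 j [-16.502   18.8142  -5.2921   0.3042 -66.1288  51.4559]
-1 -0.028 0.029 0.0005 -0.002 0.02 0; -1 -0.0555 0.0585 0.001 -0.003 0.04 0; -1 -0.0835 0.0875 0.0015 -0.005 0.06 0; -1 -0.1115 0.117 0.002 -0.006 0.08 0; -1 -0.1115 0.1395 0.0015 -0.006 0.08 0; -1 -0.1115 0.162 0.0015 -0.006 0.08 0
```

View pics/w7.png

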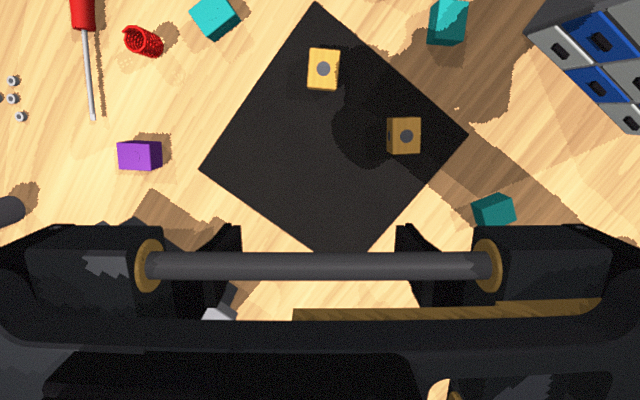

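Call:
{"name": "move_arm", "arguments": {
  "increments": "-1 -0.028 0.029 0.0005 0 0.02 0; -1 -0.0555 0.0585 0.001 -0.003 0.04 0; -1 -0.0835 0.0875 0.0015 -0.005 0.06 0; -1 -0.1115 0.117 0.002 -0.006 0.08 0; -1 -0.1115 0.1395 0.0015 -0.006 0.08 0; -1 -0.1115 0.162 0.0015 -0.006 0.08 0; -1 -0.1115 0.162 0.0015 -0.006 0.08 0; -1 -0.1115 0.162 0.0015 -0.006 0.08 0"
}}

```text
time_s: 34.7
tcp_pos: [0.5605, -0.4023, 0.0212]
ee_rot: [[-0.506, -0.0, -0.863], [0.863, 0.001, -0.506], [0.001, -1.0, -0.0]]
wrist_force: [-0.0, -0.5, 1.5]
gripper_width: 1.0
```

```bash
python3 plan.py -1  "0.5593 -0.4083 0.010 120.5 20"
```

```text
now [ 0.5605 -0.4024  0.055 ] yaw 120.38 F [-0.0396 -0.5133  1.4971] w 1.0 t 34.7 j [-22.3094  36.3322  -0.6366  -0.0777 -53.0776  52.741 ]
-1 -0.0015 0.015 0.0015 0 -0.001 0; -1 -0.003 0.03 0.0025 0 -0.001 0.001; -1 -0.0045 0.045 0.004 0 -0.002 0.001
```

Call:
{"name": "move_arm", "arguments": {
  "increments": "-1 -0.0015 0.015 0.0015 0 0 0; -1 -0.003 0.03 0.0025 0 0 0; -1 -0.0045 0.045 0.004 0 0 0; -1 -0.0045 0.045 0.004 0 0 0; 1 -0.0045 0.045 0.004 0 0 0; 1 -0.0045 0.045 0.004 0 0 0; 1 -0.0045 0.045 0.004 0 0 0; 1 -0.0045 0.045 0.004 0 0 0"
}}

```text
time_s: 35.5
tcp_pos: [0.5596, -0.4082, -0.0232]
ee_rot: [[-0.506, 0.001, -0.863], [0.863, 0.001, -0.506], [0.0, -1.0, -0.002]]
wrist_force: [-0.6, -0.3, -0.9]
gripper_width: 0.722
```

Call:
{"name": "move_arm", "arguments": {
  "increments": "1 0 0 0 0 0 0; 1 0 0 0 0 0 0; 1 0 0 0 0 0 0; 1 0 0 0 0 0 0; 1 0 0 0 0 0 0; 1 0 0 0 0 0 0"
}}

```text
time_s: 36.1
tcp_pos: [0.5591, -0.4081, -0.0239]
ee_rot: [[-0.506, 0.0, -0.863], [0.863, 0.002, -0.506], [0.001, -1.0, -0.001]]
wrist_force: [0.3, -0.0, 0.6]
gripper_width: 0.365
```

Call:
{"name": "move_arm", "arguments": {
  "increments": "1 0 -0.015 0 0 0 0; 1 0 -0.04 0 0 0 0; 1 0 -0.08 0 0 0 0; 1 0 -0.12 0 0 0 0; 1 0 -0.14 0 0 0 0; 1 0 -0.14 0 0 0 0; 1 0 -0.14 0 0 0 0"
}}

```text
time_s: 36.8
tcp_pos: [0.5585, -0.4075, 0.1154]
ee_rot: [[-0.505, -0.0, -0.863], [0.863, 0.003, -0.505], [0.003, -1.0, -0.001]]
wrist_force: [-0.2, 0.3, -3.7]
gripper_width: 0.365
```

```bash
python3 plan.py 1  "0.5722 -0.048 0.155 85.9 45"
```

```text
now [ 0.5585 -0.4076  0.1492] yaw 120.33 F [-0.2389  0.3107 -3.6612] w 0.365 t 36.8 j [-22.8364  31.4824   5.3435  -0.1824 -63.961   53.251 ]
1 0.038 -0.0005 -0.024 0 0.075 0; 1 0.076 -0.001 -0.0485 0 0.15 0.001; 1 0.114 -0.0015 -0.0725 0 0.225 0.001; 1 0.1515 -0.0025 -0.0965 0 0.3 0.002; 1 0.1895 -0.003 -0.121 0 0.376 0.002; 1 0.2275 -0.0035 -0.145 0 0.451 0.003; 1 0.2655 -0.004 -0.1695 0 0.526 0.003; 1 0.3035 -0.0045 -0.1935 0 0.601 0.003
```

Call:
{"name": "move_arm", "arguments": {
  "increments": "1 0.038 0 -0.024 0 0.075 0; 1 0.076 -0.001 -0.0485 0 0.15 0; 1 0.114 -0.0015 -0.0725 0 0.225 0; 1 0.1515 -0.0025 -0.0965 0 0.3 0.002; 1 0.1895 -0.003 -0.121 0 0.376 0.002; 1 0.2275 -0.0035 -0.145 0 0.451 0.003; 1 0.2655 -0.004 -0.1695 0 0.526 0.003; 1 0.3035 -0.0045 -0.1935 0 0.601 0.003"
}}

```text
time_s: 37.6
tcp_pos: [0.5706, -0.0469, 0.1186]
ee_rot: [[0.074, -0.004, -0.997], [0.997, -0.002, 0.074], [-0.002, -1.0, 0.004]]
wrist_force: [0.3, -0.5, -3.5]
gripper_width: 0.366
```

Call:
{"name": "move_arm", "arguments": {
  "increments": "1 0 0 0 0 0 0; 1 0 0 0 0 0 0; 1 0 0 0 0 0 0"
}}

```text
time_s: 37.9
tcp_pos: [0.5715, -0.0492, 0.1196]
ee_rot: [[0.071, -0.003, -0.997], [0.997, -0.002, 0.071], [-0.002, -1.0, 0.002]]
wrist_force: [0.2, -0.4, -2.4]
gripper_width: 0.365
```

```bash
python3 plan.py 1  "0.5718 -0.0485 0.115 85.9 15"  "0.5718 -0.0485 0.096 85.9 7"
```

```text
now [ 0.5716 -0.0492  0.1534] yaw 85.91 F [ 0.2065 -0.4416 -2.4452] w 0.365 t 37.9 j [ 11.2933  20.5004 -12.4836   0.0767 -57.1769 -15.43  ]
1 0 0.013 0 -0.001 0 -0.001; 1 0.0005 0.0255 0 -0.002 0 -0.001; 1 0.0005 0.0385 0 -0.002 0 -0.002; 1 0.001 0.0445 -0.0005 -0.002 0 -0.002; 1 0.001 0.051 -0.0005 -0.002 0 -0.002; 1 0.001 0.0575 -0.0005 -0.002 0 -0.002
```

Call:
{"name": "move_arm", "arguments": {
  "increments": "1 0 0.013 0 0 0 0; 1 0.0005 0.0255 0 -0.002 0 0; 1 0.0005 0.0385 0 -0.002 0 -0.002; 1 0.001 0.0445 0.0005 -0.002 0 -0.002; 1 0.001 0.051 0.001 -0.002 0 -0.002; 1 0.001 0.0575 0.001 -0.002 0 -0.002; 1 0.001 0.0575 0.001 -0.002 0 -0.002"
}}

```text
time_s: 38.6
tcp_pos: [0.5712, -0.0478, 0.0627]
ee_rot: [[0.071, 0.001, -0.997], [0.997, 0.001, 0.071], [0.001, -1.0, -0.001]]
wrist_force: [-0.8, 0.4, -3.2]
gripper_width: 0.367
```

Call:
{"name": "move_arm", "arguments": {
  "increments": "1 0 0.001 0 0 0 0; 1 0 0.002 0 0 0 0; 1 0 0.002 0 0 0 0"
}}

```text
time_s: 38.9
tcp_pos: [0.572, -0.0475, 0.062]
ee_rot: [[0.071, 0.004, -0.997], [0.997, 0.001, 0.071], [0.001, -1.0, -0.004]]
wrist_force: [0.3, -0.3, -2.8]
gripper_width: 0.362
```

Call:
{"name": "move_arm", "arguments": {
  "increments": "1 0 0.001 0 0 0 0; 1 0 0.0015 0 0 0 0; 1 0 0.0015 0 0 0 0"
}}

```text
time_s: 39.2
tcp_pos: [0.5718, -0.0476, 0.0602]
ee_rot: [[0.071, 0.003, -0.997], [0.997, 0.001, 0.071], [0.001, -1.0, -0.003]]
wrist_force: [-0.2, 0.4, -2.5]
gripper_width: 0.366
```

Call:
{"name": "move_arm", "arguments": {
  "increments": "1 0 0.001 0 0 0 0; 1 0 0.0015 0 0 0 0; 1 0 0.0015 0 0 0 0"
}}

```text
time_s: 39.5
tcp_pos: [0.572, -0.0476, 0.0591]
ee_rot: [[0.071, 0.003, -0.997], [0.997, 0.001, 0.071], [0.001, -1.0, -0.003]]
wrist_force: [-1.2, -0.1, -0.2]
gripper_width: 0.364
```

Call:
{"name": "move_arm", "arguments": {
  "increments": "-0.6 0 0 0 0 0 0; -0.6 0 0 0 0 0 0; -0.6 0 0 0 0 0 0; -0.6 0 0 0 0 0 0; -0.6 0 -0.02 0 0 0 0; -0.6 0 -0.05 0 0 0 0; -0.8 0 -0.09 0 0 0 0; -1 0 -0.11 0 0 0 0"
}}

```text
time_s: 40.3
tcp_pos: [0.5733, -0.0478, 0.1724]
ee_rot: [[0.07, 0.009, -0.997], [0.998, 0.001, 0.07], [0.001, -1.0, -0.009]]
wrist_force: [1.1, 0.1, 0.6]
gripper_width: 0.903
```

```bash
python3 plan.py -1 "0.46 -0.29 0.22 126 48" | tail -2
```

```text
now [ 0.573  -0.0478  0.2062] yaw 85.97 F [1.1186 0.1263 0.6169] w 0.903 t 40.3 j [ 11.4058  17.6131  -8.5702   0.0783 -63.3216 -15.4711]
-1 -0.0415 -0.0025 0.016 0.001 -0.116 0; -1 -0.083 -0.005 0.032 0.003 -0.233 -0.001; -1 -0.125 -0.0075 0.048 0.004 -0.349 -0.001; -1 -0.1665 -0.01 0.0635 0.006 -0.466 -0.001; -1 -0.208 -0.0125 0.0795 0.007 -0.582 -0.002; -1 -0.2495 -0.015 0.0955 0.009 -0.699 -0.002
```

Call:
{"name": "move_arm", "arguments": {
  "increments": "-1 -0.0415 -0.0025 0.016 0 -0.116 0; -1 -0.083 -0.005 0.032 0.003 -0.233 0; -1 -0.125 -0.0075 0.048 0.004 -0.349 0; -1 -0.1665 -0.01 0.0635 0.006 -0.466 0; -1 -0.208 -0.0125 0.0795 0.007 -0.582 0; -1 -0.2495 -0.015 0.0955 0.009 -0.699 0; -1 -0.2495 -0.015 0.0955 0.009 -0.699 0"
}}

```text
time_s: 41.0
tcp_pos: [0.4564, -0.2934, 0.1836]
ee_rot: [[-0.585, -0.005, -0.811], [0.811, -0.003, -0.585], [0.001, -1.0, 0.006]]
wrist_force: [0.4, 0.8, 0.7]
gripper_width: 1.004
```

```bash
python3 blk.py w8; python3 plan.py -1  "0.4435 -0.404 0.10 127.5 45" "0.4435 -0.404 0.055 127.5 25"
```

```text
[ 0.4573 -0.2918  0.1833] [-15.2869  14.3487 -11.5742   0.2038 -64.3319  50.9264]
blk c [ 443.6 -404.8] size 39.7 32.7 long-axis 128.0 z 0.0351 [386.4287 100.0352] 1052
now [ 0.4575 -0.2917  0.2171] yaw 125.73 F [ 0.9631 -0.2158  0.3485] w 1.0 t 41.05 j [-15.2869  14.3487 -11.5742   0.2038 -64.3319  50.9264]
-1 -0.021 0.0295 0.019 -0.001 -0.008 0; -1 -0.0415 0.0585 0.038 -0.003 -0.015 0.001; -1 -0.0625 0.088 0.057 -0.004 -0.023 0.001; -1 -0.083 0.1175 0.0765 -0.005 -0.031 0.002; -1 -0.083 0.14 0.076 -0.005 -0.031 0.002; -1 -0.083 0.1625 0.076 -0.005 -0.031 0.002
```

View pics/w8.png

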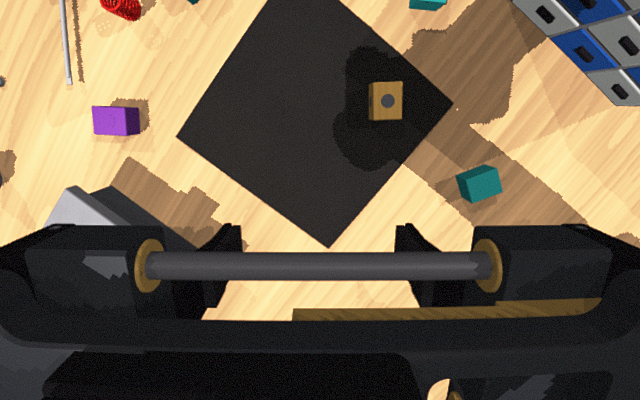

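Call:
{"name": "move_arm", "arguments": {
  "increments": "-1 -0.021 0.0295 0.019 0 -0.008 0; -1 -0.0415 0.0585 0.038 -0.003 -0.015 0; -1 -0.0625 0.088 0.057 -0.004 -0.023 0; -1 -0.083 0.1175 0.0765 -0.005 -0.031 0.002; -1 -0.083 0.14 0.076 -0.005 -0.031 0.002; -1 -0.083 0.1625 0.076 -0.005 -0.031 0.002; -1 -0.083 0.1625 0.076 -0.005 -0.031 0.002; -1 -0.083 0.1625 0.076 -0.005 -0.031 0.002"
}}

```text
time_s: 41.85
tcp_pos: [0.4456, -0.4015, 0.0212]
ee_rot: [[-0.613, -0.001, -0.79], [0.79, -0.001, -0.613], [-0.0, -1.0, 0.001]]
wrist_force: [1.1, 0.1, 1.1]
gripper_width: 1.0
```

```bash
python3 plan.py -1  "0.4437 -0.4043 0.010 128 20"
```

```text
now [ 0.4456 -0.4014  0.055 ] yaw 127.83 F [1.1135 0.0522 1.1197] w 1.0 t 41.85 j [-26.5372  29.0524 -14.8973   0.0658 -46.0673  64.3224]
-1 -0.0005 0.015 0.001 0 -0.001 0; -1 -0.0005 0.03 0.002 -0.001 -0.002 0; -1 -0.001 0.045 0.003 -0.001 -0.003 0
```

Call:
{"name": "move_arm", "arguments": {
  "increments": "-1 0 0.015 0.001 0 0 0; -1 -0.0005 0.03 0.002 0 0 0; -1 -0.001 0.045 0.003 0 0 0; -1 -0.001 0.045 0.003 0 0 0; 1 -0.001 0.045 0.003 0 0 0; 1 -0.001 0.045 0.003 0 0 0; 1 -0.001 0.045 0.003 0 0 0; 1 -0.001 0.045 0.003 0 0 0"
}}

```text
time_s: 42.65
tcp_pos: [0.4436, -0.4047, -0.0232]
ee_rot: [[-0.612, 0.001, -0.79], [0.79, -0.001, -0.612], [-0.002, -1.0, -0.0]]
wrist_force: [-0.2, 0.6, 0.2]
gripper_width: 0.723
```

Call:
{"name": "move_arm", "arguments": {
  "increments": "1 0 0 0 0 0 0; 1 0 0 0 0 0 0; 1 0 0 0 0 0 0; 1 0 0 0 0 0 0; 1 0 0 0 0 0 0; 1 0 0 0 0 0 0"
}}

```text
time_s: 43.25
tcp_pos: [0.443, -0.4046, -0.0241]
ee_rot: [[-0.612, -0.0, -0.791], [0.791, -0.0, -0.612], [0.0, -1.0, 0.001]]
wrist_force: [-0.0, -0.4, 1.0]
gripper_width: 0.363
```

Call:
{"name": "move_arm", "arguments": {
  "increments": "1 0 -0.015 0 0 0 0; 1 0 -0.04 0 0 0 0; 1 0 -0.08 0 0 0 0; 1 0 -0.12 0 0 0 0; 1 0 -0.14 0 0 0 0; 1 0 -0.14 0 0 0 0; 1 0 -0.14 0 0 0 0"
}}

```text
time_s: 43.95
tcp_pos: [0.4423, -0.4036, 0.1146]
ee_rot: [[-0.612, -0.002, -0.791], [0.791, 0.002, -0.612], [0.002, -1.0, 0.0]]
wrist_force: [-0.3, 1.1, -3.1]
gripper_width: 0.37
```

```bash
python3 plan.py 1  "0.5685 -0.098 0.155 85.9 45"
```

```text
now [ 0.4423 -0.4036  0.1484] yaw 127.72 F [-0.2511  1.1422 -3.1165] w 0.37 t 43.95 j [-26.9273  23.048   -9.1955  -0.0501 -57.8821  64.6714]
1 0.0205 -0.001 -0.036 0 0.091 0; 1 0.041 -0.0015 -0.0715 0 0.182 0.001; 1 0.0615 -0.0025 -0.1075 0 0.274 0.001; 1 0.0825 -0.003 -0.1435 -0.001 0.365 0.001; 1 0.103 -0.004 -0.179 -0.001 0.456 0.001; 1 0.1235 -0.0045 -0.215 -0.001 0.547 0.002; 1 0.144 -0.0055 -0.251 -0.001 0.639 0.002; 1 0.1645 -0.0065 -0.287 -0.001 0.73 0.002
```

Call:
{"name": "move_arm", "arguments": {
  "increments": "1 0.0205 -0.001 -0.036 0 0.091 0; 1 0.041 -0.0015 -0.0715 0 0.182 0; 1 0.0615 -0.0025 -0.1075 0 0.274 0; 1 0.0825 -0.003 -0.1435 0 0.365 0; 1 0.103 -0.004 -0.179 0 0.456 0; 1 0.1235 -0.0045 -0.215 0 0.547 0.002; 1 0.144 -0.0055 -0.251 0 0.639 0.002; 1 0.1645 -0.0065 -0.287 0 0.73 0.002"
}}

```text
time_s: 44.75
tcp_pos: [0.5678, -0.0969, 0.1193]
ee_rot: [[0.075, -0.005, -0.997], [0.997, -0.002, 0.075], [-0.003, -1.0, 0.005]]
wrist_force: [0.8, -0.2, -3.8]
gripper_width: 0.366
```

Call:
{"name": "move_arm", "arguments": {
  "increments": "1 0 0 0 0 0 0; 1 0 0 0 0 0 0; 1 0 0 0 0 0 0"
}}

```text
time_s: 45.05
tcp_pos: [0.5678, -0.0991, 0.1203]
ee_rot: [[0.071, -0.004, -0.997], [0.997, -0.002, 0.071], [-0.003, -1.0, 0.004]]
wrist_force: [-0.2, -0.2, -3.2]
gripper_width: 0.366
```

```bash
python3 plan.py 1  "0.5682 -0.098 0.115 85.9 15"  "0.5682 -0.098 0.096 85.9 7"
```

```text
now [ 0.5679 -0.099   0.1541] yaw 85.91 F [-0.1759 -0.2087 -3.209 ] w 0.366 t 45.05 j [  6.2612  20.7395 -12.0112   0.1281 -57.4815 -10.4206]
1 0.0005 0.013 0 -0.001 0 -0.001; 1 0.001 0.026 0 -0.002 0 -0.002; 1 0.001 0.039 -0.0005 -0.004 0 -0.003; 1 0.001 0.0455 -0.0005 -0.004 0 -0.003; 1 0.001 0.052 -0.0005 -0.004 0 -0.003; 1 0.001 0.058 -0.0005 -0.004 0 -0.003
```

Call:
{"name": "move_arm", "arguments": {
  "increments": "1 0.0005 0.013 0 0 0 0; 1 0.001 0.026 0 -0.002 0 0; 1 0.001 0.039 0 -0.003 0 -0.003; 1 0.001 0.0455 0.0005 -0.003 0 -0.003; 1 0.001 0.052 0.001 -0.003 0 -0.003; 1 0.001 0.058 0.001 -0.003 0 -0.003; 1 0.001 0.058 0.001 -0.003 0 -0.003"
}}

```text
time_s: 45.75
tcp_pos: [0.5679, -0.0978, 0.0635]
ee_rot: [[0.071, 0.002, -0.997], [0.997, 0.001, 0.071], [0.001, -1.0, -0.002]]
wrist_force: [-0.3, -0.1, -2.7]
gripper_width: 0.362
```

Call:
{"name": "move_arm", "arguments": {
  "increments": "1 0 0.001 0 0 0 0; 1 0 0.002 0 0 0 0; 1 0 0.002 0 0 0 0"
}}

```text
time_s: 46.05
tcp_pos: [0.5686, -0.0977, 0.0626]
ee_rot: [[0.071, 0.004, -0.997], [0.997, 0.001, 0.071], [0.001, -1.0, -0.004]]
wrist_force: [-0.2, 0.5, -2.1]
gripper_width: 0.367
```

Call:
{"name": "move_arm", "arguments": {
  "increments": "1 0 0.001 0 0 0 0; 1 0 0.0015 0 0 0 0; 1 0 0.0015 0 0 0 0"
}}

```text
time_s: 46.35
tcp_pos: [0.5684, -0.0977, 0.0608]
ee_rot: [[0.071, 0.003, -0.997], [0.997, 0.001, 0.071], [0.001, -1.0, -0.003]]
wrist_force: [0.1, -0.3, -2.2]
gripper_width: 0.36
```

Call:
{"name": "move_arm", "arguments": {
  "increments": "1 0 0.001 0 0 0 0; 1 0 0.002 0 0 0 0; 1 0 0.002 0 0 0 0"
}}

```text
time_s: 46.65
tcp_pos: [0.5685, -0.0977, 0.059]
ee_rot: [[0.071, 0.004, -0.997], [0.997, 0.0, 0.071], [0.001, -1.0, -0.004]]
wrist_force: [-1.0, 0.7, -1.5]
gripper_width: 0.366
```

Call:
{"name": "move_arm", "arguments": {
  "increments": "-0.6 0 0 0 0 0 0; -0.6 0 0 0 0 0 0; -0.6 0 0 0 0 0 0; -0.6 0 0 0 0 0 0; -0.6 0 -0.02 0 0 0 0; -0.6 0 -0.05 0 0 0 0; -0.8 0 -0.09 0 0 0 0; -1 0 -0.11 0 0 0 0"
}}

```text
time_s: 47.45
tcp_pos: [0.5698, -0.0981, 0.1726]
ee_rot: [[0.07, 0.009, -0.997], [0.998, -0.0, 0.07], [0.001, -1.0, -0.009]]
wrist_force: [0.3, 0.1, 0.6]
gripper_width: 0.899
```

```bash
python3 plan.py -1 "0.45 0.03 0.24 130 48" "0.45 0.03 0.24 176 48"
```

```text
now [ 0.5695 -0.0981  0.2064] yaw 85.97 F [0.3025 0.1246 0.6091] w 0.899 t 47.45 j [  6.3186  17.8671  -8.1677   0.0698 -63.4391 -10.3813]
NROWS 12
-1 0.02 -0.006 0.0215 0.001 -0.128 0; -1 0.04 -0.0115 0.0425 0.003 -0.256 -0.001; -1 0.0595 -0.0175 0.064 0.004 -0.384 -0.001; -1 0.0795 -0.023 0.085 0.006 -0.512 -0.002; -1 0.0995 -0.029 0.1065 0.007 -0.64 -0.002; -1 0.1195 -0.0345 0.128 0.009 -0.768 -0.003; -1 0.1195 -0.0345 0.128 0.009 -0.902 -0.004; -1 0.1195 -0.0345 0.128 0.009 -1.036 -0.004
```

Call:
{"name": "move_arm", "arguments": {
  "increments": "-1 0.02 -0.006 0.0215 0 -0.128 0; -1 0.04 -0.0115 0.0425 0.003 -0.256 0; -1 0.0595 -0.0175 0.064 0.004 -0.384 0; -1 0.0795 -0.023 0.085 0.006 -0.512 -0.002; -1 0.0995 -0.029 0.1065 0.007 -0.64 -0.002; -1 0.1195 -0.0345 0.128 0.009 -0.768 -0.003; -1 0.1195 -0.0345 0.128 0.009 -0.902 -0.004; -1 0.1195 -0.0345 0.128 0.009 -1.036 -0.004"
}}

```text
time_s: 48.25
tcp_pos: [0.4484, 0.0311, 0.2037]
ee_rot: [[-0.826, -0.004, -0.563], [0.563, 0.001, -0.826], [0.004, -1.0, 0.002]]
wrist_force: [0.3, 0.2, 0.1]
gripper_width: 1.0
```

```bash
python3 plan.py -1 "0.45 0.08 0.22 177 48"
```

```text
now [0.4485 0.0311 0.2375] yaw 145.72 F [0.3464 0.1573 0.1295] w 1.0 t 48.25 j [ 24.6766   4.0644 -21.0935  -0.167  -65.044   31.1097]
-1 0.0065 0.0045 -0.0105 0 -0.137 0.001; -1 0.013 0.009 -0.0205 0 -0.273 0.002; -1 0.0195 0.013 -0.031 0 -0.41 0.003; -1 0.026 0.0175 -0.0415 0 -0.546 0.004
```

Call:
{"name": "move_arm", "arguments": {
  "increments": "-1 0.0065 0.0045 -0.0105 0 -0.137 0; -1 0.013 0.009 -0.0205 0 -0.273 0; -1 0.0195 0.013 -0.031 0 -0.41 0.003; -1 0.026 0.0175 -0.0415 0 -0.546 0.004; -1 0.026 0.0175 -0.0415 0 -0.546 0.004; -1 0.026 0.0175 -0.0415 0 -0.546 0.004"
}}

```text
time_s: 48.85
tcp_pos: [0.4508, 0.0793, 0.1856]
ee_rot: [[-0.998, -0.002, -0.062], [0.062, -0.001, -0.998], [0.002, -1.0, 0.001]]
wrist_force: [-0.6, -0.0, 0.4]
gripper_width: 1.0
```

```bash
cat > jack.py <<'E'
from h import *
import sys
# bar / platform / knob / blocks from wrist view
def ana(tag, save=True):
    if save: p,im,d=shot('wrist',tag)
    else:
        z=np.load('pics/%s.npz'%tag); p={k:z[k] for k in z.files}; im=z['im'];d=z['d']
    W=cloud(p,d); hsv=cv2.cvtColor(im,cv2.COLOR_RGB2HSV); V=np.zeros(d.shape,bool); V[:222]=1
    X,Y,Z=W[...,0],W[...,1],W[...,2]
    m=seg(im,W,(105,100,30),(130,255,255),(0,0,640,222),(.06,.12)); q=W[m]
    n=np.array([.9974,-.0721]);u=np.array([.0721,.9974])
    s=(q[:,:2]-[.565,-.017])@u; 
    A=np.c_[s,np.ones(len(s))]; c,*_=np.linalg.lstsq(A,q[:,2],rcond=None); print('bar n',len(q),rect(W,m),'top z slope mm/m %.2f  z@0 %.2f z@+200 %.2f mm'%(c[0]*1000,c[1]*1000,(c[1]+.2*c[0])*1000))
    for lo,hi in [(-130,-60),(-60,30),(30,100),(100,160),(160,235)]:
        k=(s>lo/1000)&(s<hi/1000); print('  seg',lo,hi,k.sum(),'z %.2f'%(np.mean(q[k,2])*1000) if k.sum() else '')
    # platform
    P=(X>.535)&(X<.64)&(Y>.115)&(Y<.225)&(Z>.045)&(Z<.1)&(hsv[...,1]<70)&(hsv[...,2]>90)&V
    P=cv2.erode(P.astype(np.uint8),np.ones((3,3)))>0
    q=W[P]; 
    if len(q)>20: print('plat',P.sum(),'z mean %.2f med %.2f'%(q[:,2].mean()*1000,np.median(q[:,2])*1000),rect(W,P))
    K=(hsv[...,2]<75)&(X>.44)&(X<.53)&(Y>.13)&(Y<.225)&(Z>.055)&(Z<.07)&V
    if K.sum()>20: 
        q=W[K]; (cx,cy),rr=cv2.minEnclosingCircle((q[:,:2]*1000).astype(np.float32)); print('knob',K.sum(),rect(W,K),'circ',cx,cy,rr,'z',np.median(q[:,2]))
    B=seg(im,W,(10,90,60),(35,255,255),(0,0,640,222),(.105,.13)).astype(np.uint8)
    k,lab,st,ce=cv2.connectedComponentsWithStats(B)
    for i in range(1,k):
        if st[i,4]>60: 
            rc=rect(W,lab==i); dd=rc[:2]-[.565,-.017]; print(' blk on bar',rc,'bed x,y mm',dd@n*1000,dd@u*1000)
    R=seg(im,W,(20,120,80),(35,255,255),(0,0,640,222),(.075,.095)); 
    if R.sum()>50: print('rail',R.sum(),rect(W,R))
if __name__=='__main__': ana(sys.argv[1])
E
python3 jack.py w9; python3 look.py k | grep -v blk
```

```text
bar n 11867 [  0.5306   0.0413 360.7817 135.6927  85.7928  88.2204] top z slope mm/m 0.82  z@0 87.99 z@+200 88.15 mm
  seg -130 -60 460 z 87.68
  seg -60 30 2502 z 88.13
  seg 30 100 1746 z 87.90
  seg 100 160 3210 z 88.11
  seg 160 235 3929 z 88.14
plat 4177 z mean 60.01 med 59.68 [ 0.5869  0.1705 98.2071 91.904  84.8782 59.6762]
knob 1114 [ 0.491   0.1781 40.442  40.1654 21.1944 62.9143] circ 490.98675537109375 178.74940490722656 20.95882225036621 z 0.06291429007283528
 blk on bar [  0.5793   0.0532  39.664   31.9656  86.2039 118.1864] bed x,y mm 9.213744866943394 71.04941462402346
 blk on bar [  0.5718  -0.0482  41.3113  33.0636  85.8185 118.0692] bed x,y mm 8.991242307281498 -30.588626615905756
 blk on bar [  0.5682  -0.0972  41.6696  32.4372  85.9217 118.0034] bed x,y mm 8.982826279449533 -79.75601844940185
 blk on bar [  0.5225   0.0141  40.2619  28.6544  86.7777 108.1434] bed x,y mm -44.59122614517201 27.99620649261475
rail 1802 [  0.5618  -0.0163 218.3564  86.0261  85.9549  86.2906]
top bar 362 [  0.5752   0.0378 358.3525  39.8063  86.0257  87.1815]
  line [ 0.0838  0.9965  0.5694 -0.0244] deg 85.19131
top rail 460 [  0.5683  -0.0183 217.3479  74.0899  85.8532 115.2719]
  line [ 0.0868  0.9962  0.5801 -0.0263] deg 85.02067
side bar 530 [  0.5806   0.0336 359.5992  47.6444  86.194   87.1995]
  line [0.0801 0.9968 0.5744 0.0492] deg 85.40487
side rail 220 [  0.5612  -0.0268 193.4079  90.2676  84.479  117.0288]
  line [ 0.0517  0.9987  0.5714 -0.0343] deg 87.03462
```

View pics/w9.png

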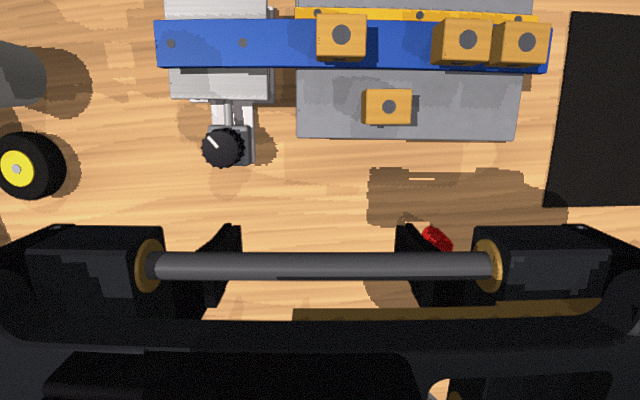

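One block, at (388, 107), has been knocked off the bar onto the bed in front. The other three are well placed at bed y ≈ 71, −31 and −80. I'll pick the stray one up again.

```bash
python3 - <<'E'
from h import *
z=np.load('pics/w9.npz'); p={k:z[k] for k in z.files}; W=cloud(p,z['d']); im=z['im']
m=seg(im,W,(10,90,60),(35,255,255),(350,80,425,130),(.101,.111)); q=W[m]
c,(a,b),ang=cv2.minAreaRect((q[:,:2]*1000).astype(np.float32)); print(m.sum(),c,a,b,ang,np.median(q[:,2]),np.median(q,0))
h=np.histogram(W[80:130,355:415,2][cv2.cvtColor(im,cv2.COLOR_RGB2HSV)[80:130,355:415,1]>100],bins=np.arange(.07,.12,.003));print(h)
E
python3 plan.py -1 "0.521 0.0145 0.17 87 48" 
```

```text
1482 (522.5346069335938, 14.183587074279785) 40.35710144042969 28.651222229003906 86.70763397216797 0.10813470414316453 [0.5226 0.0154 0.1081]
(array([   0,   19,   15,    1,   10,   11,   17,   14,   17,   15,   16,
         24, 1265,  177,    0,    0]), array([0.07 , 0.073, 0.076, 0.079, 0.082, 0.085, 0.088, 0.091, 0.094,
       0.097, 0.1  , 0.103, 0.106, 0.109, 0.112, 0.115, 0.118]))
now [0.451  0.079  0.2195] yaw 176.47 F [ 0.9184 -0.8594  0.2709] w 1.0 t 49.0 j [ 30.3611   5.7228 -22.0066  -0.008  -62.3812  56.1151]
NROWS 11
-1 -0.0065 0.0045 0.0055 0 0.142 0; -1 -0.0135 0.009 0.011 0 0.284 0; -1 -0.02 0.0135 0.0165 -0.001 0.426 0; -1 -0.027 0.018 0.022 -0.001 0.568 0; -1 -0.0335 0.0225 0.0275 -0.001 0.71 0; -1 -0.0405 0.027 0.033 -0.001 0.852 0; -1 -0.047 0.0315 0.038 -0.001 0.994 0; -1 -0.054 0.036 0.0435 -0.002 1.136 0
```

The stray block lies on its side: its top is at 0.107 and it measures 40×30 seen from above. I'll grip it high, with the tips at 0.091 so they clear the bar's top.

Call:
{"name": "move_arm", "arguments": {
  "increments": "-1 -0.0065 0.0045 0.0055 0 0.142 0; -1 -0.0135 0.009 0.011 0 0.284 0; -1 -0.02 0.0135 0.0165 0 0.426 0; -1 -0.027 0.018 0.022 0 0.568 0; -1 -0.0335 0.0225 0.0275 0 0.71 0; -1 -0.0405 0.027 0.033 0 0.852 0; -1 -0.047 0.0315 0.038 0 0.994 0; -1 -0.054 0.036 0.0435 0 1.136 0"
}}

```text
time_s: 49.8
tcp_pos: [0.5024, 0.032, 0.1495]
ee_rot: [[-0.359, -0.002, -0.933], [0.933, -0.001, -0.359], [-0.0, -1.0, 0.002]]
wrist_force: [-0.5, -0.9, -0.2]
gripper_width: 1.0
```

```bash
python3 plan.py -1 "0.522 0.0145 0.15 86.8 25" 
```

```text
now [0.5025 0.032  0.1833] yaw 111.05 F [-0.4809 -0.8843 -0.246 ] w 1.0 t 49.8 j [ 22.1578  12.2371 -19.6097   0.0121 -58.2637  -1.1115]
-1 -0.008 0.011 -0.004 -0.001 0.141 0; -1 -0.0155 0.022 -0.008 -0.001 0.282 0; -1 -0.0235 0.0335 -0.012 -0.002 0.423 -0.001
```

Call:
{"name": "move_arm", "arguments": {
  "increments": "-1 -0.007 0.01 -0.004 0 0.13 0; -1 -0.014 0.02 -0.008 0 0.26 0; -1 -0.021 0.03 -0.01 0 0.36 0; -1 -0.021 0.03 -0.01 0 0.36 0; -1 -0.021 0.03 -0.01 0 0.36 0"
}}

```text
time_s: 50.3
tcp_pos: [0.519, 0.0164, 0.1196]
ee_rot: [[-0.016, -0.002, -1.0], [1.0, -0.001, -0.016], [-0.001, -1.0, 0.002]]
wrist_force: [-0.9, -0.8, 0.7]
gripper_width: 0.998
```

```bash
python3 plan.py -1 "0.5223 0.0145 0.12 86.8 20"  "0.5223 0.0145 0.092 86.8 14"; python3 - <<'E'
from h import *
p,im,d=shot('wrist','w10')
E
```

```text
now [0.5191 0.0164 0.1534] yaw 90.91 F [-0.9373 -0.7879  0.6678] w 0.998 t 50.3 j [ 19.7458  15.5361 -19.9229   0.0283 -54.6854 -18.8477]
-1 -0.001 0.0165 -0.0015 -0.001 0.036 -0.001; -1 -0.002 0.0335 -0.003 -0.002 0.072 -0.001; -1 -0.002 0.0475 -0.0035 -0.002 0.072 -0.001; -1 -0.002 0.0615 -0.0035 -0.002 0.072 -0.001
```

View pics/w10.png

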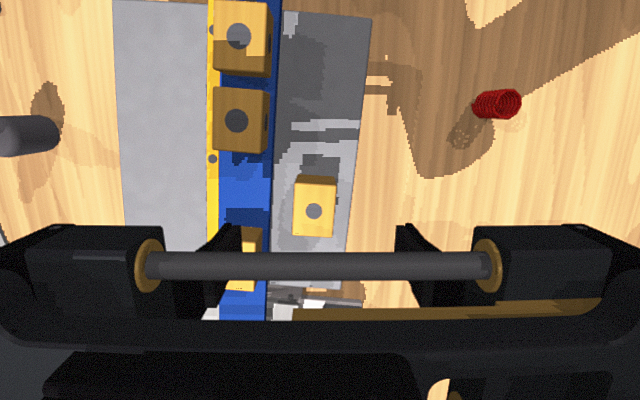

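Call:
{"name": "move_arm", "arguments": {
  "increments": "-1 -0.001 0.0165 -0.0015 0 0.036 0; -1 -0.002 0.0335 -0.003 -0.002 0.072 0; -1 -0.002 0.0475 -0.0035 -0.002 0.072 0; -1 -0.002 0.0615 -0.0035 -0.002 0.072 0; -1 -0.002 0.0615 -0.0035 -0.002 0.072 0; -1 -0.002 0.0615 -0.0035 -0.002 0.072 0"
}}

```text
time_s: 50.95
tcp_pos: [0.5229, 0.015, 0.0587]
ee_rot: [[0.056, 0.001, -0.998], [0.998, -0.001, 0.056], [-0.001, -1.0, -0.001]]
wrist_force: [-0.7, -0.5, 0.3]
gripper_width: 0.998
```

Call:
{"name": "move_arm", "arguments": {
  "increments": "1 0 0 0 0 0 0; 1 0 0 0 0 0 0; 1 0 0 0 0 0 0; 1 0 0 0 0 0 0; 1 0 0 0 0 0 0; 1 0 0 0 0 0 0; 1 0 0 0 0 0 0; 1 0 0 0 0 0 0"
}}

```text
time_s: 51.75
tcp_pos: [0.5224, 0.0148, 0.0578]
ee_rot: [[0.057, -0.0, -0.998], [0.998, -0.001, 0.057], [-0.001, -1.0, 0.0]]
wrist_force: [-0.9, 0.2, -0.7]
gripper_width: 0.355
```

Call:
{"name": "move_arm", "arguments": {
  "increments": "1 0 0 0 0 0 0; 1 0 0 0 0 0 0; 1 0 0 0 0 0 0; 1 0 -0.01 0 0 0 0; 1 0 -0.03 0 0 0 0; 1 0 -0.05 0 0 0 0; 1 0 -0.05 0 0 0 0; 1 0 -0.05 0 0 0 0"
}}

```text
time_s: 52.55
tcp_pos: [0.5218, 0.0149, 0.1075]
ee_rot: [[0.057, -0.001, -0.998], [0.998, -0.0, 0.057], [-0.0, -1.0, 0.001]]
wrist_force: [-0.5, 0.2, -3.5]
gripper_width: 0.341
```

```bash
python3 plan.py 1 "0.5755 0.003 0.14 85.9 30"; python3 - <<'E'
from h import *
p,im,d=shot('side','s11')
cv2.imwrite('pics/s11c.png',cv2.resize(im[130:250,270:400,::-1],None,fx=5,fy=5,interpolation=cv2.INTER_CUBIC))
E
```

```text
now [0.5218 0.0149 0.1413] yaw 86.70 F [-0.5447  0.1658 -3.4734] w 0.341 t 52.55 j [ 19.4659  16.5065 -20.5284   0.0117 -53.0165 -22.7692]
1 -0.0045 0.0005 -0.027 0 0.007 0; 1 -0.009 0.0015 -0.0545 -0.001 0.014 -0.001
```

View pics/s11c.png

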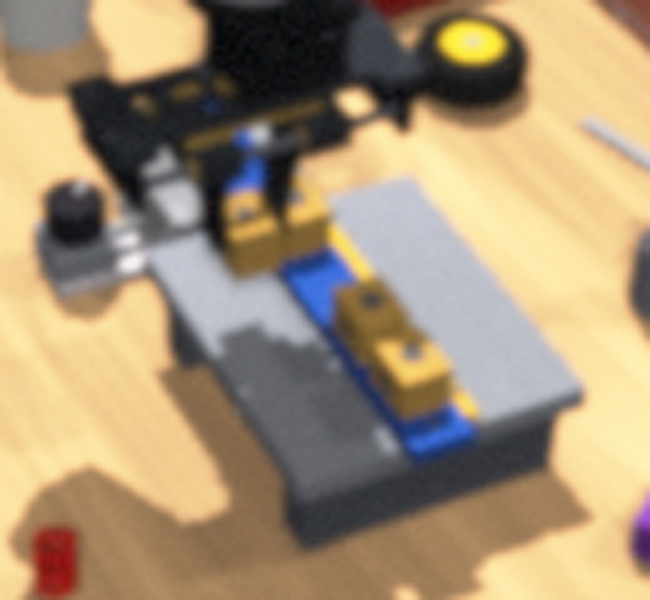

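Call:
{"name": "move_arm", "arguments": {
  "increments": "1 0 -0.006 -0.01 0 0.007 0; 1 -0.005 -0.006 -0.03 0 0.014 0; 1 -0.009 -0.006 -0.0535 0 0.014 0; 1 -0.009 -0.006 -0.0535 0 0.014 0; 1 -0.009 -0.006 -0.0535 0 0.014 0"
}}

```text
time_s: 53.1
tcp_pos: [0.574, 0.0025, 0.1118]
ee_rot: [[0.072, -0.005, -0.997], [0.997, -0.002, 0.072], [-0.002, -1.0, 0.004]]
wrist_force: [-0.1, 0.5, -4.5]
gripper_width: 0.342
```

```bash
python3 plan.py 1 "0.5758 0.0025 0.107 85.9 14"; python3 - <<'E'
from h import *
p,im,d=shot('wrist','w12')
E
```

```text
now [0.5742 0.0025 0.1456] yaw 85.87 F [-0.0738  0.4661 -4.5011] w 0.342 t 53.1 j [ 16.4206  21.0475 -12.8674   0.0148 -56.3582 -20.5543]
1 0 0.013 -0.0005 -0.001 0 -0.001; 1 0 0.026 -0.001 -0.003 0 -0.001; 1 0 0.0385 -0.002 -0.004 0 -0.002
```

View pics/w12.png

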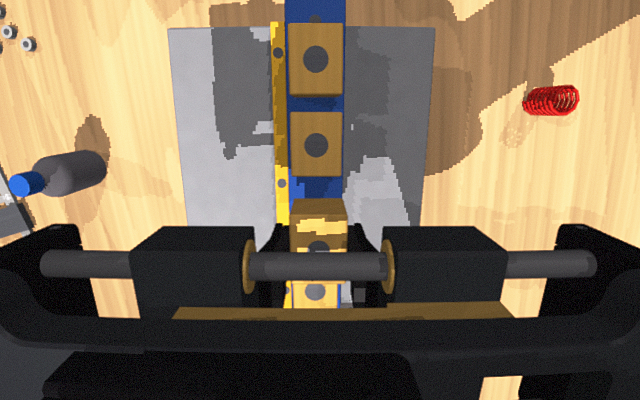

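Call:
{"name": "move_arm", "arguments": {
  "increments": "1 0 0.013 0 0 0 0; 1 0 0.026 -0.0005 -0.002 0 0; 1 0 0.036 -0.001 -0.003 0 -0.002; 1 0 0.038 -0.001 -0.003 0 -0.002; 1 0 0.038 -0.001 -0.003 0 -0.002"
}}

```text
time_s: 53.65
tcp_pos: [0.5758, 0.0026, 0.0753]
ee_rot: [[0.071, 0.002, -0.997], [0.997, 0.0, 0.071], [0.0, -1.0, -0.002]]
wrist_force: [-0.1, -0.7, -3.4]
gripper_width: 0.345
```

Call:
{"name": "move_arm", "arguments": {
  "increments": "1 0 0.001 0 0 0 0; 1 0 0.002 0 0 0 0; 1 0 0.002 0 0 0 0"
}}

```text
time_s: 53.95
tcp_pos: [0.5765, 0.0028, 0.0742]
ee_rot: [[0.071, 0.004, -0.997], [0.997, 0.001, 0.071], [0.001, -1.0, -0.004]]
wrist_force: [-0.5, -0.6, -3.7]
gripper_width: 0.339
```

Call:
{"name": "move_arm", "arguments": {
  "increments": "1 0 0.001 0 0 0 0; 1 0 0.0015 0 0 0 0; 1 0 0.0015 0 0 0 0"
}}

```text
time_s: 54.25
tcp_pos: [0.5763, 0.0027, 0.0723]
ee_rot: [[0.071, 0.003, -0.997], [0.997, 0.001, 0.071], [0.001, -1.0, -0.003]]
wrist_force: [-0.6, 1.4, -4.4]
gripper_width: 0.34
```

Call:
{"name": "move_arm", "arguments": {
  "increments": "1 0 0.001 0 0 0 0; 1 0 0.0015 0 0 0 0; 1 0 0.0015 0 0 0 0"
}}

```text
time_s: 54.55
tcp_pos: [0.5763, 0.0027, 0.0707]
ee_rot: [[0.071, 0.003, -0.997], [0.997, 0.001, 0.071], [0.001, -1.0, -0.003]]
wrist_force: [-0.1, 0.2, -3.5]
gripper_width: 0.34
```

Call:
{"name": "move_arm", "arguments": {
  "increments": "1 0 0.001 0 0 0 0; 1 0 0.0015 0 0 0 0; 1 0 0.0015 0 0 0 0"
}}

```text
time_s: 54.85
tcp_pos: [0.5765, 0.0027, 0.0699]
ee_rot: [[0.071, 0.003, -0.997], [0.997, 0.001, 0.071], [0.001, -1.0, -0.003]]
wrist_force: [-1.7, -0.5, -0.4]
gripper_width: 0.341
```

Call:
{"name": "move_arm", "arguments": {
  "increments": "-0.5 0 0 0 0 0 0; -0.5 0 0 0 0 0 0; -0.5 0 0 0 0 0 0; -0.5 0 0 0 0 0 0; -0.5 0 -0.01 0 0 0 0; -0.5 0 -0.03 0 0 0 0; -0.6 0 -0.07 0 0 0 0; -0.8 0 -0.11 0 0 0 0"
}}

```text
time_s: 55.65
tcp_pos: [0.5757, 0.0024, 0.1809]
ee_rot: [[0.071, 0.002, -0.997], [0.997, 0.0, 0.071], [0.0, -1.0, -0.002]]
wrist_force: [-0.3, 0.2, 0.8]
gripper_width: 0.826
```

```bash
python3 plan.py -1 "0.46 0.06 0.22 125 48" "0.45 0.08 0.22 177"
```

```text
now [0.5756 0.0024 0.2147] yaw 85.95 F [-0.264   0.1766  0.7855] w 0.826 t 55.65 j [ 16.3723  17.4941  -7.4474   0.0315 -64.9392 -20.4399]
NROWS 12
-1 0.01 -0.001 0.024 0 -0.136 0; -1 0.0195 -0.002 0.048 0.001 -0.273 0; -1 0.0295 -0.0035 0.0715 0.001 -0.409 0; -1 0.0395 -0.0045 0.0955 0.002 -0.545 0; -1 0.0495 -0.0055 0.1195 0.002 -0.682 0; -1 0.052 -0.0055 0.121 0.002 -0.811 -0.001; -1 0.055 -0.0055 0.1225 0.002 -0.941 -0.001; -1 0.0575 -0.0055 0.1245 0.002 -1.071 -0.001
```

Call:
{"name": "move_arm", "arguments": {
  "increments": "-1 0.01 -0.001 0.024 0 -0.136 0; -1 0.0195 -0.002 0.048 0 -0.273 0; -1 0.0295 -0.0035 0.0715 0 -0.409 0; -1 0.0395 -0.0045 0.0955 0.002 -0.545 0; -1 0.0495 -0.0055 0.1195 0.002 -0.682 0; -1 0.052 -0.0055 0.121 0.002 -0.811 0; -1 0.055 -0.0055 0.1225 0.002 -0.941 0; -1 0.0575 -0.0055 0.1245 0.002 -1.071 0"
}}

```text
time_s: 56.45
tcp_pos: [0.4559, 0.0691, 0.1857]
ee_rot: [[-0.845, 0.003, -0.535], [0.535, 0.001, -0.845], [-0.002, -1.0, -0.002]]
wrist_force: [-0.5, 0.3, -0.4]
gripper_width: 1.001
```

Call:
{"name": "move_arm", "arguments": {
  "increments": "-1 0 0 0 0 -0.14 0; -1 0 0 0 0 -0.28 0; -1 0 0 0 0 -0.42 0; -1 0 0 0 0 -0.52 0; -1 0 0 0 0 -0.52 0; -1 0 0 0 0 -0.52 0"
}}

```text
time_s: 57.05
tcp_pos: [0.456, 0.0688, 0.1851]
ee_rot: [[-0.999, 0.002, -0.053], [0.053, 0.0, -0.999], [-0.002, -1.0, -0.0]]
wrist_force: [-0.0, -0.5, 0.8]
gripper_width: 1.0
```

```bash
python3 jack.py w13; python3 plan.py -1 "0.4865 0.177 0.15 177"
```

```text
bar n 9422 [  0.5783   0.0384 359.9871  40.294   85.8651  88.2115] top z slope mm/m 1.61  z@0 87.88 z@+200 88.20 mm
  seg -130 -60 486 z 87.94
  seg -60 30 689 z 87.56
  seg 30 100 1267 z 87.92
  seg 100 160 3152 z 88.15
  seg 160 235 3813 z 88.18
plat 4744 z mean 60.03 med 59.71 [ 0.59    0.1708 98.5267 97.6067 84.6839 59.7086]
knob 1098 [ 0.4914  0.178  40.5975 39.8794 84.2995 62.8639] circ 491.0725402832031 178.42808532714844 20.916900634765625 z 0.0628639468319375
 blk on bar [  0.5799   0.0531  39.5412  32.1382  86.1931 118.1596] bed x,y mm 9.832818984222465 71.00498277435302
 blk on bar [  0.5762   0.0021  40.2797  30.8862  86.6268 120.1293] bed x,y mm 9.83586163368226 19.903037479400634
 blk on bar [  0.5717  -0.0481  40.929   32.803   84.4717 118.089 ] bed x,y mm 8.948915668487654 -30.502556419372546
 blk on bar [  0.5681  -0.0972  40.6623  32.4308  86.5622 118.0234] bed x,y mm 8.909322468566936 -79.81430344543455
rail 1677 [  0.6009  -0.0189 218.5405  11.6857  85.8489  86.2884]
now [0.4559 0.0688 0.2188] yaw 176.99 F [ 0.1725 -0.1776  0.7942] w 0.998 t 57.1 j [ 28.8927   5.9737 -21.8555   0.0533 -62.0725  58.0742]
-1 -0.008 0.023 -0.0365 0 0 -0.001; -1 -0.0165 0.046 -0.073 0 0 -0.001; -1 -0.0245 0.069 -0.1095 0 0 -0.002
```

View pics/w13.png

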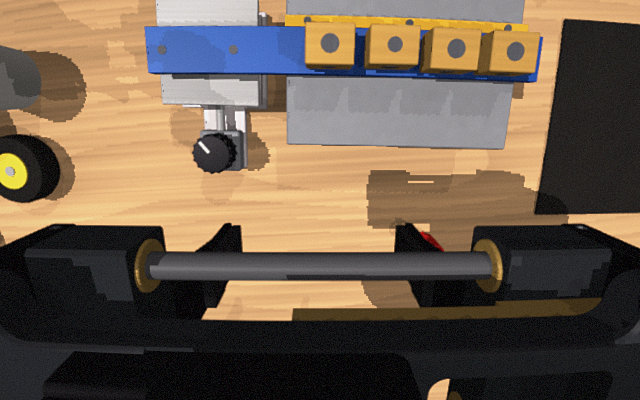

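All four blocks lie on the bar over the bed, at bed y ≈ −80, −30, +20 and +71, and the bar is parallel and flush. The platform gap is about 16.4 mm, or 4.7 rad of knob. I'll go above the knob wound up to j6 ≈ 155°.

```bash
python3 plan.py -1 "0.4905 0.178 0.15 230 35" "0.4905 0.178 0.14 243"
```

```text
now [0.4559 0.0688 0.2188] yaw 176.99 F [ 0.1725 -0.1776  0.7942] w 0.998 t 57.1 j [ 28.8927   5.9737 -21.8555   0.0533 -62.0725  58.0742]
NROWS 9
-1 -0.004 0.01 -0.016 0 -0.132 0; -1 -0.008 0.0195 -0.0315 0 -0.264 -0.001; -1 -0.0125 0.0295 -0.0475 0 -0.397 -0.001; -1 -0.0165 0.0395 -0.0635 0 -0.529 -0.001; -1 -0.0205 0.049 -0.079 0 -0.661 -0.001; -1 -0.0245 0.059 -0.095 -0.001 -0.793 -0.002; -1 -0.0285 0.069 -0.111 -0.001 -0.925 -0.002; -1 -0.0285 0.074 -0.111 -0.001 -1.039 -0.002
```

Call:
{"name": "move_arm", "arguments": {
  "increments": "-1 -0.004 0.01 -0.016 0 -0.132 0; -1 -0.008 0.0195 -0.0315 0 -0.264 0; -1 -0.0125 0.0295 -0.0475 0 -0.397 0; -1 -0.0165 0.0395 -0.0635 0 -0.529 0; -1 -0.0205 0.049 -0.079 0 -0.661 0; -1 -0.0245 0.059 -0.095 0 -0.793 0; -1 -0.0285 0.069 -0.111 0 -0.925 0; -1 -0.0285 0.074 -0.111 0 -1.039 0"
}}

```text
time_s: 57.9
tcp_pos: [0.4906, 0.1796, 0.1098]
ee_rot: [[-0.546, 0.001, 0.838], [-0.838, -0.001, -0.546], [-0.0, -1.0, 0.001]]
wrist_force: [-0.7, -0.5, -0.0]
gripper_width: 1.001
```

```bash
python3 plan.py -1 "0.4905 0.178 0.13 283 35"
```

```text
now [0.4905 0.1796 0.1436] yaw -123.09 F [-0.7369 -0.481  -0.0068] w 1.001 t 57.9 j [ 37.9612  16.3513 -20.4033   0.0721 -53.2198 108.9059]
-1 0 0.0025 0 0 -0.134 0; -1 0.0005 0.0045 0.0005 0 -0.268 0; -1 0.0005 0.007 0.0005 -0.001 -0.402 0; -1 0.001 0.009 0.0005 -0.001 -0.536 0; -1 0.001 0.0115 0.0005 -0.001 -0.67 0; -1 0.0015 0.0135 0.001 -0.001 -0.804 0
```

Call:
{"name": "move_arm", "arguments": {
  "increments": "-1 0 0.0025 0 0 -0.134 0; -1 0.0005 0.0045 0.0005 0 -0.268 0; -1 0.0005 0.007 0.0005 0 -0.402 0; -1 0.001 0.009 0.0005 0 -0.536 0; -1 0.001 0.0115 0.0005 0 -0.67 0; -1 0.0015 0.0135 0.001 0 -0.804 0; -1 0.0015 0.0135 0.001 0 -0.804 0; -1 0.0015 0.0135 0.001 0 -0.804 0"
}}

```text
time_s: 58.7
tcp_pos: [0.4902, 0.1765, 0.0972]
ee_rot: [[0.216, 0.001, 0.976], [-0.976, -0.0, 0.216], [0.0, -1.0, 0.001]]
wrist_force: [-0.5, 2.5, 0.7]
gripper_width: 1.001
```

```bash
python3 plan.py -1 "0.4905 0.178 0.042 284 18"; python3 - <<'E'
from h import *
p,im,d=shot('wrist','w14'); W=cloud(p,d)
hsv=cv2.cvtColor(im,cv2.COLOR_RGB2HSV)
m=(W[...,2]>.055)&(W[...,2]<.068)&(hsv[...,2]<75)&(abs(W[...,0]-.49)<.05)&(abs(W[...,1]-.178)<.05); print(m.sum(),rect(W,m))
E
```

```text
now [0.4902 0.1765 0.131 ] yaw -77.51 F [-0.5415  2.4812  0.6719] w 1.001 t 58.7 j [ 37.6951  17.0403 -21.5301   0.0712 -51.3684 154.7474]
-1 -0.0005 0.018 0 0 -0.005 0; -1 -0.0005 0.0355 0 -0.001 -0.011 0; -1 -0.001 0.0535 0.0005 -0.001 -0.016 0; -1 -0.001 0.071 0.0005 -0.001 -0.021 0; -1 -0.0015 0.089 0.0005 -0.001 -0.026 0
1975 [ 0.5069  0.1746 41.6049 76.8388 73.2497 63.0599]
```

View pics/w14.png

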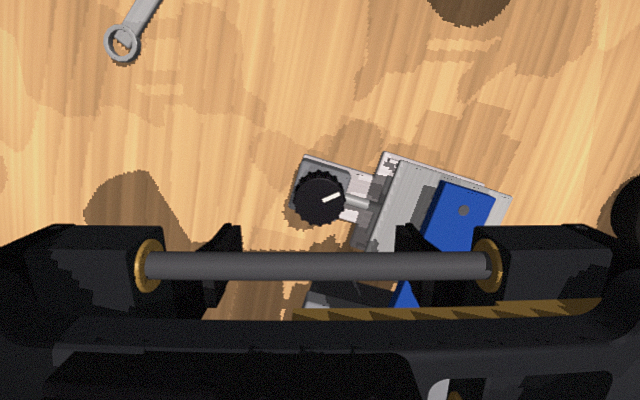

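```bash
python3 - <<'E'
from h import *
z=np.load('pics/w14.npz'); p={k:z[k] for k in z.files}; W=cloud(p,z['d']); im=z['im']
hsv=cv2.cvtColor(im,cv2.COLOR_RGB2HSV)
m=(W[...,2]>.057)&(W[...,2]<.068); b=np.zeros_like(m); b[160:235,285:352]=1; m&=b
q=W[m]; print(m.sum(),rect(W,m),cv2.minEnclosingCircle((q[:,:2]*1000).astype(np.float32)), np.median(q[:,:2],0))
E
```

```text
2042 [ 0.49    0.1795 41.4803 41.5604  3.3417 63.1107] ((490.14617919921875, 179.45521545410156), 21.321014404296875) [0.4898 0.1807]
```

Call:
{"name": "move_arm", "arguments": {
  "increments": "-1 -0.001 0.018 0 0 0 0; -1 -0.0015 0.0355 0 0 0 0; -1 -0.002 0.0535 0 0 0 0; -1 -0.002 0.071 0 0 0 0; -1 -0.002 0.086 0 0 0 0; -1 -0.002 0.089 0 0 0 0; -1 -0.002 0.089 0 0 0 0; -1 -0.002 0.089 0 0 0 0"
}}

```text
time_s: 59.55
tcp_pos: [0.4914, 0.1789, 0.0149]
ee_rot: [[0.22, 0.007, 0.976], [-0.976, 0.002, 0.22], [-0.0, -1.0, 0.007]]
wrist_force: [-15.6, -4.4, 36.9]
gripper_width: 0.992
```

Call:
{"name": "move_arm", "arguments": {
  "increments": "1 0 0 0 0 0 0; 1 0 0 0 0 0 0; 1 0 0 0 0 0 0; 1 0 0 0 0 0 0; 1 0 0 0 0 0 0; 1 0 0 0 0 0 0; 1 0 0 0 0 0 0; 1 0 0 0 0 0 0"
}}

```text
time_s: 60.35
tcp_pos: [0.4907, 0.1786, 0.0077]
ee_rot: [[0.22, 0.003, 0.976], [-0.976, 0.0, 0.22], [0.0, -1.0, 0.003]]
wrist_force: [5.2, -1.0, -4.6]
gripper_width: 0.449
```

```bash
python3 plan.py 1 "0.49 0.179 0.042 284 18"; python3 -c "
from h import *
print(sense()['moment'])"
```

```text
now [0.4906 0.1786 0.0415] yaw -77.31 F [ 5.195  -1.0435 -4.5683] w 0.449 t 60.35 j [ 37.8794  24.1211 -26.9348   0.1326 -38.8227 154.7085]
1 -0.0005 -0.0005 -0.0005 -0.003 -0.023 0
[-0.3014 -1.351  -0.0851]
```

Call:
{"name": "move_arm", "arguments": {
  "increments": "1 0 0 0 0 0.08 0; 1 0 0 0 0 0.18 0; 1 0 0 0 0 0.28 0; 1 0 0 0 0 0.38 0; 1 0 0 0 0 0.48 0; 1 0 0 0 0 0.58 0; 1 0 0 0 0 0.6 0; 1 0 0 0 0 0.6 0"
}}

```text
time_s: 61.15
tcp_pos: [0.4903, 0.1787, 0.0077]
ee_rot: [[-0.368, 0.002, 0.93], [-0.93, 0.0, -0.368], [-0.001, -1.0, 0.002]]
wrist_force: [5.1, 0.3, -5.5]
gripper_width: 0.456
```

```bash
python3 jack.py w15; python3 -c "
from h import *
print(sense()['moment'],sense()['joints'])"
```

```text
bar n 12377 [ 0.5891  0.1912 54.3699 41.4482 85.5942 88.1758] top z slope mm/m -18.63  z@0 91.60 z@+200 87.87 mm
  seg -130 -60 0 
  seg -60 30 0 
  seg 30 100 0 
  seg 100 160 0 
  seg 160 235 11648 z 87.74
plat 8597 z mean 54.24 med 53.78 [ 0.591   0.1814 78.8271 99.4683 84.8043 53.7751]
knob 308 [ 0.4958  0.1974  5.4804 25.7226 68.8427 60.3591] circ 494.7763671875 194.85858154296875 12.861403465270996 z 0.06035905693946436
[ 0.0181 -1.561  -0.0389] [ 37.8871  24.099  -26.9483   0.0844 -38.8376 120.4239]
```

View pics/w15.png

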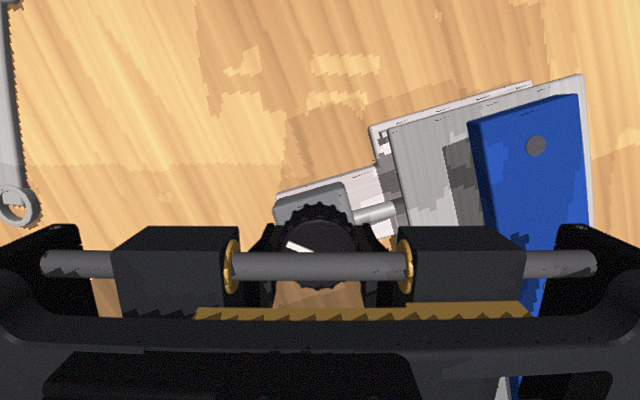

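Platform reads 53.8 (about 52.7 true). An open finger pressed down on it during the descent (37 N) and back-drove the jack. I'll keep turning clockwise and check that it rises.

Call:
{"name": "move_arm", "arguments": {
  "increments": "1 0 0 0 0 0.12 0; 1 0 0 0 0 0.25 0; 1 0 0 0 0 0.38 0; 1 0 0 0 0 0.51 0; 1 0 0 0 0 0.64 0; 1 0 0 0 0 0.77 0; 1 0 0 0 0 0.9 0; 1 0 0 0 0 1.0 0"
}}

```text
time_s: 62.0
tcp_pos: [0.49, 0.1791, 0.0077]
ee_rot: [[-0.982, 0.002, 0.188], [-0.188, 0.001, -0.982], [-0.002, -1.0, -0.001]]
wrist_force: [2.1, 1.8, -5.6]
gripper_width: 0.453
```

Call:
{"name": "move_arm", "arguments": {
  "increments": "1 0 0 0 0 0.0 0; 1 0 0 0 0 0 0"
}}

```text
time_s: 62.2
tcp_pos: [0.49, 0.1791, 0.0077]
ee_rot: [[-0.981, 0.002, 0.193], [-0.193, 0.001, -0.981], [-0.002, -1.0, -0.001]]
wrist_force: [3.5, 3.2, -8.9]
gripper_width: 0.45
```

```bash
python3 jack.py w16; python3 -c "
from h import *
print(sense()['moment'],sense()['joints'])"
```

```text
bar n 38925 [  0.5853   0.1327 170.9224  40.7586  85.9617  88.1964] top z slope mm/m 0.76  z@0 88.00 z@+200 88.15 mm
  seg -130 -60 0 
  seg -60 30 0 
  seg 30 100 2564 z 87.91
  seg 100 160 16234 z 88.13
  seg 160 235 19986 z 88.15
plat 11803 z mean 58.72 med 57.22 [ 0.5847  0.1715 98.7284 88.0033 85.2781 57.224 ]
knob 305 [ 0.5085  0.1846  5.7605 25.7601 11.7153 60.2984] circ 505.65545654296875 184.00680541992188 12.880157470703125 z 0.06029842350045578
rail 1079 [ 0.589   0.0759 52.6414 17.1775 25.2878 85.9803]
[ 1.2615 -1.002  -0.038 ] [ 37.9242  24.0847 -26.9508   0.0272 -38.8395  63.1963]
```

View pics/w16.png

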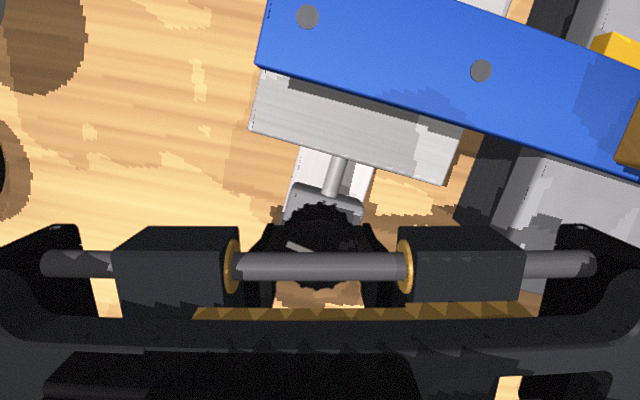

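Call:
{"name": "move_arm", "arguments": {
  "increments": "1 0 0 0 0 0.12 0; 1 0 0 0 0 0.26 0; 1 0 0 0 0 0.4 0; 1 0 0 0 0 0.54 0; 1 0 0 0 0 0.68 0; 1 0 0 0 0 0.82 0; 1 0 0 0 0 0.96 0; 1 0 0 0 0 1.1 0"
}}

```text
time_s: 63.05
tcp_pos: [0.4903, 0.1797, 0.0078]
ee_rot: [[-0.614, 0.003, -0.79], [0.79, 0.002, -0.614], [-0.0, -1.0, -0.003]]
wrist_force: [3.4, 5.5, -8.1]
gripper_width: 0.449
```

Call:
{"name": "move_arm", "arguments": {
  "increments": "1 0 0 0 0 0.12 0; 1 0 0 0 0 0.26 0; 1 0 0 0 0 0.4 0; 1 0 0 0 0 0.54 0; 1 0 0 0 0 0.68 0; 1 0 0 0 0 0.82 0; 1 0 0 0 0 0.96 0; 1 0 0 0 0 1.1 0"
}}

```text
time_s: 63.85
tcp_pos: [0.4909, 0.1797, 0.0078]
ee_rot: [[0.425, 0.004, -0.905], [0.905, 0.002, 0.425], [0.003, -1.0, -0.003]]
wrist_force: [5.9, 5.8, -10.5]
gripper_width: 0.451
```

Call:
{"name": "move_arm", "arguments": {
  "increments": "1 0 0 0 0 0.12 0; 1 0 0 0 0 0.26 0; 1 0 0 0 0 0.4 0; 1 0 0 0 0 0.54 0; 1 0 0 0 0 0.68 0; 1 0 0 0 0 0.82 0; 1 0 0 0 0 0.96 0; 1 0 0 0 0 1.1 0"
}}

```text
time_s: 64.65
tcp_pos: [0.4912, 0.1792, 0.0078]
ee_rot: [[0.999, 0.004, -0.032], [0.032, 0.001, 0.999], [0.004, -1.0, 0.001]]
wrist_force: [7.3, 2.2, -10.8]
gripper_width: 0.448
```

```bash
python3 plan.py 1 "0.49 0.179 0.042 0"; python3 -c "
from h import *
print(sense()['moment'],sense()['joints'])"
```

```text
now [0.4911 0.1792 0.0416] yaw 1.82 F [  7.3135   2.2255 -10.7961] w 0.448 t 64.65 j [  37.8949   24.1222  -26.9149    0.1293  -38.7434 -126.1757]
1 -0.001 -0.0005 0 -0.001 0.032 0.004
[ 0.6484 -2.2971  0.1307] [  37.8949   24.1222  -26.9149    0.1293  -38.7434 -126.1757]
```

Call:
{"name": "move_arm", "arguments": {
  "increments": "-1 0 0 0 0 0 0; -1 0 0 0 0 0 0; -1 0 0 0 0 0 0; -1 0 0 0 0 0 0; -1 0 0 0 0 0 0; -1 0 0 0 0 0 0; -1 0 -0.015 0 0 0 0; -1 0 -0.035 0 0 0 0"
}}

```text
time_s: 65.45
tcp_pos: [0.4888, 0.1776, 0.0425]
ee_rot: [[0.999, -0.001, -0.034], [0.034, -0.002, 0.999], [-0.002, -1.0, -0.002]]
wrist_force: [0.1, 0.3, -0.1]
gripper_width: 0.984
```

```bash
python3 plan.py -1 "0.4903 0.179 0.085 90" "0.4903 0.179 0.085 178"
```

```text
now [0.4888 0.1777 0.0763] yaw 1.94 F [ 0.1022  0.2935 -0.1378] w 0.984 t 65.45 j [  37.8961   21.1241  -25.0809    0.06    -43.9329 -125.9943]
NROWS 22
-1 0 -0.001 0 0 -0.14 0; -1 0.0005 -0.0015 0 0 -0.279 0; -1 0.0005 -0.0025 0.0005 0 -0.419 -0.001; -1 0.0005 -0.003 0.0005 0 -0.559 -0.001; -1 0.0005 -0.004 0.0005 0 -0.699 -0.001; -1 0.001 -0.0045 0.0005 0 -0.838 -0.001; -1 0.001 -0.0055 0.001 0 -0.978 -0.002; -1 0.001 -0.0065 0.001 0 -1.118 -0.002
```

Call:
{"name": "move_arm", "arguments": {
  "increments": "-1 0 -0.02 0 0 -0.1 0; -1 0.0005 -0.025 0 0 -0.24 0; -1 0.0005 -0.025 0 0 -0.38 0; -1 0.0005 -0.025 0 0 -0.52 0; -1 0.0005 -0.025 0 0 -0.66 0; -1 0.001 -0.025 0 0 -0.8 0; -1 0.001 -0.025 0 0 -0.94 0; -1 0.001 -0.025 0 0 -1.08 0"
}}

```text
time_s: 66.25
tcp_pos: [0.4905, 0.1782, 0.0681]
ee_rot: [[0.436, 0.001, -0.9], [0.9, -0.0, 0.436], [0.0, -1.0, -0.001]]
wrist_force: [-0.8, -0.4, 0.3]
gripper_width: 1.005
```

Call:
{"name": "move_arm", "arguments": {
  "increments": "-1 0 0 0 0 -0.14 0; -1 0 0 0 0 -0.28 0; -1 0 0 0 0 -0.42 0; -1 0 0 0 0 -0.56 0; -1 0 0 0 0 -0.7 0; -1 0 0 0 0 -0.84 0; -1 0 0 0 0 -0.98 0; -1 0 0 0 0 -1.12 0"
}}

```text
time_s: 67.05
tcp_pos: [0.4905, 0.1782, 0.0681]
ee_rot: [[-0.62, 0.001, -0.784], [0.784, -0.0, -0.62], [-0.001, -1.0, -0.0]]
wrist_force: [-0.6, 0.6, -0.0]
gripper_width: 1.003
```

```bash
python3 plan.py -1 "0.4903 0.179 0.10 178"
```

```text
now [0.4905 0.1783 0.1019] yaw 128.33 F [-0.6404  0.6085 -0.0155] w 1.003 t 67.05 j [ 37.8337  19.2141 -23.3753   0.0639 -47.3849   0.458 ]
-1 0 0.0005 0 0 -0.124 0; -1 0 0.0005 0 0 -0.248 0; -1 0.0005 0.001 0 0 -0.371 0; -1 0.0005 0.001 0 0 -0.495 -0.001; -1 0.0005 0.0015 0 0 -0.619 -0.001; -1 0.0005 0.0015 -0.0005 0 -0.743 -0.001; -1 0.0005 0.002 -0.0005 0 -0.867 -0.001
```

Call:
{"name": "move_arm", "arguments": {
  "increments": "-1 0 0 0 0 -0.124 0; -1 0 0 0 0 -0.248 0; -1 0 0.001 0 0 -0.371 0; -1 0 0.001 0 0 -0.495 0; -1 0 0.001 0 0 -0.619 0; -1 0 0.001 0 0 -0.743 0; -1 0 0.002 0 0 -0.8 0; -1 0 0.002 0 0 -0.8 0"
}}

```text
time_s: 67.85
tcp_pos: [0.4904, 0.1782, 0.066]
ee_rot: [[-0.994, 0.001, -0.108], [0.108, -0.0, -0.994], [-0.001, -1.0, 0.0]]
wrist_force: [-0.4, 0.1, -0.3]
gripper_width: 1.0
```

```bash
python3 jack.py w17;python3 plan.py -1 "0.4903 0.1790 0.042 176 15"
```

```text
bar n 22155 [  0.5805   0.1058 124.7707 219.9854  17.7434  88.1998] top z slope mm/m 0.55  z@0 88.09 z@+200 88.20 mm
  seg -130 -60 0 
  seg -60 30 466 z 87.96
  seg 30 100 2265 z 88.11
  seg 100 160 8517 z 88.19
  seg 160 235 10815 z 88.18
plat 10011 z mean 69.23 med 68.80 [ 0.5832  0.1713 98.3944 84.6822 85.0234 68.8049]
knob 1603 [ 0.4998  0.1785 41.0984 23.7788 83.4121 62.9197] circ 491.4866638183594 179.55123901367188 20.745677947998047 z 0.06291969138546472
 blk on bar [  0.5789   0.0417  66.5705  32.4971  85.8855 117.7785] bed x,y mm 9.636860852432342 59.54641014785767
rail 1966 [  0.5893   0.0392 106.3829  37.7392  86.72    86.2087]
now [0.4905 0.1783 0.0998] yaw 173.76 F [-0.3548  0.0862  0.7655] w 0.997 t 67.9 j [ 37.8341  19.3664 -23.5071   0.0671 -47.1011  45.8828]
-1 0 0.0145 0 0 -0.01 0; -1 0 0.029 -0.0005 0 -0.02 0; -1 0 0.0435 -0.0005 0 -0.029 -0.001; -1 0.0005 0.058 -0.0005 0 -0.039 -0.001
```

View pics/w17.png

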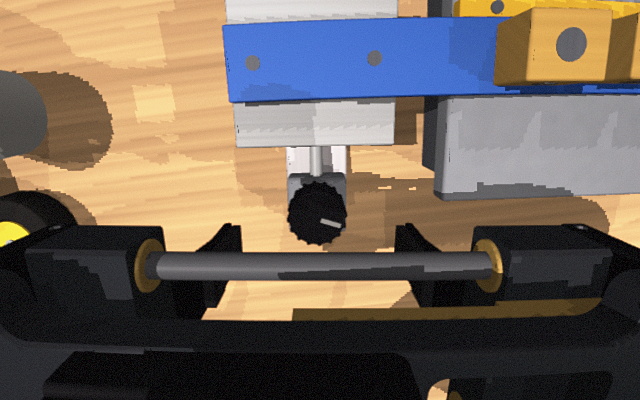

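Call:
{"name": "move_arm", "arguments": {
  "increments": "-1 0 0.0145 0 0 0 0; -1 0 0.029 -0.0005 0 0 0; -1 0 0.0435 -0.0005 0 0 0; -1 0 0.056 -0.0005 0 0 0; -1 0 0.058 -0.0005 0 0 0; -1 0 0.058 -0.0005 0 0 0"
}}

```text
time_s: 68.5
tcp_pos: [0.4907, 0.1787, 0.0079]
ee_rot: [[-0.994, 0.001, -0.108], [0.108, -0.001, -0.994], [-0.001, -1.0, 0.001]]
wrist_force: [-0.1, 0.1, -0.2]
gripper_width: 0.998
```

Call:
{"name": "move_arm", "arguments": {
  "increments": "1 0 0 0 0 0 0; 1 0 0 0 0 0 0; 1 0 0 0 0 0 0; 1 0 0 0 0 0 0; 1 0 0 0 0 0 0; 1 0 0 0 0 0 0; 1 0 0 0 0 0 0; 1 0 0 0 0 0 0"
}}

```text
time_s: 69.3
tcp_pos: [0.4909, 0.1792, 0.0082]
ee_rot: [[-0.994, 0.002, -0.107], [0.107, 0.0, -0.994], [-0.002, -1.0, -0.0]]
wrist_force: [-0.4, 0.6, 0.4]
gripper_width: 0.452
```

Call:
{"name": "move_arm", "arguments": {
  "increments": "1 0 0 0 0 0.1 0; 1 0 0 0 0 0.22 0; 1 0 0 0 0 0.34 0; 1 0 0 0 0 0.46 0; 1 0 0 0 0 0.58 0; 1 0 0 0 0 0.7 0; 1 0 0 0 0 0.82 0; 1 0 0 0 0 0.95 0"
}}

```text
time_s: 70.1
tcp_pos: [0.4907, 0.1789, 0.0081]
ee_rot: [[-0.487, 0.001, -0.873], [0.873, -0.0, -0.487], [-0.001, -1.0, -0.001]]
wrist_force: [-1.5, 0.7, 1.8]
gripper_width: 0.456
```

Call:
{"name": "move_arm", "arguments": {
  "increments": "1 0 0 0 0 0.12 0; 1 0 0 0 0 0.24 0; 1 0 0 0 0 0.36 0; 1 0 0 0 0 0.48 0; 1 0 0 0 0 0.6 0; 1 0 0 0 0 0.72 0; 1 0 0 0 0 0.84 0; 1 0 0 0 0 0.95 0"
}}

```text
time_s: 70.9
tcp_pos: [0.4905, 0.1789, 0.0081]
ee_rot: [[0.427, 0.001, -0.904], [0.904, -0.0, 0.427], [0.0, -1.0, -0.001]]
wrist_force: [-2.1, 0.5, 1.3]
gripper_width: 0.451
```

Call:
{"name": "move_arm", "arguments": {
  "increments": "1 0 0 0 0 0 0; 1 0 0 0 0 0 0"
}}

```text
time_s: 71.1
tcp_pos: [0.4905, 0.1789, 0.0081]
ee_rot: [[0.421, 0.001, -0.907], [0.907, -0.0, 0.421], [0.0, -1.0, -0.001]]
wrist_force: [-2.6, 1.7, 1.9]
gripper_width: 0.452
```

```bash
python3 jack.py w18; python3 - <<'E'
from h import *
print(sense()['moment'],sense()['joints'])
for n in ['side','top']:
    p,im,d=shot(n,n+'19')
    s=im[110:250,240:400] if n=='side' else im[130:230,200:360]
    cv2.imwrite('pics/%s19c.png'%n,cv2.resize(s[:,:,::-1],None,fx=4,fy=4,interpolation=cv2.INTER_CUBIC))
E
```

```text
bar n 10976 [  0.5775   0.0663 100.3738  41.4748  83.1304  87.8211] top z slope mm/m 58.21  z@0 80.40 z@+200 92.05 mm
  seg -130 -60 0 
  seg -60 30 0 
  seg 30 100 5077 z 85.09
  seg 100 160 5899 z 86.93
  seg 160 235 0 
plat 235 z mean 75.42 med 75.45 [ 0.544   0.1254  5.3331 19.0356 66.5735 75.4481]
knob 234 [ 0.4812  0.1625  4.0562 23.6472 61.5033 59.6866] circ 481.98724365234375 163.8850860595703 11.823740005493164 z 0.059686610439157045
[ 0.6725  0.7636 -0.0161] [ 37.887   24.122  -26.8065   0.0482 -39.0405 -62.8621]
```

View pics/side19c.png

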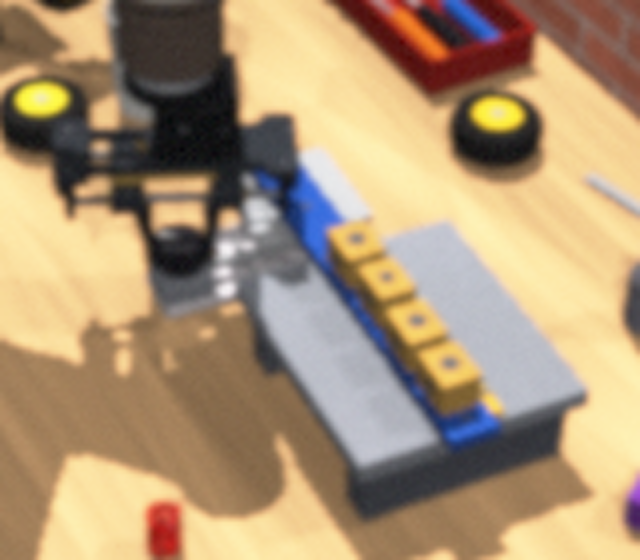

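View pics/w18.png

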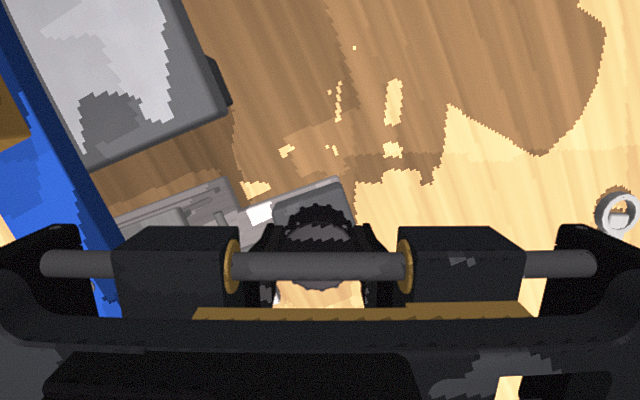

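Call:
{"name": "move_arm", "arguments": {
  "increments": "-0.3 0 0 0 0 0 0; -0.3 0 0 0 0 0 0; -0.3 0 0 0 0 0 0; -0.3 0 0 0 0 0 0; -0.3 0 -0.015 0 0 0 0; -0.3 0 -0.035 0 0 0 0; -0.3 0 -0.058 0 0 0 0; -0.3 0 -0.058 0 0 0 0"
}}

```text
time_s: 72.05
tcp_pos: [0.4931, 0.1801, 0.0691]
ee_rot: [[0.422, 0.007, -0.906], [0.906, 0.003, 0.422], [0.006, -1.0, -0.005]]
wrist_force: [1.0, 0.4, 0.8]
gripper_width: 0.654
```

Call:
{"name": "move_arm", "arguments": {
  "increments": "-1 0 0 0 0 -0.14 0; -1 0 0 0 0 -0.28 0; -1 0 0 0 0 -0.42 0; -1 0 0 0 0 -0.56 0; -1 0 0 0 0 -0.7 0; -1 0 0 0 0 -0.84 0; -1 0 0 0 0 -0.98 0; -1 0 0 0 0 -1.12 0"
}}

```text
time_s: 72.85
tcp_pos: [0.4904, 0.1785, 0.0653]
ee_rot: [[-0.636, 0.0, -0.772], [0.772, -0.001, -0.636], [-0.001, -1.0, 0.0]]
wrist_force: [0.3, -0.3, 0.4]
gripper_width: 1.002
```

Call:
{"name": "move_arm", "arguments": {
  "increments": "-1 0 0 0 0 -0.14 0; -1 0 0 0 0 -0.28 0; -1 0 0 0 0 -0.42 0; -1 0 0 0 0 -0.56 0; -1 0 0 0 0 -0.7 0; -1 0 0 0 0 -0.78 0; -1 0 0 0 0 -0.78 0; -1 0 0 0 0 -0.78 0"
}}

```text
time_s: 73.65
tcp_pos: [0.4905, 0.1786, 0.0656]
ee_rot: [[-0.994, 0.001, -0.109], [0.109, -0.001, -0.994], [-0.001, -1.0, 0.001]]
wrist_force: [-0.4, -1.0, -0.9]
gripper_width: 1.0
```

```bash
python3 jack.py w20;python3 jack.py w21; python3 plan.py -1 "0.4903 0.1790 0.042 176 15"
```

```text
bar n 22252 [  0.5841   0.0952 245.4437  43.7366  85.9031  88.2064] top z slope mm/m 1.28  z@0 87.96 z@+200 88.21 mm
  seg -130 -60 0 
  seg -60 30 470 z 87.68
  seg 30 100 2265 z 88.04
  seg 100 160 8545 z 88.18
  seg 160 235 10883 z 88.19
plat 10693 z mean 75.71 med 75.45 [ 0.5818  0.1715 98.9832 81.9502 84.7806 75.4506]
knob 1633 [ 0.4996  0.1781 40.8652 23.7846 82.3451 62.9049] circ 491.5989685058594 179.25692749023438 20.67574691772461 z 0.06290492798942868
 blk on bar [  0.579    0.0421  65.7969  32.416   85.8863 117.7677] bed x,y mm 9.654944805526734 59.985327474212646
rail 1876 [  0.59     0.0391 106.4336  35.8691  86.6774  86.2352]
bar n 22230 [  0.581    0.1015 108.0215 231.8986  12.8392  88.2016] top z slope mm/m 1.10  z@0 87.98 z@+200 88.20 mm
  seg -130 -60 0 
  seg -60 30 484 z 87.66
  seg 30 100 2261 z 88.05
  seg 100 160 8521 z 88.18
  seg 160 235 10870 z 88.17
plat 10541 z mean 75.72 med 75.45 [ 0.5822  0.1716 98.8639 82.7381 84.8719 75.4535]
knob 1633 [ 0.4996  0.1782 40.8055 23.7962 83.0039 62.9631] circ 491.81884765625 179.32626342773438 20.664093017578125 z 0.06296308646849352
 blk on bar [  0.5789   0.0411  67.4407  32.4774  86.0329 117.7764] bed x,y mm 9.67251990509034 58.956612881469724
rail 1925 [ 0.605   0.039  48.0833 99.1942 20.9073 86.2336]
now [0.4906 0.1787 0.0996] yaw 173.75 F [ 0.3513  0.972  -0.5872] w 0.998 t 73.75 j [ 37.8697  19.4091 -23.4812   0.0676 -47.0873  45.8382]
-1 0 0.0145 0 0 -0.01 0; -1 0 0.029 0 0 -0.02 0; -1 0.0005 0.043 0 0 -0.029 -0.001; -1 0.0005 0.0575 0 0 -0.039 -0.001
```

View pics/w20.png

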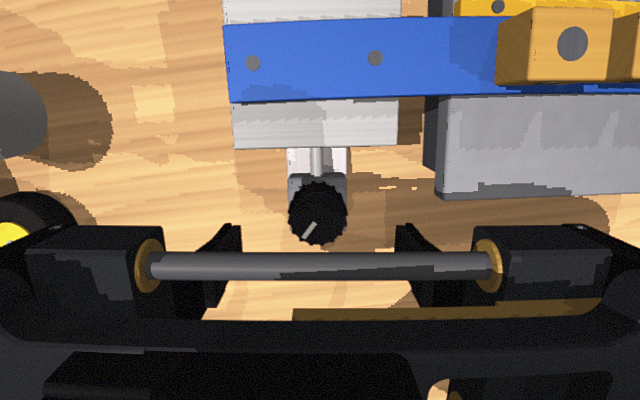

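```bash
cat > gap.py <<'E'
from h import *
import sys
n=np.array([.9974,-.0721]);u=np.array([.0721,.9974])
for t in sys.argv[1:]:
    z=np.load('pics/%s.npz'%t); p={k:z[k] for k in z.files}; W=cloud(p,z['d']); im=z['im']; hsv=cv2.cvtColor(im,cv2.COLOR_RGB2HSV)
    d=W[...,:2]-[.565,-.017]; bx=d@n; by=d@u; Z=W[...,2]; V=np.zeros(Z.shape,bool); V[:222]=1
    gray=(hsv[...,1]<70)
    def st(m): 
        q=Z[m]; q=q[abs(q-np.median(q))<.006]; return '%d mean %.2f se %.2f'%(len(q),q.mean()*1e3,q.std()/len(q)**.5*1e3)
    bed=V&gray&(bx>-.07)&(bx<-.016)&(by>-.1)&(by<.104)&(Z>.068)&(Z<.083)
    print(t,'bed',st(bed)); 
    # platform: part in front of bar; bed frame by ~ .14-.235
    for nm,a,b in [('front',-.036,-.014),('back',.034,.056)]:
        m=V&gray&(bx>a)&(bx<b)&(by>.145)&(by<.235)&(Z>.045)&(Z<.085)
        if m.sum()>100: print('  plat',nm,st(m), 'bx range',np.percentile(bx[m],[1,99]),'by',np.percentile(by[m],[1,99]))
    blue=seg(im,W,(105,100,30),(130,255,255),(0,0,640,222),(.08,.096))&(abs(bx-.01)<.018)
    for a,b in [(-.13,.03),(.09,.13),(.13,.17),(.17,.2),(.2,.235)]:
        m=blue&(by>a)&(by<b)
        if m.sum()>50: print('  bar',a,b,st(m))
E
python3 gap.py w13 w17 w20 w21
```

```text
w13 bed 11833 mean 76.18 se 0.01
  plat front 2002 mean 59.62 se 0.02 bx range [-0.0357 -0.0142] by [0.1459 0.2342]
  plat back 2007 mean 59.75 se 0.02 bx range [0.0367 0.0558] by [0.1459 0.2342]
  bar -0.13 0.03 563 mean 88.26 se 0.03
  bar 0.09 0.13 1803 mean 88.26 se 0.02
  bar 0.13 0.17 1837 mean 88.28 se 0.02
  bar 0.17 0.2 1404 mean 88.24 se 0.02
  bar 0.2 0.235 1520 mean 88.27 se 0.02
w17 bed 15819 mean 76.15 se 0.01
  plat front 5256 mean 68.75 se 0.01 bx range [-0.0357 -0.0142] by [0.1459 0.2341]
  plat back 3206 mean 68.87 se 0.01 bx range [0.0344 0.0463] by [0.146  0.2341]
  bar -0.13 0.03 232 mean 88.16 se 0.04
  bar 0.09 0.13 5086 mean 88.23 se 0.01
  bar 0.13 0.17 5153 mean 88.24 se 0.01
  bar 0.17 0.2 4017 mean 88.24 se 0.01
  bar 0.2 0.235 4456 mean 88.22 se 0.01
w20 bed 15766 mean 76.15 se 0.01
  plat front 5647 mean 75.41 se 0.01 bx range [-0.0358 -0.0142] by [0.1459 0.234 ]
  plat back 2854 mean 75.51 se 0.01 bx range [0.0341 0.0442] by [0.1459 0.2342]
  bar -0.13 0.03 219 mean 88.20 se 0.05
  bar 0.09 0.13 5097 mean 88.23 se 0.01
  bar 0.13 0.17 5166 mean 88.23 se 0.01
  bar 0.17 0.2 4044 mean 88.25 se 0.01
  bar 0.2 0.235 4465 mean 88.23 se 0.01
w21 bed 15774 mean 76.15 se 0.01
  plat front 5627 mean 75.39 se 0.01 bx range [-0.0358 -0.0142] by [0.146  0.2339]
  plat back 2870 mean 75.51 se 0.01 bx range [0.0341 0.0443] by [0.1461 0.2343]
  bar -0.13 0.03 236 mean 88.26 se 0.05
  bar 0.09 0.13 5095 mean 88.21 se 0.01
  bar 0.13 0.17 5144 mean 88.22 se 0.01
  bar 0.17 0.2 4042 mean 88.25 se 0.01
  bar 0.2 0.235 4469 mean 88.21 se 0.01
```

The depth averages are good to about 0.01 mm: platform 75.45, bed 76.15, bar underside 76.2. The gap is ≈0.7 mm, or about 0.2 rad. I'll regrip and turn that.

Call:
{"name": "move_arm", "arguments": {
  "increments": "-1 0 0.0145 0 0 0 0; -1 0 0.029 0 0 0 0; -1 0 0.043 0 0 0 0; -1 0 0.055 0 0 0 0; -1 0 0.057 0 0 0 0; -1 0 0.057 0 0 0 0"
}}

```text
time_s: 74.35
tcp_pos: [0.4908, 0.1788, 0.0088]
ee_rot: [[-0.994, 0.001, -0.108], [0.108, -0.001, -0.994], [-0.001, -1.0, 0.001]]
wrist_force: [-0.0, -1.4, 0.3]
gripper_width: 1.0
```

Call:
{"name": "move_arm", "arguments": {
  "increments": "1 0 0 0 0 0 0; 1 0 0 0 0 0 0; 1 0 0 0 0 0 0; 1 0 0 0 0 0 0; 1 0 0 0 0 0 0; 1 0 0 0 0 0 0; 1 0 0 0 0 0 0; 1 0 0 0 0 0 0"
}}

```text
time_s: 75.15
tcp_pos: [0.4909, 0.1791, 0.0092]
ee_rot: [[-0.994, 0.002, -0.107], [0.107, 0.0, -0.994], [-0.002, -1.0, -0.0]]
wrist_force: [-0.7, 1.5, 0.6]
gripper_width: 0.453
```

```bash
python3 jack.py w22 >/dev/null; python3 gap.py w22; python3 -c "
from h import *
print(sense()['moment'],sense()['joints'],sense()['gripper_width'])"
```

```text
w22 bed 14987 mean 76.15 se 0.01
  plat front 11326 mean 75.42 se 0.01 bx range [-0.0358 -0.0142] by [0.1459 0.234 ]
  bar 0.09 0.13 8273 mean 88.22 se 0.01
  bar 0.13 0.17 8662 mean 88.23 se 0.01
  bar 0.17 0.2 7198 mean 88.22 se 0.01
  bar 0.2 0.235 8222 mean 88.22 se 0.01
[0.3806 0.1863 0.0398] [ 37.8849  24.0452 -26.7375   0.0678 -39.1407  45.8941] 0.4454126601726677
```

Call:
{"name": "move_arm", "arguments": {
  "increments": "1 0 0 0 0 0.05 0; 1 0 0 0 0 0.1 0; 1 0 0 0 0 0.15 0; 1 0 0 0 0 0.18 0; 1 0 0 0 0 0.18 0; 1 0 0 0 0 0.18 0"
}}

```text
time_s: 75.8
tcp_pos: [0.4909, 0.1791, 0.0091]
ee_rot: [[-0.959, 0.002, -0.284], [0.284, 0.0, -0.959], [-0.001, -1.0, -0.001]]
wrist_force: [-0.4, 1.4, 0.9]
gripper_width: 0.453
```

```bash
python3 jack.py w23 >/dev/null; python3 gap.py w23; python3 -c "
from h import *
print(sense()['moment'],sense()['joints'],sense()['gripper_width'])"
```

```text
w23 bed 18374 mean 76.15 se 0.00
  plat front 11351 mean 76.06 se 0.01 bx range [-0.0358 -0.0142] by [0.1459 0.234 ]
  plat back 288 mean 76.11 se 0.04 bx range [0.034  0.0381] by [0.2186 0.2349]
  bar 0.09 0.13 4790 mean 88.21 se 0.01
  bar 0.13 0.17 7191 mean 88.21 se 0.01
  bar 0.17 0.2 7546 mean 88.22 se 0.01
  bar 0.2 0.235 9346 mean 88.24 se 0.01
[ 0.4339  0.2415 -0.024 ] [ 37.876   24.0445 -26.7393   0.0649 -39.1401  35.6011] 0.4484338585500995
```

Call:
{"name": "move_arm", "arguments": {
  "increments": "1 0 0 0 0 0.02 0; 1 0 0 0 0 0.03 0; 1 0 0 0 0 0.03 0; 1 0 0 0 0 0.03 0"
}}

```text
time_s: 76.25
tcp_pos: [0.4909, 0.1791, 0.0091]
ee_rot: [[-0.95, 0.002, -0.312], [0.312, 0.0, -0.95], [-0.001, -1.0, -0.001]]
wrist_force: [-0.9, 2.3, 0.7]
gripper_width: 0.45
```

```bash
python3 jack.py w24 >/dev/null; python3 gap.py w24
```

```text
w24 bed 19133 mean 76.15 se 0.00
  plat front 11340 mean 76.17 se 0.01 bx range [-0.0358 -0.0142] by [0.1458 0.2341]
  plat back 572 mean 76.20 se 0.03 bx range [0.0341 0.0404] by [0.2128 0.2349]
  bar 0.09 0.13 4223 mean 88.20 se 0.01
  bar 0.13 0.17 7072 mean 88.21 se 0.01
  bar 0.17 0.2 7682 mean 88.22 se 0.01
  bar 0.2 0.235 9344 mean 88.23 se 0.01
```

Call:
{"name": "move_arm", "arguments": {
  "increments": "1 0 0 0 0 0.02 0; 1 0 0 0 0 0.02 0; 1 0 0 0 0 0.02 0; 1 0 0 0 0 0.02 0"
}}

```text
time_s: 76.7
tcp_pos: [0.4909, 0.179, 0.0091]
ee_rot: [[-0.943, 0.001, -0.332], [0.332, 0.0, -0.943], [-0.001, -1.0, -0.001]]
wrist_force: [-1.1, 4.2, 1.1]
gripper_width: 0.452
```

```bash
python3 jack.py w25 >/dev/null; python3 gap.py w25
```

```text
w25 bed 19689 mean 76.16 se 0.00
  plat front 11331 mean 76.22 se 0.01 bx range [-0.0358 -0.0142] by [0.1458 0.2339]
  plat back 819 mean 76.27 se 0.02 bx range [0.0341 0.042 ] by [0.2096 0.2348]
  bar 0.09 0.13 3897 mean 88.24 se 0.01
  bar 0.13 0.17 6955 mean 88.25 se 0.01
  bar 0.17 0.2 7808 mean 88.28 se 0.01
  bar 0.2 0.235 9245 mean 88.29 se 0.01
```

Call:
{"name": "move_arm", "arguments": {
  "increments": "-0.4 0 0 0 0 0 0; -0.4 0 0 0 0 0 0; -0.4 0 0 0 0 0 0; -0.4 0 0 0 0 0 0; -0.4 0 -0.015 0 0 0 0; -0.4 0 -0.035 0 0 0 0; -0.4 0 -0.06 0 0 0 0; -0.4 0 -0.09 0 0 0 0"
}}

```text
time_s: 77.55
tcp_pos: [0.4899, 0.1781, 0.0992]
ee_rot: [[-0.943, -0.001, -0.332], [0.332, -0.002, -0.943], [0.0, -1.0, 0.002]]
wrist_force: [0.1, -0.2, -0.2]
gripper_width: 0.699
```

```bash
python3 plan.py -0.4 "0.44 0.10 0.22 176"
```

```text
now [0.4899 0.1782 0.133 ] yaw 160.63 F [ 0.0952 -0.1894 -0.1507] w 0.699 t 77.55 j [ 37.8638  17.0187 -21.2212   0.0586 -51.8656  32.729 ]
-0.4 0.007 -0.029 0.03 -0.001 -0.089 0; -0.4 0.014 -0.058 0.0605 -0.001 -0.179 0; -0.4 0.021 -0.087 0.0905 -0.002 -0.268 0.001
```

The bar's end rose only 0.05 mm on the last step, so the platform is just touching. Now I'll retreat and do a last check.

Call:
{"name": "move_arm", "arguments": {
  "increments": "-0.4 0.007 -0.029 0.03 0 -0.089 0; -0.4 0.014 -0.058 0.0605 0 -0.179 0; -0.4 0.021 -0.087 0.0905 0 -0.268 0; -0.4 0.021 -0.087 0.0905 0 -0.268 0; -0.4 0.021 -0.087 0.0905 0 -0.268 0"
}}

```text
time_s: 78.05
tcp_pos: [0.4407, 0.1001, 0.1867]
ee_rot: [[-0.997, 0.003, -0.071], [0.071, 0.001, -0.997], [-0.003, -1.0, -0.001]]
wrist_force: [-0.1, 0.2, -0.9]
gripper_width: 0.699
```

```bash
python3 jack.py w26; python3 gap.py w26; python3 - <<'E'
from h import *
p,im,d=shot('side','s26'); 
E
```

```text
bar n 9795 [  0.5782   0.0385 358.8154  40.5093  85.8114  88.2509] top z slope mm/m 3.86  z@0 87.54 z@+200 88.31 mm
  seg -130 -60 452 z 87.24
  seg -60 30 749 z 86.94
  seg 30 100 1283 z 87.90
  seg 100 160 3284 z 88.25
  seg 160 235 4015 z 88.18
plat 3506 z mean 76.43 med 76.29 [ 0.5794  0.1714 98.4148 76.6143 84.6339 76.2891]
knob 1137 [ 0.4907  0.1783 41.0564 40.3158 85.7514 62.9463] circ 490.9506530761719 178.6874542236328 21.15767478942871 z 0.06294631709419957
 blk on bar [  0.5793   0.0531  40.7675  31.1466  86.112  118.1893] bed x,y mm 9.206957202911427 70.94776167144774
 blk on bar [  0.5762   0.0022  40.6918  30.9955  86.3458 120.0798] bed x,y mm 9.755753080177353 19.947971164321903
 blk on bar [  0.5714  -0.0478  41.531   32.9349  86.18   118.0681] bed x,y mm 8.649641941833552 -30.28116368713378
 blk on bar [  0.5682  -0.0974  41.838   32.557   86.4873 117.9737] bed x,y mm 8.982830299377541 -79.92030265197754
rail 627 [  0.5804  -0.0187 218.6301  44.1404  87.312   86.2971]
w26 bed 12066 mean 76.21 se 0.01
  plat front 2276 mean 76.27 se 0.02 bx range [-0.0357 -0.0143] by [0.1459 0.2339]
  plat back 570 mean 76.30 se 0.03 bx range [0.0341 0.0395] by [0.1462 0.2342]
  bar -0.13 0.03 477 mean 88.26 se 0.04
  bar 0.09 0.13 1907 mean 88.32 se 0.02
  bar 0.13 0.17 1891 mean 88.35 se 0.02
  bar 0.17 0.2 1457 mean 88.38 se 0.02
  bar 0.2 0.235 1589 mean 88.37 se 0.02
```

View pics/w26.png

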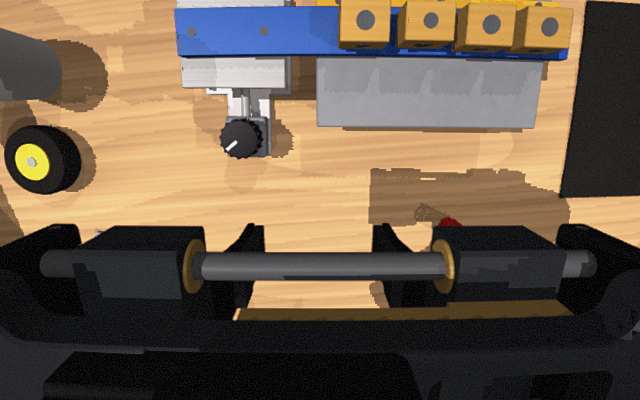

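View pics/s26.png

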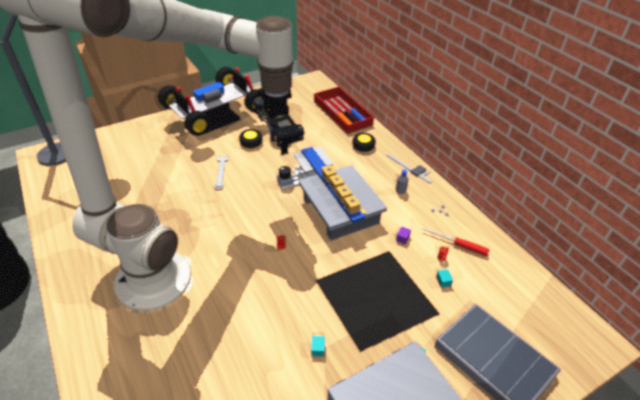

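```bash
python3 -c "
from h import *
p,im,d=shot('top','t27'); W=cloud(p,d); w=W[135:180,140:185].reshape(-1,3); q=w[(w[:,2]>.09)&(w[:,2]<.12)]; print('jar rim',len(q),np.median(q,0))
print(r.finish_job())"
```

```text
jar rim 164 [0.5922 0.4386 0.0974]
the job is handed in; nothing more can be done
None
```

The job is done and handed in at about 78 s of the 210 s allowed. The bar is flush on the rail, all four brass blocks hold it down, and the jack platform just touches its free end.

**What I did**
- **Bar:** I pushed it near both ends, then squared it against the rail with the open gripper. Bar and rail both measured 85.86°, with centre lines 25.6 mm apart against 25 mm nominal.
- **Blocks:** All four lie on the bar over the bed, at about −80, −30, +20 and +71 mm along it. One was knocked off onto the bed part-way and landed on its side; I put it back in that pose.
- **Jack:** I turned the knob clockwise in three grips.

**Last checks**
- **Contact:** the platform top reads within about 0.1 mm of the bed top. The free end rose only about 0.05 mm on the last turn, so it touches without prising.
- **Jar:** still standing where it was.
- **Rail angle at the end:** the final rail fit was spoiled because the blocks hide the rail in that view. I judged the bar still flush because its position and angle had not changed.

**What disagreed or went wrong**
- **TCP position:** the fingertips end 33.8 mm short of the reported TCP. I measured this by touching the table and corrected for it; before that, one push passed over the bar without moving it.
- **First approach to the knob:** an open finger pressed on the platform with about 37 N and drove the jack down roughly 8 mm. I raised it again afterwards.

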